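# Draw the spent humidity cassette out of the showcase

## Robot

A 6-joint arm with a two-finger parallel gripper is mounted at the origin on the work surface. World frame = base frame: x ahead of the robot, y to its left, z up, the work surface at z = 0. Lengths are in mm, angles in rad, forces in N, time in s.
With the tool pointing down it reaches from about 350 to 775 mm from the base axis. Payload 7.3 kg.
Tool frame: the origin (TCP) lies at the very end of the fingers, on their centre line; the grasp point (between the pads) lies 19 mm behind it; x points along the fingers, z is the direction in which the jaws open and shut, and the axes are right-handed (so a half turn about x gives the same grasp; the last joint's range is limited). The gripper opens to 92 mm and grips with 3 to 60 N. Pads are 19 mm wide; open, the fingers measure 130 mm over their backs; the gripper's body (75 mm by 190 mm) begins 47 mm behind the grasp point.
Start: joints at [-1.303, 0.342, 1.524, -0, 1.275, -0.146], TCP at [211.122, -480.7, 226.741] pointing down, gripper open.
Joint ranges: [-2.53, 2.53], [-0.77, 2.02], [0.04, 2.7], [-1, 4.14], [0.28, 2.66], [-3.11, 3.11]. Speed limits (rad/s): [2.57, 2.57, 3.14, 3.14, 3.14, 3.14].

## Interface

Orientations are given as [roll, pitch, yaw] about the fixed x, y, z axes, in that order (R = Rz(yaw) Ry(pitch) Rx(roll)).
In Python, from plant import * gives the robot as it stands.
- The arm moves only by the shell command python3 -m creep 'ROWS'. ROWS is JSON, a list of rows, each an object of numbers: "tx", "ty", "tz": the shift along the tool's x, y, z in cm; "wx", "wy", "wz": the turn, a rotation vector about the tool's x, y, z in rad; "gripper": the closure, from -1 (fully open) to 1 (shut). A call has 1 to 8 rows; each row is the pose to reach, as a shift and turn from the pose commanded when the call began, along the tool's axes at that moment; what a row does not reach only later rows make up. A row lasts 1/12 s, in which the tool goes at most 41.7 mm and 7.16 degrees, less where a joint would pass 70% of its speed; a pose out of reach is approached as far as the arm can. A call with a gripper value outside its range is refused whole. The fingers move at their own pace and stop on an object; the grip force is fixed at half the most. Time passes only in rows, so rows that repeat a pose let the fingers close. It gives the time, the measured TCP pose, the force and the opening at its end, in the units of the state.
- get_obs(): the state, without advancing time (a new reading comes with each control period).
- capture(name): name is "side" or "top"; returns a dict with "frame" (420x560x3 uint8, red, green, blue), "z_map" (420x560 float32, mm along the optical axis (not along the pixel's ray), 0 where there is no reading), "vertical_fov" (degrees; the focal length in pixels is half the picture's height over the tangent of half this angle, whatever the lens; pixels are square), "cx", "cy" (the principal point, pixels), "xyz" and "rotation" of the camera in the world. Camera axes: x right, y down, z forward; pixel columns grow to the right and rows downward; lengths in mm; the calibration is good to about 2 mm. A picture is of the moment at which its call begins.
- close_job(): hands the job in, once; it reports no verdict.
The state is a dict: "time": time; "joint_positions": joint angles; "dq": joint speeds; "tau": joint torques, N m; "tool_pos": TCP position; "tcp_rot": TCP orientation; "contact_force": force on the tool from outside, world axes, zero at the start; "moment": the same for the moment, N m; "grip_width": finger opening in mm.
Only numpy, scipy, OpenCV 4.12 (cv2) and the standard library are available. Lean on these libraries where they do the work, as an engineer would, in place of code of your own. Each camera call takes 0.05 s, during which the arm holds its last target.

## Task

One of the two humidity cassettes in the showcase's narrow bays is spent: its indicator is pink. Take the adjustable hooked pick from its rest, draw the pink cassette out of its bay with it, and put the pick back on its rest. Then lay the cassette in the carrying tray as the next of the overlapping row, its pink front end resting on the tail of the last one like the others; leave the blue cassette and everything else where it is, and be gentle with the pick: no pressing hard on the cassette, no prying on the showcase.

Things in the scene. Friction and masses are not known exactly. Their poses are not given: they have to be found in the camera images.
- showcase: Tabletop museum showcase, fixed. Origin: on the table under the middle of the dark plinth's front face; x points into the case, the front looks to -x. Two bays side by side in the front face, open to the front, centred at y = +45 and -45 mm, each 56 mm wide, 150 deep, floor 4 mm and roof 44 mm above the table. Plinth 280 mm wide, 80 high
- deck_edge (a point): Middle of the front edge of the showcase's deck (white, clear above the bays so that the indicators can be read from above), half-way up it. It lies 80 to 90 mm above the table and overhangs the plinth's front face by 35 mm; on it stands a clear acrylic hood, its front 30 mm before the plinth face, up to 240 mm high: a hand held upright close to the bays would hit them
- spent_center (a point): Spent cassette (pink strip on top and pink front face), loose, 70 to 170 g: flat off-white case 84 mm long (x), 48 wide, 12 thick, lying on the floor of either bay, front (-x) end facing out, 20 to 38 mm inside the mouth, where fingers cannot take it. Point: its centre, half-way up; x from front to tail
- spent_front (a point): Middle of the spent cassette's front end, half-way up. A through hole, 10 mm long (x) by 22 wide (y), is centred 13 mm behind this end: a solid bar 8 mm long lies before it, for the hook
- spent_tail (a point): Middle of the spent cassette's tail end, half-way up
- fresh_center (a point): Fresh cassette, the same but with blue indicator, in the other bay; to be left where it is. Point and axes as for the spent one
- pick_grip (a point): Cranked hook pick, loose, 75 g; point: middle of the grip on its dark red handle. Axes as it lies on its rest: z up, x ahead. The handle leans back (towards -x) 40 deg from vertical, in the x-z plane; it is 16 mm wide (y), 14 deep, 75 long, and reaches 35 mm up and 40 mm down its line from this point
- pick_bend (a point): Foot of the pick's handle, underside; from the grip point 39 mm ahead (x) and 48.5 below. From here a level sleeve, 5 mm thick, 8 wide, runs 41 mm ahead; out of it comes the hook rod, clamped firmly wherever the last user left it: the tip's centre lies 61 to 84 mm ahead of this point (not measured: see or feel it). The tip, 5 mm long (x), 6 wide, points down 9 mm below this point
- rest: Wooden tool rest, fixed: block 55 mm long (x from -5 to 50), 40 wide; groove along x 16 mm wide, its floor 20 mm and cheeks 34 mm above the table. Origin on the table; x the way the pick points. The pick's foot lies in the groove, its grip point 38.6 mm behind and 68.5 above the origin, its tip hanging before the block. It lifts straight up and goes back the same way
- tray: Shallow aluminium carrying tray, fixed, 270 mm (x) by 135 (y), rim 18 mm high, wall and floor 4 mm. Origin: centre of its underside. Two spent cassettes lie in it along x in an overlapping row, front ends towards -x; the next one belongs at the +x end of the row
- first_center (a point): First cassette of the row, pink, loose, lying flat on the tray floor; point and axes as for the spent one
- last_center (a point): Last cassette of the row so far, pink, loose: its front end rests on the first one's tail and its tail end on the tray floor, so it slopes 11.5 deg down towards +x. Its centre is 60 mm along from the first one's; the next follows by the same step and slope. Point and axes as for the spent one
- logger: Bystander: white data logger 75 x 50 x 18 mm on the table
- brush: Bystander: soft brush 170 mm long lying on the table
- tape_roll_mid (a point): Bystander: brown tape roll, 90 mm across, 45 high; centre
- red_vase: Bystander: dark red vase, 88 mm across, 165 high; origin under it
- small_vase: Bystander: brown vase, 68 mm across, 100 high; origin under it
- spray: Bystander: clear spray bottle, 56 mm across, 150 high; origin under it
Things that resemble listed ones, but are neither listed nor needed, are in the scene too. Of the things like the part that bears pick_grip, leave any that is turquoise; of the rest the smaller one is meant.

How it is judged:
By the outcome, as a careful person would: the job done as asked, in the order asked, and still so for the second after the job is handed in, with the robot touching nothing.
It also fails if it takes over 70 s, if anything falls off the work surface, if the arm or the gripper's body presses on something with over 40 N, if the wrist force passes 120 N, or if a joint passes its speed limit or range.

## Working session

There is one attempt and no reset: what is moved stays moved. The work goes in short steps, Python scripts to look and compute and a shell command to move; the robot and the scene stay as the last step left them, time stands still between calls to the robot, and variables do not carry over. Pictures are saved under pics/ and viewed, and the job is handed in when it is done.

```bash
ls; mkdir -p pics; cat > h.py <<'E'
from plant import *
import numpy as np, cv2
def save(name,fn):
    c=capture(name); cv2.imwrite('pics/'+fn+'.png',c['frame'][:,:,::-1]); np.savez('pics/'+fn+'.npz',**c); return c
def K(c):
    h=c['frame'].shape[0]; f=h/2/np.tan(np.radians(float(c['vertical_fov']))/2); return f
def load(fn): return dict(np.load('pics/'+fn+'.npz'))
E
python3 - <<'E'
from h import *
print(get_obs())
for n in('side','top'):
    c=save(n,n+'0'); print(n,c['vertical_fov'],c['cx'],c['cy'],c['xyz'],c['rotation'],K(c),(c['z_map']>0).mean())
E
```

```text
pics
{'time': 0.0, 'joint_positions': array([-1.30306513e+00,  3.42739212e-01,  1.52501530e+00, -8.23144849e-06,
        1.27537535e+00, -1.45976074e-01]), 'dq': array([-0.00036055, -0.00052843, -0.00120893, -0.0005587 ,  0.00125262,
        0.00056067]), 'tau': array([-4.32237775e-04, -4.31237054e+01, -2.44223982e+01,  7.17594847e-02,
        5.59428404e-02, -1.65151228e-04]), 'tool_pos': array([ 210.97613803, -480.30667709,  226.03699581]), 'tcp_rot': array([3.00073696, 1.5692591 , 1.8436503 ]), 'contact_force': array([ 0.03055621,  0.42646227, -0.57903523]), 'moment': array([ 0.01296051,  0.02440013, -0.03370028]), 'grip_width': 91.76601127342228}
side 45.31375478350675 288.17982977515777 213.20355248266577 [  -63.47673472 -1076.90779964  1180.54678344] [-2.31273646  0.00376364 -0.50146651] 503.08437344155755 0.9931887755102041
top 52.26917844307872 280.53225387436333 212.04477742909748 [ 420.61377148   -7.14963912 1662.73043026] [-3.08340046 -0.01000254 -1.5959938 ] 428.0091227752433 0.9960926870748299
```

View pics/side0.png

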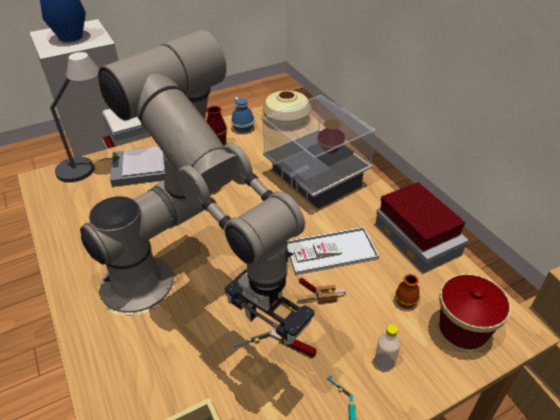

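View pics/top0.png

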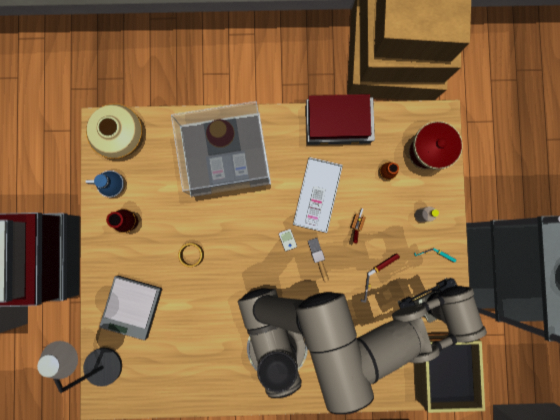

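```bash
python3 - <<'E'
from h import *
def crop(fn,x0,y0,x1,y1,s,o):
    im=cv2.imread('pics/'+fn+'.png')[y0:y1,x0:x1]; cv2.imwrite('pics/'+o+'.png',cv2.resize(im,None,fx=s,fy=s,interpolation=cv2.INTER_CUBIC))
crop('top0',160,90,300,200,5.5,'c1'); crop('top0',270,150,460,300,4,'c2'); crop('side0',220,220,400,420,3,'c3'); crop('side0',255,80,385,270,3.1,'c4')
E
```

```text
(no output)
```

View pics/c1.png

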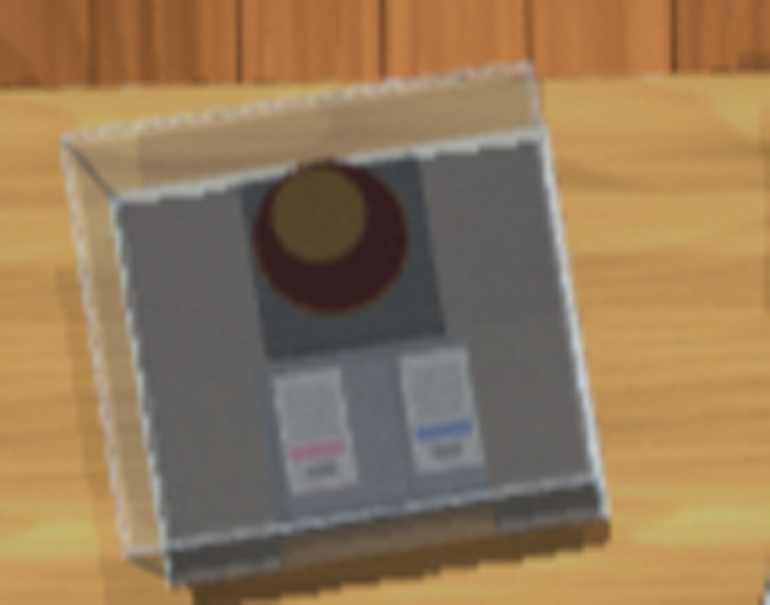

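View pics/c2.png

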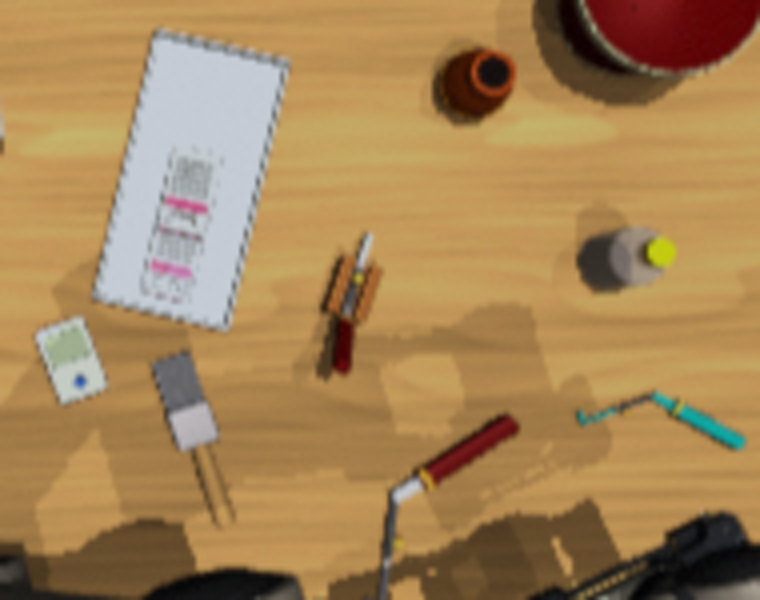

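View pics/c3.png

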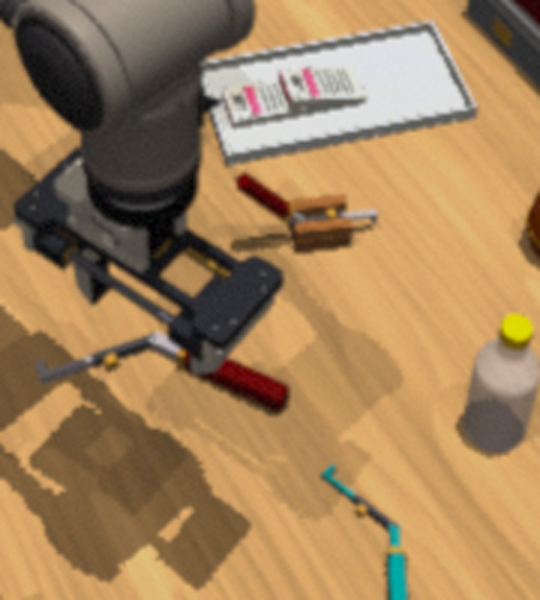

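View pics/c4.png

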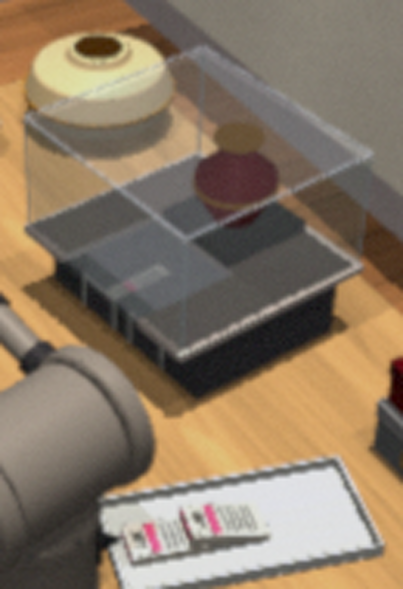

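```bash
cat >> h.py <<'E'
from scipy.spatial.transform import Rotation as Ro
def RR(rpy): return Ro.from_euler('xyz',rpy).as_matrix()
def unproj(c,u,v,z=None):
    """pixel (array) -> world using depth z"""
    u=np.asarray(u,float);v=np.asarray(v,float);f=K(c)
    if z is None: z=c['z_map'][v.round().astype(int),u.round().astype(int)]
    p=np.stack([(u-c['cx'])/f*z,(v-c['cy'])/f*z,z+0*u],-1)
    return p@RR(c['rotation']).T+c['xyz']
def onplane(c,u,v,h):
    d=unproj(c,u,v,1.0)-c['xyz']; t=(h-c['xyz'][2])/d[...,2]; return c['xyz']+d*t[...,None]
def proj(c,P):
    q=(np.asarray(P,float)-c['xyz'])@RR(c['rotation']); f=K(c)
    return np.stack([q[...,0]/q[...,2]*f+c['cx'],q[...,1]/q[...,2]*f+c['cy']],-1)
def cloud(c):
    v,u=np.mgrid[:420,:560]; return unproj(c,u,v,c['z_map'])
E
python3 - <<'E'
from h import *
t=load('top0');s=load('side0')
T=cloud(t);S=cloud(s)
print('table z top',[T[v,u].round(1) for u,v in((230,300),(420,300),(120,250),(300,130))])
print('table z side',[S[v,u].round(1) for u,v in((100,230),(200,300),(330,380),(300,300))])
# tops
for n,uv in dict(tape=(192,246),logger=(288,240),tray=(325,180),firstc=(314,217),last=(318,198),pinkc=(217,172),deck=(190,180),base_gap=(230,196),spray=(424,214)).items(): print(n,T[uv[1],uv[0]].round(1))
q=np.abs(T[230:330,190:240,2]); print('std',T[300:330,180:240,2].std())
E
```

```text
table z top [array([182.5, 177.2,  -7.3]), array([ 224.8, -425.6,  394. ]), array([3.857e+02, 5.964e+02, 3.000e-01]), array([ 840.2, -111.4,   -6.3])]
table z side [array([-46.6, -41.9, 285. ]), array([ 145.3, -150.7,    0.9]), array([ 339.5, -552.9,    8.8]), array([ 399.1, -295.3,    6. ])]
tape [394.1 318.1   5.7]
logger [407.9 -51.9  18.5]
tray [ 637.2 -202.4    8.2]
firstc [ 493.8 -154.5   16.1]
last [ 565.9 -171.1   27. ]
pinkc [641.6 184.8 245.2]
deck [617.7 276.  239.7]
base_gap [585.  169.6  -5.3]
spray [ 490.9 -549.7  104.1]
std 131.28672606125943
```

```bash
cat >> h.py <<'E'
def zoom(fn,x0,y0,w,h,s,o,step=5,pts=()):
    im=cv2.imread('pics/'+fn+'.png')[y0:y0+h,x0:x0+w]; im=cv2.resize(im,None,fx=s,fy=s,interpolation=cv2.INTER_CUBIC)
    for u in range((x0//step+1)*step,x0+w,step):
        X=int((u-x0+.5)*s); cv2.line(im,(X,0),(X,6),(0,255,0),1); cv2.putText(im,str(u),(X-10,16),0,.35,(0,255,0),1)
    for v in range((y0//step+1)*step,y0+h,step):
        Y=int((v-y0+.5)*s); cv2.line(im,(0,Y),(6,Y),(0,255,0),1); cv2.putText(im,str(v),(8,Y+4),0,.35,(0,255,0),1)
    for p in pts: 
        X=int((p[0]-x0+.5)*s);Y=int((p[1]-y0+.5)*s); cv2.drawMarker(im,(X,Y),(255,255,0),0,6,1)
    cv2.imwrite('pics/'+o+'.png',im)
E
python3 - <<'E'
from h import *
zoom('top0',340,200,45,45,13,'z1'); zoom('side0',292,275,60,35,13,'z2')
E
```

```text
(no output)
```

View pics/z1.png

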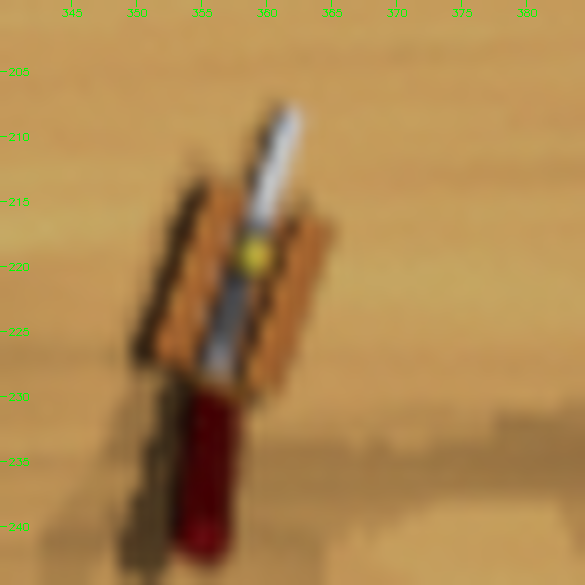

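View pics/z2.png

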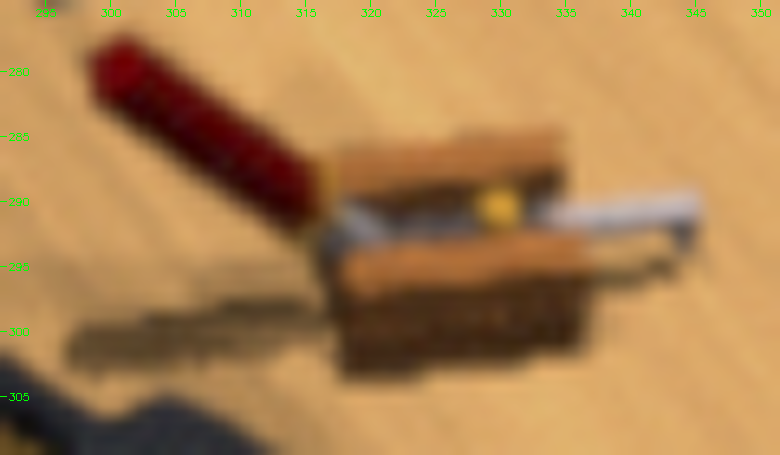

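```bash
python3 - <<'E'
from h import *
from scipy.optimize import least_squares
t=load('top0');s=load('side0')
L=[((50,20,34),t,(355,213.4)),((50,-20,34),t,(364.9,216.5)),((-5,-20,34),t,(361,229.5)),((-5,20,34),t,(351.5,227)),
((50,20,34),s,(334.8,284.3)),((50,-20,34),s,(336.6,292.5)),((-5,-20,34),s,(317.8,296.8)),((-5,-20,0),s,(317.8,303.3)),((50,-20,0),s,(336.6,301.3)),((-5,20,34),s,(316,286.5))]
def W(p,P): 
    c,sn=np.cos(p[2]),np.sin(p[2]); P=np.asarray(P,float); return np.array([p[0]+c*P[0]-sn*P[1],p[1]+sn*P[0]+c*P[1],P[2]+(p[3] if len(p)>3 else 0)])
for sel in ('both','t','s'):
    LL=[l for l in L if sel=='both' or (l[1] is t)==(sel=='t')]
    for p0 in ([450,-280,-.2],[450,-280,-.2,0]):
        r=least_squares(lambda p:np.concatenate([proj(c,W(p,P))-uv for P,c,uv in LL]),p0)
        print(sel,r.x.round(3),r.fun.round(1) if sel=='both' else np.abs(r.fun).max())
# triangulate tip etc
def tri(a,b):
    r=least_squares(lambda P:np.concatenate([proj(t,P)-a,proj(s,P)-b]),[450,-250,40]); return r.x,r.fun
print('tip',tri((362.2,208),(344.9,290)))
print('handle top',tri((355.5,242),(300,279.5)))
E
```

```text
both [ 4.51000e+02 -3.12158e+02 -3.34000e-01] [-0.1 -0.5  0.  -0.4 -0.3  0.3 -0.8 -0.4 -0.9 -0.8  0.6  1.7  0.6 -0.
  0.2  0.8 -0.2  0.2 -0.5 -0.5]
both [ 4.50356e+02 -3.12930e+02 -3.35000e-01  2.29200e+00] [ 0.2 -0.4  0.3 -0.3  0.   0.5 -0.5 -0.2 -0.9 -1.   0.6  1.5  0.6 -0.2
  0.1  0.6 -0.2  0.  -0.5 -0.8]
t [ 4.49868e+02 -3.13889e+02 -3.07000e-01] 0.4822047624345771
t [ 4.51927e+02 -3.26659e+02 -3.07000e-01 -6.63300e+01] 0.15442594976767055
s [ 4.51787e+02 -3.11144e+02 -3.50000e-01] 1.5800281919508166
s [ 4.64303e+02 -2.93527e+02 -3.52000e-01 -2.71190e+01] 1.6012676805196975
tip (array([ 523.62114763, -340.04240794,   25.6904121 ]), array([ 0.03108773, -0.06275807, -0.05267183,  0.00652249]))
handle top (array([ 396.31571932, -296.33354208,  100.53933271]), array([ 0.15971723, -0.35106789, -0.2925634 ,  0.02497087]))
```

```bash
cat >> h.py <<'E'
def pose():
    o=get_obs(); return o['tool_pos'],RR(o['tcp_rot'])
def pickR(yaw,tilt=np.radians(40),flip=1):
    c,s=np.cos(yaw),np.sin(yaw)
    x=np.array([np.sin(tilt)*c,np.sin(tilt)*s,-np.cos(tilt)]); z=flip*np.array([-s,c,0]); return np.stack([x,np.cross(z,x),z],1)
def delta(p,R,p0=None,R0=None):
    if p0 is None: p0,R0=pose()
    d=R0.T@(np.asarray(p)-p0)/10; w=Ro.from_matrix(R0.T@R).as_rotvec(); return d.round(2),w.round(4)
E
python3 - <<'E'
from h import *
o=get_obs(); print(o['time'],o['tool_pos']); p,R=pose(); print(R.round(3))
yaw=-.333; g=np.array([450.7-38.6*np.cos(yaw),-312.5-38.6*np.sin(yaw),68.5])
for f in(1,-1):
    Rp=pickR(yaw,flip=f); tcp=g+19*Rp[:,0]; print(f,tcp,delta(tcp-70*Rp[:,0],Rp))
E
```

```text
0.1 [ 211.029047   -480.32334374  226.0823387 ]
[[-0.     0.916  0.402]
 [ 0.001  0.402 -0.916]
 [-1.     0.    -0.001]]
1 [ 425.76251108 -303.87461396   53.94515558] (array([ 11.87,  23.45, -10.56]), array([-2.2744, -0.8282, -0.3261]))
-1 [ 425.76251108 -303.87461396   53.94515558] (array([ 11.87,  23.45, -10.56]), array([ 0.7152, -0.2619,  0.6652]))
```

```bash
python3 - <<'E'
from h import *
yaw=-.333; g=np.array([450.7-38.6*np.cos(yaw),-312.5-38.6*np.sin(yaw),68.5])
Rp=pickR(yaw,flip=-1); tcp=g+19*Rp[:,0]; d,w=delta(tcp-110*Rp[:,0],Rp); print(d,w, np.linalg.norm(w))
E
python3 -m creep '[{"tx":4,"ty":8,"tz":-7,"wx":0.24,"wy":-0.087,"wz":0.222,"gripper":-1},{"tx":6,"ty":12,"tz":-9.5,"wx":0.36,"wy":-0.13,"wz":0.333},{"tx":7,"ty":16,"tz":-11,"wx":0.477,"wy":-0.175,"wz":0.443},{"tx":8,"ty":18,"tz":-12,"wx":0.6,"wy":-0.22,"wz":0.554}]'
```

```text
[  8.81  21.56 -12.31] [ 0.7152 -0.2619  0.6652] 1.0112337464701224validation failed for argument at $[1]...
```

```bash
python3 -m creep '[{"tx":4,"ty":8,"tz":-5,"wx":0.24,"wy":-0.087,"wz":0.222,"gripper":-1},{"tx":6,"ty":12,"tz":-7,"wx":0.36,"wy":-0.13,"wz":0.333,"gripper":-1},{"tx":7,"ty":16,"tz":-9,"wx":0.477,"wy":-0.175,"wz":0.443,"gripper":-1},{"tx":8,"ty":18,"tz":-11,"wx":0.6,"wy":-0.22,"wz":0.554,"gripper":-1},{"tx":8.8,"ty":21.6,"tz":-12.3,"wx":0.715,"wy":-0.262,"wz":0.665,"gripper":-1},{"tx":8.8,"ty":21.6,"tz":-12.3,"wx":0.715,"wy":-0.262,"wz":0.665,"gripper":-1},{"tx":8.8,"ty":21.6,"tz":-12.3,"wx":0.715,"wy":-0.262,"wz":0.665,"gripper":-1},{"tx":8.8,"ty":21.6,"tz":-12.3,"wx":0.715,"wy":-0.262,"wz":0.665,"gripper":-1}]'
python3 - <<'E'
from h import *
o=get_obs(); print(o['joint_positions'].round(3))
yaw=-.333; g=np.array([450.7-38.6*np.cos(yaw),-312.5-38.6*np.sin(yaw),68.5])
Rp=pickR(yaw,flip=-1); tcp=g+19*Rp[:,0]; print(delta(tcp-110*Rp[:,0],Rp))
save('top','top1');save('side','side1')
E
```

```text
time: 0.77
tool_pos: [360.2, -278.7, 138.7]
tcp_rot: [1.534, 0.942, -0.275]
contact_force: [1.0, 0.7, 0.4]
grip_width: 91.9
[-1.168  0.161  2.311  1.138  0.529 -0.333]
(array([ 0.  , -0.09,  0.23]), array([ 0.0825, -0.0368,  0.0684]))
```

```bash
python3 -m creep '[{"tx":0,"ty":-0.1,"tz":0.2,"wx":0.0825,"wy":-0.037,"wz":0.068,"gripper":-1},{"tx":0,"ty":-0.1,"tz":0.2,"wx":0.0825,"wy":-0.037,"wz":0.068,"gripper":-1},{"tx":0,"ty":-0.1,"tz":0.2,"wx":0.0825,"wy":-0.037,"wz":0.068,"gripper":-1}]'
python3 - <<'E'
from h import *
o=get_obs(); print(o['joint_positions'].round(3))
yaw=-.333; g=np.array([450.7-38.6*np.cos(yaw),-312.5-38.6*np.sin(yaw),68.5])
Rp=pickR(yaw,flip=-1); tcp=g+19*Rp[:,0]; print(delta(tcp-110*Rp[:,0],Rp),delta(tcp,Rp))
save('top','top1');save('side','side1')
zoom('side1',230,190,160,120,4.9,'z3',10); zoom('top1',300,160,130,110,5.5,'z4',10)
E
```

```text
time: 1.12
tool_pos: [358.6, -283.8, 139.0]
tcp_rot: [1.567, 0.874, -0.335]
contact_force: [-0.2, 0.3, -0.2]
grip_width: 91.5
[-1.201  0.169  2.37   1.383  0.521 -0.523]
(array([ 0.01, -0.1 , -0.3 ]), array([0.0029, 0.0011, 0.0016])) (array([11.01, -0.08, -0.31]), array([0.0029, 0.0011, 0.0016]))
```

View pics/z3.png

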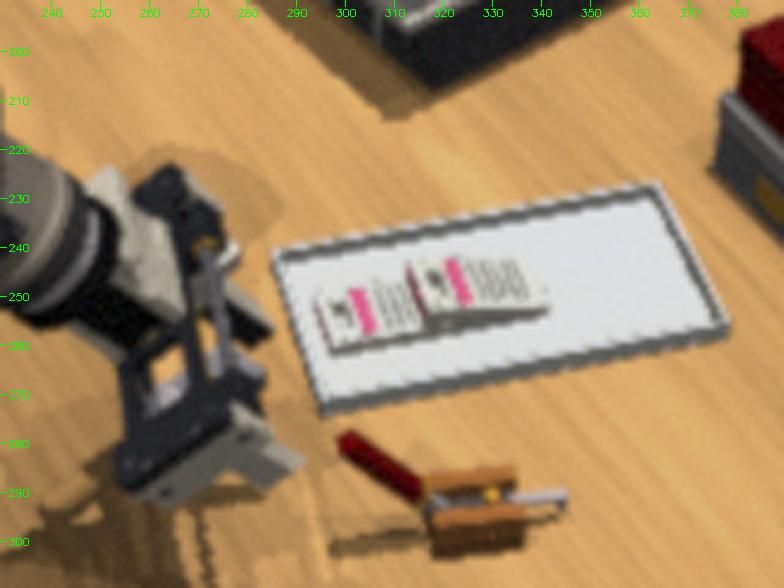

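View pics/z4.png

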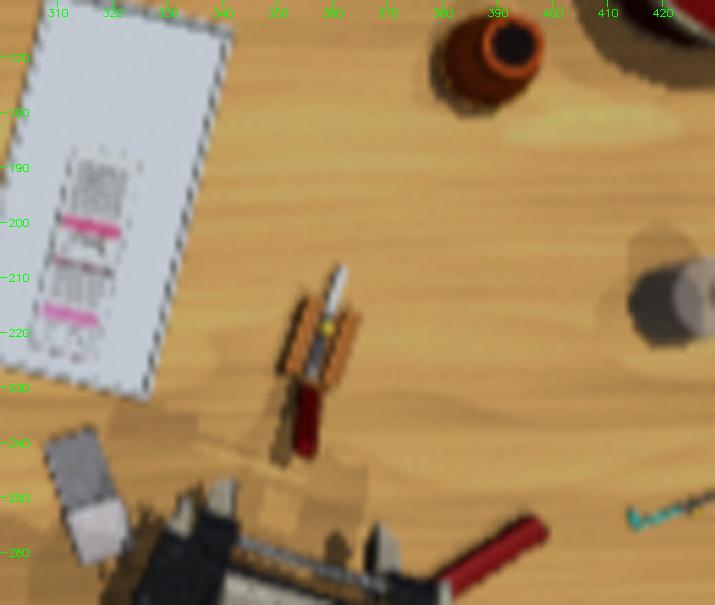

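```bash
python3 - <<'E'
from h import *
p,R=pose(); P=np.array([p+46*R[:,2],p-46*R[:,2],p+65*R[:,2],p-65*R[:,2]])
t=load('top1');s=load('side1')
print(proj(t,P).round(1),proj(s,P).round(1))
zoom('side1',255,210,60,90,6.5,'z3',5,proj(s,P)); zoom('top1',325,235,60,45,12,'z4',5,proj(t,P))
E
```

```text
[[367.1 256.3]
 [342.4 248.5]
 [372.2 257.9]
 [337.2 246.9]] [[288.7 285.4]
 [283.  260. ]
 [289.9 291. ]
 [281.9 255.1]]
```

View pics/z3.png

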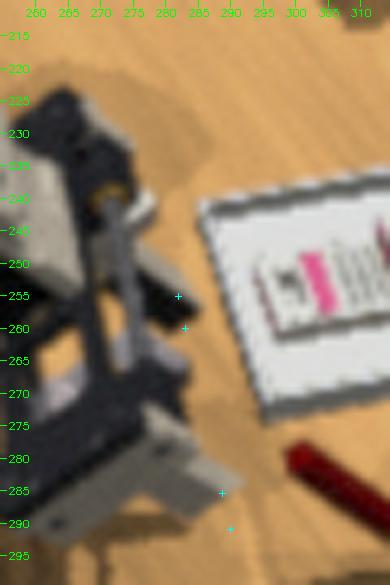

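View pics/z4.png

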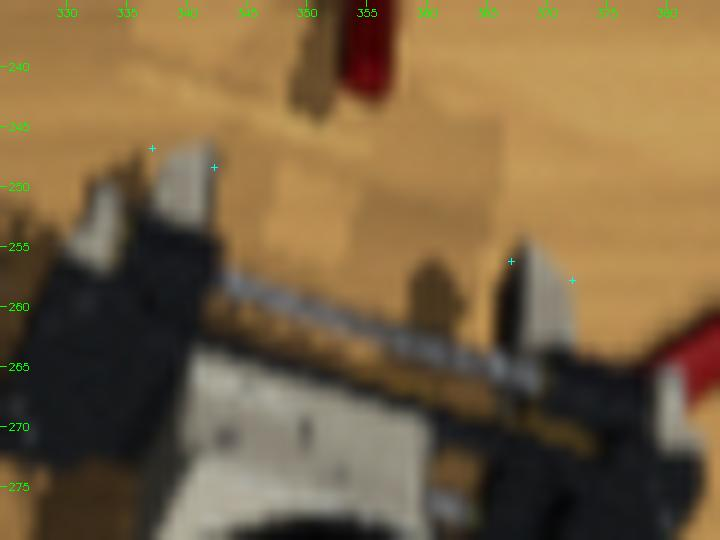

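```bash
python3 -m creep '[{"tx":3,"ty":0,"tz":-0.3,"wx":0,"wy":0,"wz":0,"gripper":-0.5},{"tx":6,"ty":0,"tz":-0.3,"wx":0,"wy":0,"wz":0,"gripper":-0.5},{"tx":8.5,"ty":0,"tz":-0.3,"wx":0,"wy":0,"wz":0,"gripper":-0.5},{"tx":10,"ty":0,"tz":-0.3,"wx":0,"wy":0,"wz":0,"gripper":-0.5},{"tx":11,"ty":0,"tz":-0.3,"wx":0,"wy":0,"wz":0,"gripper":-0.5},{"tx":11,"ty":0,"tz":-0.3,"wx":0,"wy":0,"wz":0,"gripper":-0.5}]'
python3 - <<'E'
from h import *
o=get_obs(); print(o['joint_positions'].round(3))
yaw=-.333; g=np.array([450.7-38.6*np.cos(yaw),-312.5-38.6*np.sin(yaw),68.5])
Rp=pickR(yaw,flip=-1); tcp=g+19*Rp[:,0]; print(delta(tcp,Rp))
save('top','top2');save('side','side2')
zoom('side2',260,240,100,80,7,'z3',5); zoom('top2',325,205,60,50,12,'z4',5)
E
```

```text
time: 1.72
tool_pos: [428.3, -304.5, 53.8]
tcp_rot: [1.567, 0.873, -0.332]
contact_force: [-0.3, 0.6, -0.0]
grip_width: 68.9
[-1.022  0.489  2.299  2.023  0.472 -1.067]
(array([-0.18, -0.19,  0.02]), array([ 0.0045, -0.0009,  0.0006]))
```

View pics/z3.png

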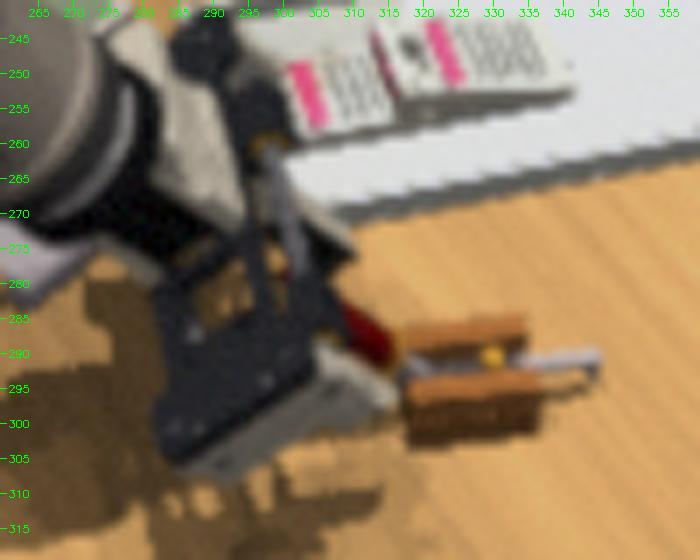

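View pics/z4.png

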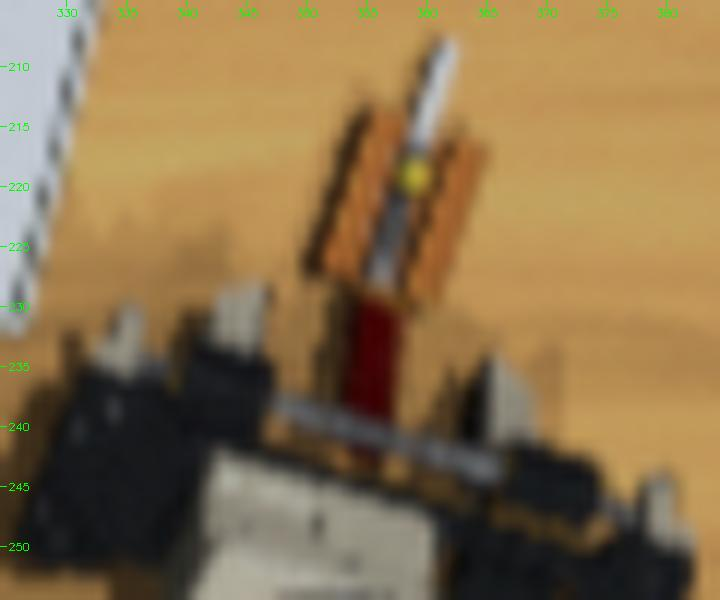

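```bash
python3 -m creep '[{"tx":-0.2,"ty":-0.2,"tz":0,"wx":0,"wy":0,"wz":0,"gripper":-0.2},{"tx":-0.2,"ty":-0.2,"tz":0,"wx":0,"wy":0,"wz":0,"gripper":0.1},{"tx":-0.2,"ty":-0.2,"tz":0,"wx":0,"wy":0,"wz":0,"gripper":0.4},{"tx":-0.2,"ty":-0.2,"tz":0,"wx":0,"wy":0,"wz":0,"gripper":0.5},{"tx":-0.2,"ty":-0.2,"tz":0,"wx":0,"wy":0,"wz":0,"gripper":1},{"tx":-0.2,"ty":-0.2,"tz":0,"wx":0,"wy":0,"wz":0,"gripper":1},{"tx":-0.2,"ty":-0.2,"tz":0,"wx":0,"wy":0,"wz":0,"gripper":1}]'
python3 - <<'E'
from h import *
o=get_obs(); print(o['joint_positions'].round(3))
yaw=-.333; g=np.array([450.7-38.6*np.cos(yaw),-312.5-38.6*np.sin(yaw),68.5])
Rp=pickR(yaw,flip=-1); tcp=g+19*Rp[:,0]; print(delta(tcp,Rp))
save('top','top3');save('side','side3')
zoom('side3',260,240,100,80,7,'z3',5); zoom('top3',325,205,60,50,12,'z4',5)
E
```

```text
time: 2.4
tool_pos: [424.0, -303.2, 55.3]
tcp_rot: [1.566, 0.873, -0.336]
contact_force: [-0.0, -1.3, -0.0]
grip_width: 26.6
[-1.029  0.482  2.31   2.026  0.475 -1.075]
(array([0.23, 0.06, 0.  ]), array([0.0025, 0.0019, 0.0001]))
```

View pics/z3.png

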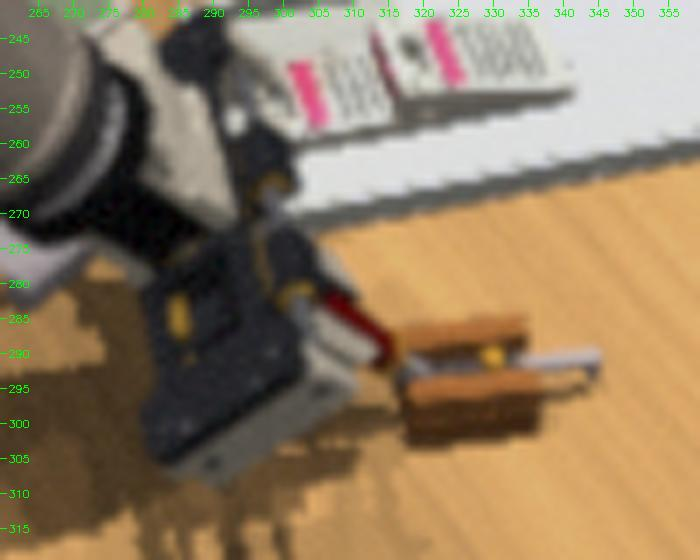

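View pics/z4.png

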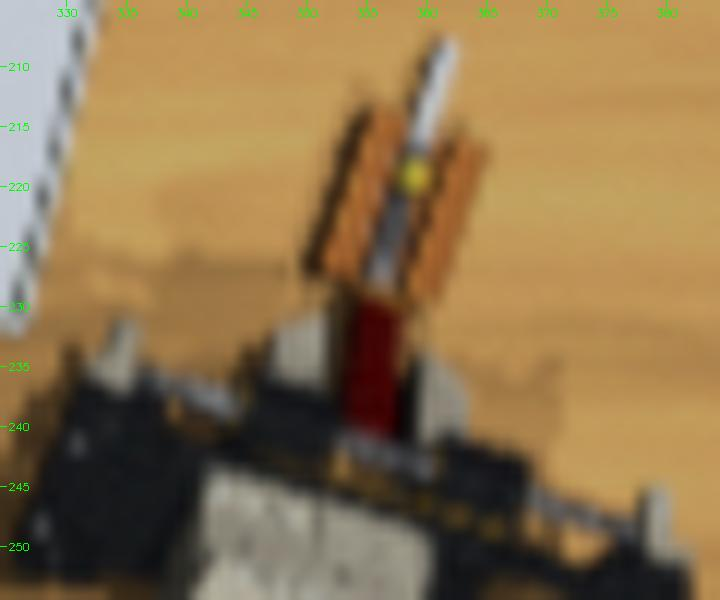

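```bash
python3 -m creep '[{"tx":0,"ty":0,"tz":0,"wx":0,"wy":0,"wz":0,"gripper":1},{"tx":0,"ty":0,"tz":0,"wx":0,"wy":0,"wz":0,"gripper":1},{"tx":0,"ty":0,"tz":0,"wx":0,"wy":0,"wz":0,"gripper":1},{"tx":0,"ty":0,"tz":0,"wx":0,"wy":0,"wz":0,"gripper":1}]'
python3 - <<'E'
from h import *
o=get_obs(); print(o['joint_positions'].round(3),o['tool_pos'],o['tcp_rot'])
np.savez('grasp.npz',p=o['tool_pos'],rpy=o['tcp_rot'])
p,R=pose()
print(R.T@np.array([0,0,1.]))
E
```

```text
time: 2.83
tool_pos: [423.9, -303.1, 55.0]
tcp_rot: [1.566, 0.873, -0.336]
contact_force: [-0.5, 0.2, -0.6]
grip_width: 15.6
[-1.029  0.482  2.31   2.027  0.475 -1.076] [ 423.9439865  -303.09190486   55.04814365] [ 1.56647397  0.87320875 -0.33554949]
[-0.76639408  0.64236469  0.00277655]
```

```bash
python3 -m creep '[{"tx":-0.77,"ty":0.64,"tz":0,"wx":0,"wy":0,"wz":0,"gripper":1},{"tx":-2.3,"ty":1.93,"tz":0.01,"wx":0,"wy":0,"wz":0,"gripper":1},{"tx":-4.6,"ty":3.85,"tz":0.02,"wx":0,"wy":0,"wz":0,"gripper":1},{"tx":-7.66,"ty":6.42,"tz":0.03,"wx":0,"wy":0,"wz":0,"gripper":1},{"tx":-9.2,"ty":7.71,"tz":0.03,"wx":0,"wy":0,"wz":0,"gripper":1},{"tx":-9.2,"ty":7.71,"tz":0.03,"wx":0,"wy":0,"wz":0,"gripper":1},{"tx":-9.2,"ty":7.71,"tz":0.03,"wx":0,"wy":0,"wz":0,"gripper":1}]'
python3 - <<'E'
from h import *
o=get_obs(); print(o['joint_positions'].round(3))
save('top','top4');save('side','side4')
zoom('side4',240,170,150,120,5.2,'z3',10); zoom('top4',325,190,60,60,10,'z4',5)
zoom('top0',180,130,95,70,8.3,'z5',5);zoom('side0',255,130,120,85,6.6,'z6',5)
E
```

```text
time: 3.42
tool_pos: [424.5, -304.3, 178.9]
tcp_rot: [1.56, 0.869, -0.341]
contact_force: [0.9, -0.3, 0.0]
grip_width: 16.0
[-1.029  0.167  2.185  1.134  0.469 -0.09 ]
```

View pics/z3.png

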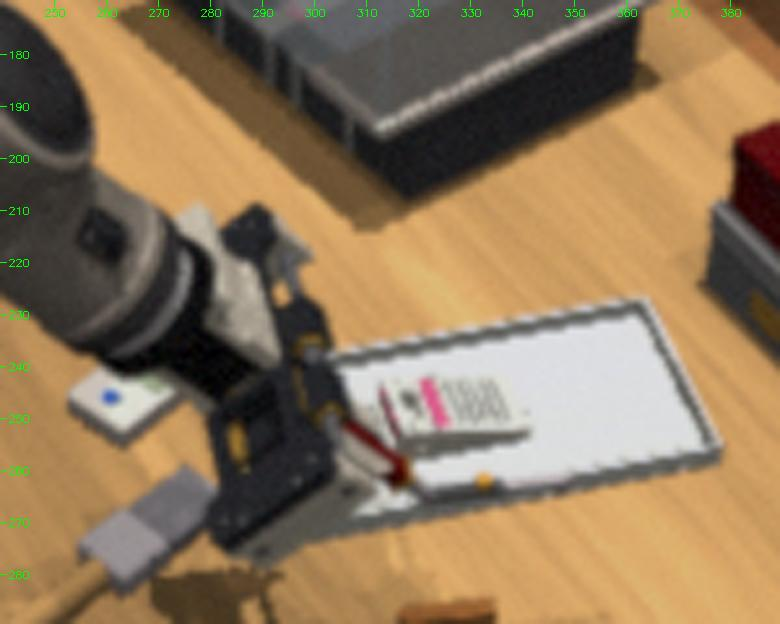

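View pics/z4.png

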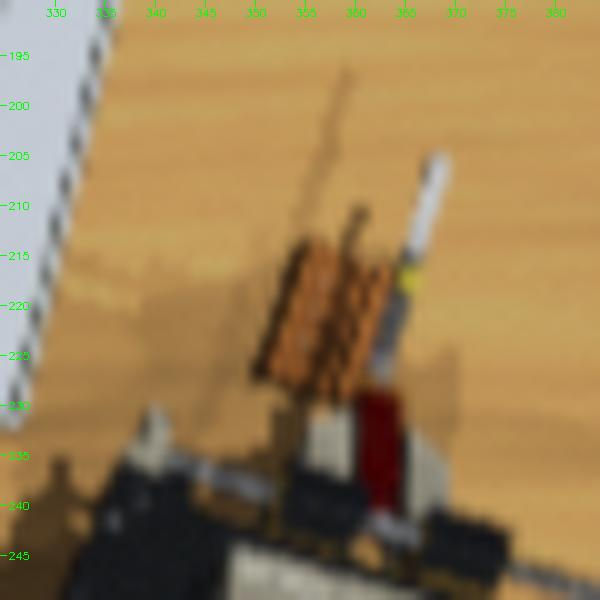

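View pics/z5.png

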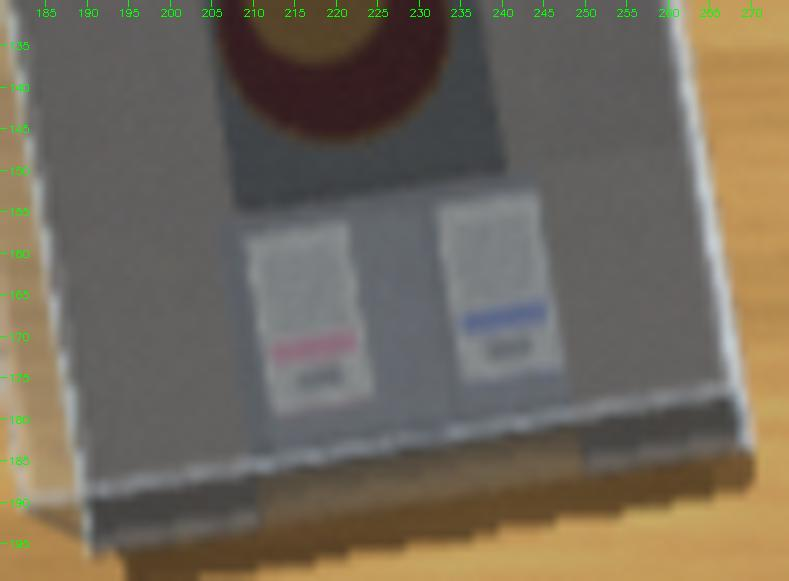

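View pics/z6.png

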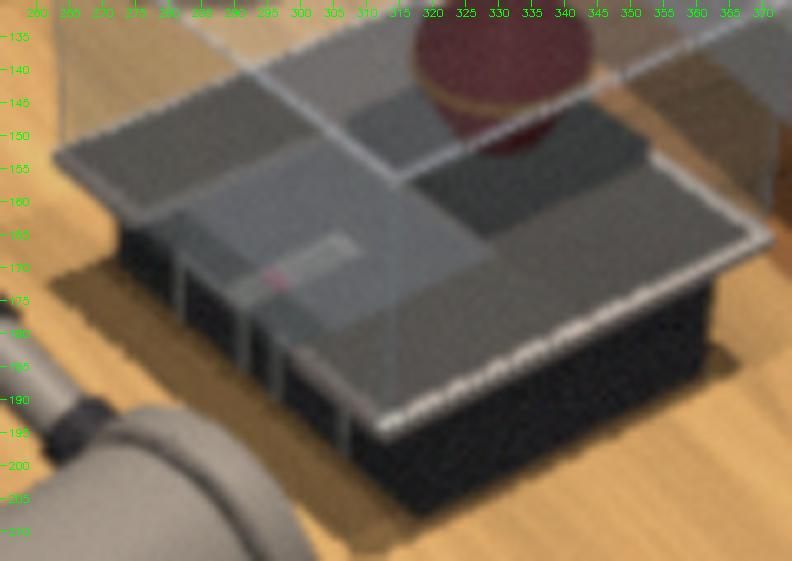

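```bash
python3 - <<'E'
from h import *
zoom('side4',270,160,60,50,13,'z6',5); zoom('top0',203,150,50,50,12,'z5',5)
zoom('side0',275,160,45,25,17,'z7',5)
E
```

```text
(no output)
```

View pics/z6.png

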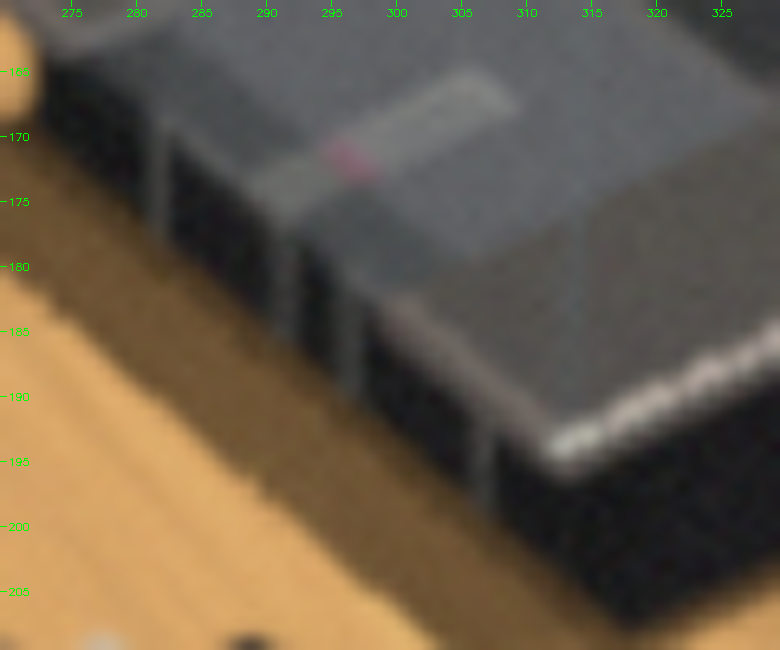

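View pics/z5.png

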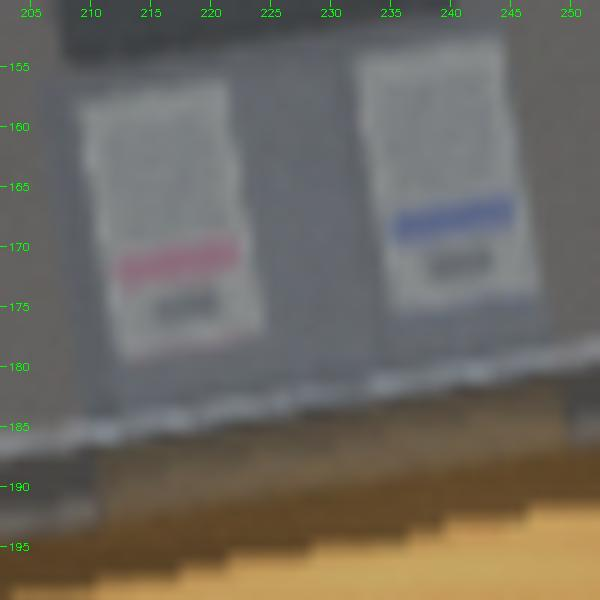

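View pics/z7.png

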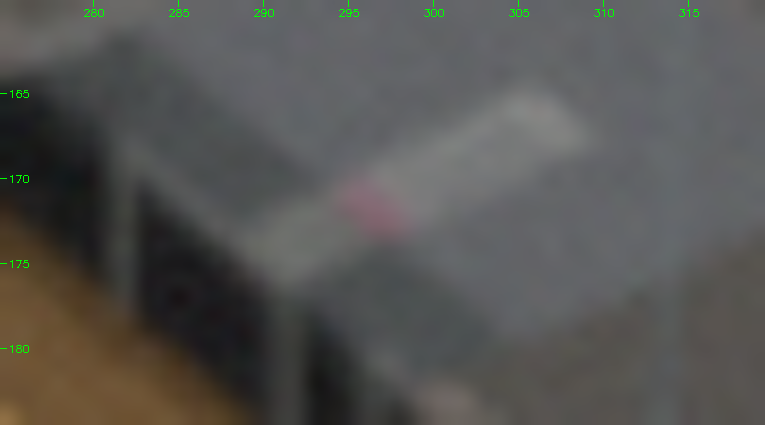

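```bash
python3 - <<'E'
from h import *
from scipy.optimize import least_squares
t=load('top0');s=load('side4')
def W(p,P): 
    c,sn=np.cos(p[2]),np.sin(p[2]); P=np.asarray(P,float); return np.array([p[0]+c*P[0]-sn*P[1],p[1]+sn*P[0]+c*P[1],P[2]])
def fit(L,p0):
    r=least_squares(lambda p:np.concatenate([proj(c,W(p,P))-uv for P,c,uv in L]),p0); print(r.x.round(3),r.fun.reshape(-1,2).round(1).tolist()); return r.x
q=[(42,24,16),(42,-24,16),(-42,-24,16),(-42,24,16)]
pk=[(209.3,157.7),(221.3,156.3),(224.4,177.2),(212.6,179.3)]; bl=[(232.3,154.5),(244.2,152.7),(247.4,173.7),(235.4,175.3)]
a=fit([(P,t,u) for P,u in zip(q,pk)],[640,170,.1]); b=fit([(P,t,u) for P,u in zip(q,bl)],[640,80,.1])
print('heading by bays', np.arctan2(-(a-b)[0],(a-b)[1]),np.hypot(*(a-b)[:2]))
# showcase from side: plinth corner, bars y=+-75,+-15 at z=4
L=[((0,-140,0),s,(317.7,207.8)),((0,75,4),s,(281.8,178)),((0,15,4),s,(291.5,185.5)),((0,-15,4),s,(296.5,190)),((0,-75,4),s,(306.8,198.7))]
c=fit(L,[580,120,.13])
# deck edge bottom from top view: front edge two corners z80/90
print(onplane(t,np.array([190.5,269.]),np.array([196.,184.3]),85))
e=onplane(t,np.array([190.5,269.]),np.array([196.,184.3]),80); d=e[1]-e[0]; print('deck yaw',np.arctan2(d[0],-d[1]),'width',np.linalg.norm(d),'mid',e.mean(0))
print(proj(t,[W(c,(0,0,0)),W(c,(-35,0,80))]))
for n,x in(('pink',a),('blue',b)):
    R=np.array([[np.cos(c[2]),-np.sin(c[2])],[np.sin(c[2]),np.cos(c[2])]]); print(n,R.T@(x[:2]-c[:2]))
for P in [(42,24,16),(42,-24,16),(-14.5,0,16)]: print('side pred',proj(s,W(a,P)))
E
```

```text
[6.94453e+02 2.15934e+02 1.30000e-01] [[-0.1, 0.2], [0.2, -0.2], [0.2, 0.1], [-0.3, -0.1]]
[7.06327e+02 1.27004e+02 1.26000e-01] [[-0.2, -0.2], [0.2, -0.2], [0.1, 0.1], [-0.1, 0.3]]
heading by bays 0.13272642268336032 89.71933039605591
[6.34476e+02 1.62173e+02 1.46000e-01] [[0.5, 1.0], [-0.1, -0.5], [-0.1, 0.1], [-0.1, -0.3], [-0.1, -0.4]]
[[579.62425747 305.66047183  85.        ]
 [616.11246043  14.88643451  85.        ]]
deck yaw 0.12483393627629086 width 293.9832041906171 mid [598.43009809 160.80403523  80.        ]
[[231.51680424 183.19679923]
 [230.81673498 189.73516109]]
pink [67.1702123  44.44907402]
blue [ 65.95923053 -45.26208342]
side pred [305.77086453 165.13337432]
side pred [313.55566408 171.33842006]
side pred [297.7364539  173.67517674]
```

```bash
cat > kin.py <<'E'
import numpy as np
from scipy.optimize import least_squares
from scipy.spatial.transform import Rotation as Ro
def rz(a): return Ro.from_euler('z',a).as_matrix()
def ry(a): return Ro.from_euler('y',a).as_matrix()
def fk(q,k):
    d1,a1,L2,a3,L3,lat,Lt=k
    R=rz(q[0]); p=np.array([0,0,d1])+R@[a1,lat,0]
    R=R@ry(q[1]); p=p+R@[0,0,L2]; R=R@ry(q[2]); p=p+R@[a3,0,L3]; R=R@rz(q[3])@ry(q[4])@rz(q[5]); p=p+R@[0,0,Lt]
    return p,R
E
cat > kfit.py <<'E'
from kin import *
D=[([-1.303,.342,1.524,0,1.275,-.146],(211.1,-480.7,226.7)),([-1.201,.169,2.37,1.383,.521,-.523],(358.6,-283.8,139.0)),([-1.022,.489,2.299,2.023,.472,-1.067],(428.3,-304.5,53.8)),
([-1.029,.482,2.31,2.027,.475,-1.076],(423.94,-303.09,55.05)),([-1.029,.167,2.185,1.134,.469,-.09],(424.5,-304.3,178.9)),([-1.168,.161,2.311,1.138,.529,-.333],(360.2,-278.7,138.7))]
r=least_squares(lambda k:np.concatenate([fk(q,k)[0]-p for q,p in D]),[350,0,400,0,400,76,250])
print(r.x.round(1),r.fun.reshape(-1,3).round(1).tolist()); np.save('k.npy',r.x)
from h import RR
from h import get_obs
o=get_obs(); p,R=fk(o['joint_positions'],r.x); print(p,o['tool_pos']); print((R.T@RR(o['tcp_rot'])).round(2))
E
python3 kfit.py
```

```text
[222.4  -0.  506.6  46.4 379.3  76.3 318.2] [[-0.0, -0.0, -0.0], [0.1, 0.3, -0.2], [-0.1, -0.0, -0.1], [0.1, 0.0, 0.1], [-0.1, 0.0, -0.1], [0.1, -0.3, 0.3]]
[ 424.17961488 -303.11700973  175.96545204] [ 424.20334894 -303.15190215  175.91435006]
[[ 0. -0. -1.]
 [ 0.  1. -0.]
 [ 1. -0.  0.]]
```

```bash
cat >> kin.py <<'E'
M=np.array([[0,0,-1],[0,1,0],[1,0,0.]])
LO=np.array([-2.53,-.77,.04,-1,.28,-3.11]);HI=np.array([2.53,2.02,2.7,4.14,2.66,3.11])
def ik(p,R,q0,bounded=True):
    k=np.load('k.npy')
    def f(q):
        pp,RRr=fk(q,k); w=Ro.from_matrix((RRr@M).T@R).as_rotvec(); return np.r_[(pp-p)/10,w*10]
    r=least_squares(f,np.clip(q0,LO+1e-3,HI-1e-3),bounds=(LO,HI) if bounded else (-np.inf,np.inf)); return r.x,np.abs(r.fun).max()
E
python3 - <<'E'
from kin import *; from h import *
yaw=.129; hole=np.array([665.7,212.2]); ax=np.array([np.cos(yaw),np.sin(yaw)])
def tcpfor(tipxy,bendz,L=75,yaw=yaw,flip=-1,tilt=np.radians(40)):
    a=np.array([np.cos(yaw),np.sin(yaw)]); g=np.r_[tipxy-(L+39)*a,bendz+48.5]; R=pickR(yaw,flip=flip,tilt=tilt); return g+16.8*R[:,0],R
q0=get_obs()['joint_positions']
for name,d,z in(('pre',-88,60),('pre',-88,30),('in',0,30),('in',0,18),('out',-160,18),('out',-160,60)):
  for fl in(-1,1):
    p,R=tcpfor(hole+d*ax,z,flip=fl)
    best=[]
    for q4 in(-.8,0,1,2,3,4):
        for q6 in (-2.5,-1,0,1,2.5):
            q,e=ik(p,R,[.1,.4,2,q4,.6,q6]); 
            if e<.01: best.append(tuple(q.round(2)))
    print(name,d,z,fl,p.round(0),set(best))
E
```

```text
pre -88 60 -1 [476. 188.  96.] set()
pre -88 60 1 [476. 188.  96.] set()
pre -88 30 -1 [476. 188.  66.] {(np.float64(0.29), np.float64(0.44), np.float64(2.34), np.float64(3.45), np.float64(0.34), np.float64(-1.74))}
pre -88 30 1 [476. 188.  66.] {(np.float64(0.29), np.float64(0.44), np.float64(2.34), np.float64(3.45), np.float64(0.34), np.float64(1.4))}
in 0 30 -1 [563. 199.  66.] set()
in 0 30 1 [563. 199.  66.] set()
in 0 18 -1 [563. 199.  54.] set()
in 0 18 1 [563. 199.  54.] set()
out -160 18 -1 [405. 178.  54.] {(np.float64(0.34), np.float64(0.45), np.float64(2.52), np.float64(3.41), np.float64(0.53), np.float64(-1.64))}
out -160 18 1 [405. 178.  54.] {(np.float64(0.34), np.float64(0.45), np.float64(2.52), np.float64(3.41), np.float64(0.53), np.float64(1.5))}
out -160 60 -1 [405. 178.  96.] {(np.float64(0.34), np.float64(0.28), np.float64(2.47), np.float64(3.56), np.float64(0.33), np.float64(-1.81))}
out -160 60 1 [405. 178.  96.] {(np.float64(0.34), np.float64(0.28), np.float64(2.47), np.float64(3.56), np.float64(0.33), np.float64(1.33))}
```

```bash
cat > scan.py <<'E'
from kin import *; from h import *
def tcpfor(tipxy,bendz,L,yaw,tilt,flip=-1,off=0):
    a=np.array([np.cos(yaw),np.sin(yaw)]); g=np.r_[tipxy-(L+39)*a,bendz+48.5]; R=pickR(yaw,flip=flip,tilt=tilt); return g+19*R[:,0],R
E
python3 - <<'E'
from scan import *
yaw=.129; hole=np.array([665.7,212.2]); ax=np.array([np.cos(yaw),np.sin(yaw)])
ry_=-.333; a2=np.array([np.cos(ry_),np.sin(ry_)])
for td in (0,10,15,20,25,30,55,60,65,70,80):
  for name,xy,z,y in(('rest',np.array([450.7,-312.5])+75.4*a2,20,ry_),('restup',np.array([450.7,-312.5])+75.4*a2,120,ry_),('pre',hole-88*ax,60,yaw),('in',hole,30,yaw),('in',hole,18,yaw),('out',hole-160*ax,18,yaw)):
    p,R=tcpfor(xy,z,75,y,np.radians(td)); S={}
    for q4 in(-.8,0.3,3,4):
        for q6 in (-1.5,0,1.5):
            q,e=ik(p,R,[.1,.4,2,q4,.8,q6]); 
            if e<.01: S[tuple(q.round(1))]=q
    print(td,name,z,[v.round(2).tolist() for v in S.values()])
E
```

```text
0 rest 20 [[-0.78, 0.53, 1.78, 0.0, 0.83, 1.13]]
0 restup 120 [[-0.78, 0.39, 1.68, 0.0, 1.07, 1.13]]
0 pre 60 [[0.23, 0.46, 1.77, -0.0, 0.91, 1.67]]
0 in 30 [[0.21, 0.63, 1.55, -0.0, 0.96, 1.65]]
0 in 18 [[0.21, 0.64, 1.56, -0.0, 0.94, 1.65]]
0 out 18 [[0.24, 0.43, 2.0, 0.0, 0.71, 1.69]]
10 rest 20 [[-0.83, 0.48, 1.92, 0.15, 0.6, 0.96]]
10 restup 120 [[-0.83, 0.32, 1.81, 0.11, 0.86, 1.01]]
10 pre 60 [[0.24, 0.39, 1.91, -0.03, 0.67, 1.7]]
10 in 30 [[0.22, 0.56, 1.71, -0.02, 0.7, 1.68]]
10 in 18 [[0.22, 0.58, 1.71, -0.03, 0.68, 1.68]]
10 out 18 [[0.26, 0.38, 2.13, -0.05, 0.47, 1.75]]
15 rest 20 [[-0.85, 0.45, 1.99, 0.28, 0.49, 0.82]]
15 restup 120 [[-0.85, 0.29, 1.88, 0.19, 0.76, 0.93]]
15 pre 60 [[0.25, 0.36, 1.98, -0.06, 0.54, 1.73]]
15 in 30 [[0.23, 0.53, 1.78, -0.05, 0.57, 1.7]]
15 in 18 [[0.23, 0.55, 1.79, -0.05, 0.54, 1.71]]
15 out 18 [[0.27, 0.36, 2.19, -0.11, 0.33, 1.81]]
20 rest 20 [[-0.88, 0.44, 2.05, 0.49, 0.39, 0.59]]
20 restup 120 [[-0.88, 0.26, 1.95, 0.3, 0.66, 0.81]]
20 pre 60 [[0.25, 0.35, 2.05, -0.11, 0.4, 1.79]]
20 in 30 [[0.23, 0.51, 1.85, -0.08, 0.43, 1.74]]
20 in 1
[... 1060 characters left out ...]
 1.02, -1.4]]
65 pre 60 [[0.34, 0.72, 2.56, 3.35, 1.26, -1.54]]
65 in 30 [[0.28, 0.77, 2.34, 3.3, 1.11, -1.58]]
65 in 18 [[0.28, 0.81, 2.34, 3.3, 1.14, -1.57]]
65 out 18 []
70 rest 20 [[-1.25, 0.96, 2.52, 2.29, 1.44, -1.84]]
70 restup 120 [[-1.25, 0.56, 2.53, 2.2, 1.19, -1.52]]
70 pre 60 [[0.35, 0.83, 2.58, 3.35, 1.49, -1.51]]
70 in 30 [[0.29, 0.85, 2.36, 3.3, 1.29, -1.56]]
70 in 18 [[0.29, 0.89, 2.35, 3.3, 1.32, -1.55]]
70 out 18 []
80 rest 20 [[-1.3, 1.16, 2.51, 2.18, 1.71, -2.01]]
80 restup 120 [[-1.3, 0.78, 2.57, 2.19, 1.52, -1.74]]
80 pre 60 [[0.37, 1.07, 2.59, 3.39, 1.9, -1.45]]
80 in 30 [[0.3, 1.02, 2.36, 3.31, 1.63, -1.53]]
80 in 18 [[0.3, 1.06, 2.35, 3.31, 1.66, -1.53]]
80 out 18 []
```

```bash
python3 -m creep '[{"tx":3,"ty":-2.5,"tz":0,"wx":0,"wy":0,"wz":0,"gripper":1},{"tx":6,"ty":-5,"tz":0,"wx":0,"wy":0,"wz":0,"gripper":1},{"tx":7.7,"ty":-6.45,"tz":-0.02,"wx":0,"wy":0,"wz":0,"gripper":1},{"tx":8.7,"ty":-7.29,"tz":-0.03,"wx":0,"wy":0,"wz":0,"gripper":1},{"tx":9.2,"ty":-7.71,"tz":-0.03,"wx":0,"wy":0,"wz":0,"gripper":1},{"tx":9.2,"ty":-7.71,"tz":-0.03,"wx":0,"wy":0,"wz":0,"gripper":1},{"tx":9.2,"ty":-7.71,"tz":-0.03,"wx":0,"wy":0,"wz":0,"gripper":1}]'
python3 - <<'E'
from h import *
g=np.load('grasp.npz'); o=get_obs(); print(o['tool_pos']-g['p'],o['tcp_rot']-g['rpy'],o['contact_force'])
print(delta(g['p'],RR(g['rpy'])))
E
```

```text
time: 4.1
tool_pos: [422.4, -301.7, 51.3]
tcp_rot: [1.572, 0.879, -0.333]
contact_force: [-0.2, -0.9, -0.1]
grip_width: 16.2
[-1.58142492  1.35890623 -3.74199885] [0.00547532 0.00614003 0.00268805] [-0.17560886 -0.85833202 -0.12752409]
(array([-0.16,  0.39,  0.08]), array([-0.0034, -0.0017,  0.0061]))
```

```bash
python3 -m creep '[{"tx":0,"ty":0,"tz":0,"wx":0,"wy":0,"wz":0,"gripper":1}]'
python3 - <<'E'
from h import *
g=np.load('grasp.npz'); o=get_obs(); print(o['tool_pos']-g['p'],o['tcp_rot']-g['rpy'],o['contact_force'])
save('side','side5');zoom('side5',260,240,100,80,7,'z3',5)
E
```

```text
time: 4.18
tool_pos: [423.1, -302.3, 53.2]
tcp_rot: [1.57, 0.877, -0.334]
contact_force: [0.3, -0.2, -0.6]
grip_width: 16.0
[-0.82221639  0.79437295 -1.8392529 ] [0.00329049 0.00361471 0.00194956] [ 0.3181016  -0.24478595 -0.56058408]
```

View pics/z3.png

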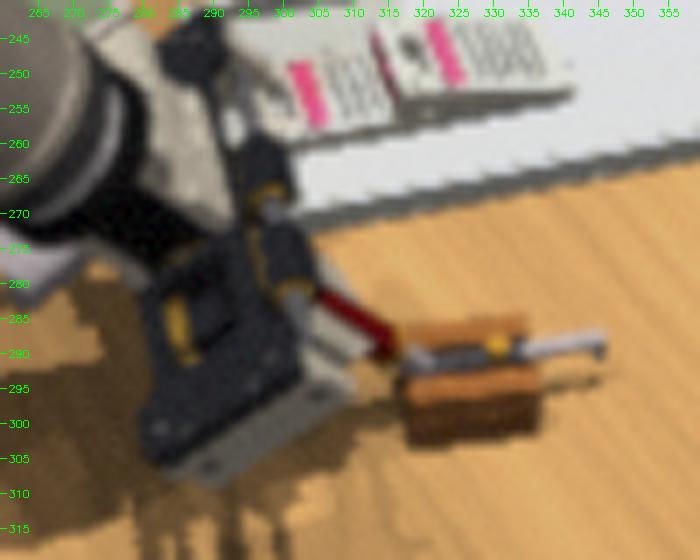

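```bash
python3 -m creep '[{"tx":0,"ty":0,"tz":0,"wx":0,"wy":0,"wz":0,"gripper":1},{"tx":0,"ty":0,"tz":0,"wx":0,"wy":0,"wz":0,"gripper":1}]'
python3 - <<'E'
from h import *
g=np.load('grasp.npz'); o=get_obs(); print(o['tool_pos']-g['p'],o['tcp_rot']-g['rpy'],o['contact_force'])
save('side','side6');zoom('side6',295,270,60,40,13,'z3',5)
save('top','top6');zoom('top6',330,200,50,50,12,'z4',5)
E
```

```text
time: 4.4
tool_pos: [424.1, -303.3, 55.6]
tcp_rot: [1.565, 0.872, -0.337]
contact_force: [0.8, 0.1, -0.3]
grip_width: 15.9
[ 0.13402112 -0.22390155  0.56038973] [-0.00153063 -0.00080299 -0.00099602] [ 0.7853358   0.08805553 -0.30336682]
```

View pics/z3.png

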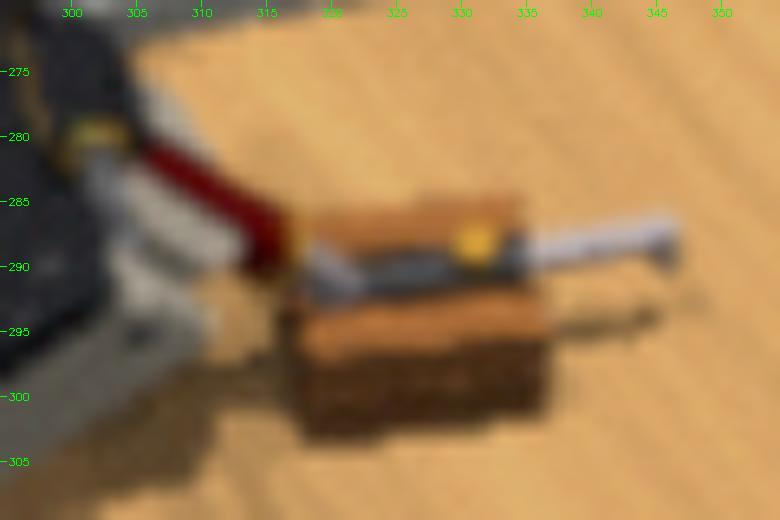

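View pics/z4.png

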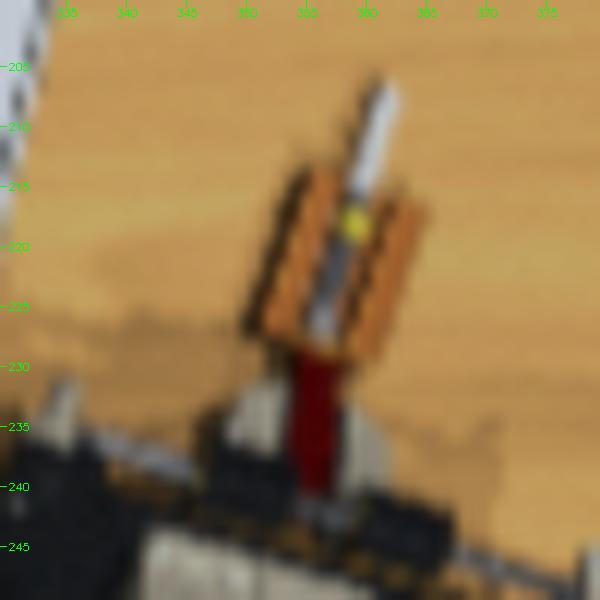

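```bash
python3 -m creep '[{"tx":0.1,"ty":-0.08,"tz":0,"wx":0,"wy":0,"wz":0,"gripper":1},{"tx":0.2,"ty":-0.16,"tz":0,"wx":0,"wy":0,"wz":0,"gripper":1},{"tx":0.27,"ty":-0.22,"tz":0,"wx":0,"wy":0,"wz":0,"gripper":1},{"tx":0.27,"ty":-0.22,"tz":0,"wx":0,"wy":0,"wz":0,"gripper":0.6},{"tx":0.27,"ty":-0.22,"tz":0,"wx":0,"wy":0,"wz":0,"gripper":0.3},{"tx":0.27,"ty":-0.22,"tz":0,"wx":0,"wy":0,"wz":0,"gripper":0},{"tx":0.27,"ty":-0.22,"tz":0,"wx":0,"wy":0,"wz":0,"gripper":0}]'
python3 - <<'E'
from h import *
save('side','side7');zoom('side7',295,270,60,40,13,'z3',5)
save('top','top7');zoom('top7',330,200,50,50,12,'z4',5)
E
```

```text
time: 5.08
tool_pos: [424.1, -303.2, 51.7]
tcp_rot: [1.566, 0.873, -0.336]
contact_force: [0.4, 1.2, -0.6]
grip_width: 33.8
```

View pics/z3.png

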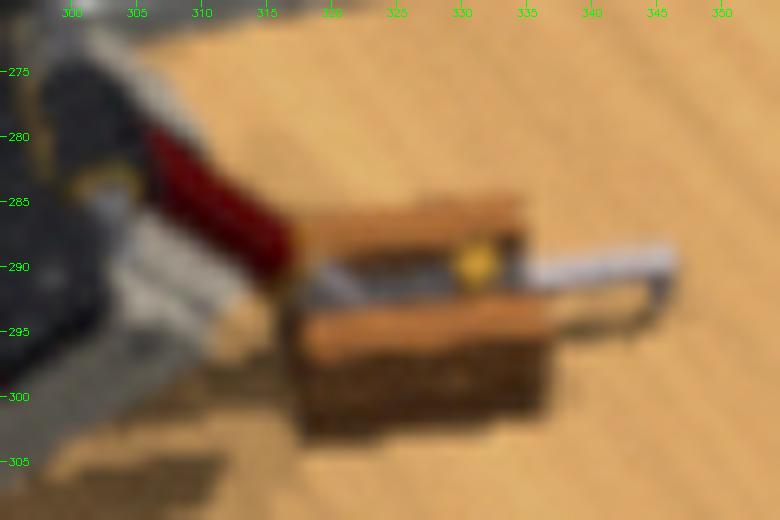

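View pics/z4.png

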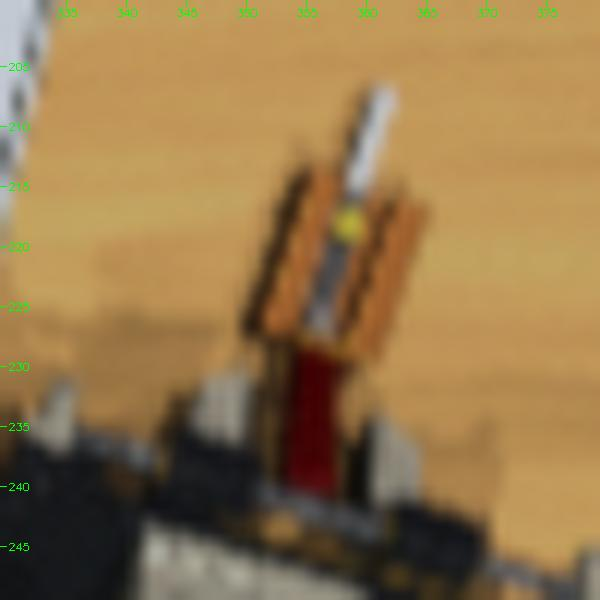

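```bash
python3 - <<'E'
from scan import *
p,R=pose(); yaw=-.336
g=np.array([416.1,-300.5,68.5]); print('lat off of TCP vs g', R.T@(p-g))
# make g lie on tool z=0 plane
g=g+R[:,2]*(R[:,2]@(p-g)); print(g)
Rn=pickR(yaw,np.radians(12),-1); tcp=g+19*Rn[:,0]; hi=tcp-80*Rn[:,0]
q=get_obs()['joint_positions']
p1=p-90*R[:,0]
for nm,a,b in(('back',p1,R),('hi',hi,Rn),('g',tcp,Rn)): print(nm,a.round(1),[ik(a,b,s)[0].round(2) if ik(a,b,s)[1]<.01 else None for s in (q,[-.8,.4,1.9,.1,.7,.9])])
print(delta(hi,Rn,p1,R), delta(hi,Rn))
np.savez('plan.npz',g=g,tcp=tcp,Rn=Rn,hi=hi)
E
python3 -m creep '[{"tx":-2,"ty":0,"tz":0,"wx":0,"wy":0,"wz":0,"gripper":-0.4},{"tx":-5.5,"ty":0,"tz":0,"wx":0,"wy":0,"wz":0,"gripper":-0.4},{"tx":-9,"ty":0,"tz":0,"wx":0,"wy":0,"wz":0,"gripper":-0.4},{"tx":-9,"ty":0,"tz":0,"wx":0,"wy":0,"wz":0,"gripper":-0.4},{"tx":-9,"ty":0,"tz":0,"wx":0,"wy":0,"wz":0,"gripper":-0.4}]'
python3 - <<'E'
from h import *
f=np.load('plan.npz'); print(delta(f['hi'],f['Rn']))
print(get_obs()['joint_positions'].round(2))
save('side','side8');zoom('side8',285,265,70,45,11,'z3',5)
save('top','top8');zoom('top8',330,200,50,50,12,'z4',5)
E
```

```text
lat off of TCP vs g [18.25002275 -4.3087271  -0.08551934]
[ 416.12789079 -300.41915696   68.49974643]
back [ 369.5 -284.2  120.7] [array([-1.16,  0.23,  2.38,  1.54,  0.49, -0.67]), array([-1.16,  0.23,  2.38,  1.54,  0.49, -0.67])]
hi [ 404.2 -296.2  128.2] [array([-0.85,  0.31,  1.9 ,  0.15,  0.75,  0.95]), array([-0.85,  0.31,  1.9 ,  0.15,  0.75,  0.95])]
g [ 419.9 -301.7   49.9] [array([-0.83,  0.47,  1.94,  0.19,  0.55,  0.92]), array([-0.83,  0.47,  1.94,  0.19,  0.55,  0.92])]
(array([1.79, 3.29, 0.01]), array([ 0.0048,  0.001 , -0.4886])) (array([-7.21,  3.29,  0.01]), array([ 0.0048,  0.001 , -0.4886]))
time: 5.6
tool_pos: [368.8, -284.5, 122.3]
tcp_rot: [1.562, 0.871, -0.34]
contact_force: [0.3, -0.1, 0.1]
grip_width: 63.7
(array([ 1.95,  3.23, -0.04]), array([ 0.005 ,  0.0038, -0.4905]))
[-1.17  0.23  2.38  1.54  0.49 -0.67]
```

View pics/z3.png

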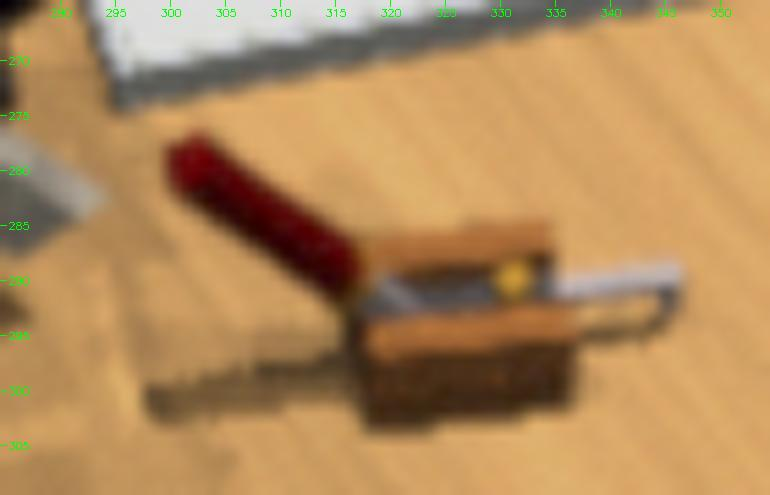

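View pics/z4.png

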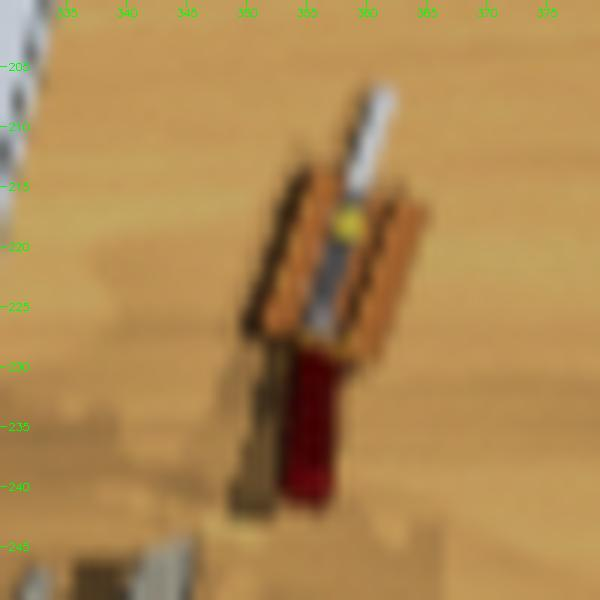

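```bash
python3 -m creep '[{"tx":0.3,"ty":0.5,"tz":0,"wx":0,"wy":0,"wz":-0.08,"gripper":-0.5},{"tx":0.6,"ty":1.1,"tz":0,"wx":0.002,"wy":0,"wz":-0.16,"gripper":-0.5},{"tx":1,"ty":1.7,"tz":0,"wx":0.003,"wy":0.001,"wz":-0.25,"gripper":-0.5},{"tx":1.4,"ty":2.4,"tz":0,"wx":0.004,"wy":0.001,"wz":-0.35,"gripper":-0.5},{"tx":1.7,"ty":3,"tz":0,"wx":0.005,"wy":0.001,"wz":-0.43,"gripper":-0.5},{"tx":1.8,"ty":3.28,"tz":0,"wx":0.005,"wy":0.001,"wz":-0.489,"gripper":-0.5},{"tx":1.8,"ty":3.28,"tz":0,"wx":0.005,"wy":0.001,"wz":-0.489,"gripper":-0.5},{"tx":1.8,"ty":3.28,"tz":0,"wx":0.005,"wy":0.001,"wz":-0.489,"gripper":-0.5}]'
python3 - <<'E'
from h import *
f=np.load('plan.npz'); print(delta(f['hi'],f['Rn']),delta(f['tcp'],f['Rn']))
print(get_obs()['joint_positions'].round(2))
E
```

```text
time: 6.37
tool_pos: [405.4, -292.5, 125.7]
tcp_rot: [1.662, 1.285, -0.233]
contact_force: [0.4, 0.5, -0.6]
grip_width: 68.7
(array([-0.25,  0.07,  0.38]), array([ 0.009 , -0.0288, -0.0753])) (array([ 7.72, -0.53,  0.61]), array([ 0.009 , -0.0288, -0.0753]))
[-0.89  0.29  1.96  0.28  0.68  0.8 ]
```

```bash
python3 -m creep '[{"tx":-0.2,"ty":0.1,"tz":0.3,"wx":0.009,"wy":-0.029,"wz":-0.075,"gripper":-0.5},{"tx":-0.2,"ty":0.1,"tz":0.3,"wx":0.009,"wy":-0.029,"wz":-0.075,"gripper":-0.5},{"tx":-0.2,"ty":0.1,"tz":0.3,"wx":0.009,"wy":-0.029,"wz":-0.075,"gripper":-0.5}]'
python3 - <<'E'
from h import *
f=np.load('plan.npz'); print(delta(f['hi'],f['Rn']),delta(f['tcp'],f['Rn']))
print(get_obs()['joint_positions'].round(2))
E
```

```text
time: 6.62
tool_pos: [405.8, -294.5, 127.7]
tcp_rot: [1.58, 1.355, -0.322]
contact_force: [0.9, 0.2, -0.5]
grip_width: 68.7
(array([-0.07, -0.09,  0.22]), array([ 0.0041, -0.003 , -0.0059])) (array([ 7.93, -0.13,  0.24]), array([ 0.0041, -0.003 , -0.0059]))
[-0.85  0.31  1.91  0.16  0.74  0.94]
```

```bash
python3 -m creep '[{"tx":1.5,"ty":-0.1,"tz":0.15,"wx":0,"wy":0,"wz":0,"gripper":-0.5},{"tx":4,"ty":-0.1,"tz":0.15,"wx":0,"wy":0,"wz":0,"gripper":-0.5},{"tx":6,"ty":-0.1,"tz":0.15,"wx":0,"wy":0,"wz":0,"gripper":-0.5},{"tx":7.2,"ty":-0.1,"tz":0.15,"wx":0,"wy":0,"wz":0,"gripper":-0.5},{"tx":7.8,"ty":-0.1,"tz":0.15,"wx":0,"wy":0,"wz":0,"gripper":-0.2},{"tx":7.8,"ty":-0.1,"tz":0.15,"wx":0,"wy":0,"wz":0,"gripper":0},{"tx":7.8,"ty":-0.1,"tz":0.15,"wx":0,"wy":0,"wz":0,"gripper":0}]'
python3 - <<'E'
from h import *
f=np.load('plan.npz'); print(delta(f['tcp'],f['Rn']))
save('side','side9');zoom('side9',265,240,90,70,8.5,'z3',5)
save('top','top9');zoom('top9',330,200,50,50,12,'z4',5)
E
```

```text
time: 7.2
tool_pos: [418.2, -302.0, 52.3]
tcp_rot: [1.572, 1.356, -0.334]
contact_force: [-0.2, -1.0, 1.2]
grip_width: 53.7
(array([ 0.26,  0.09, -0.08]), array([ 0.0001, -0.0004, -0.005 ]))
```

View pics/z3.png

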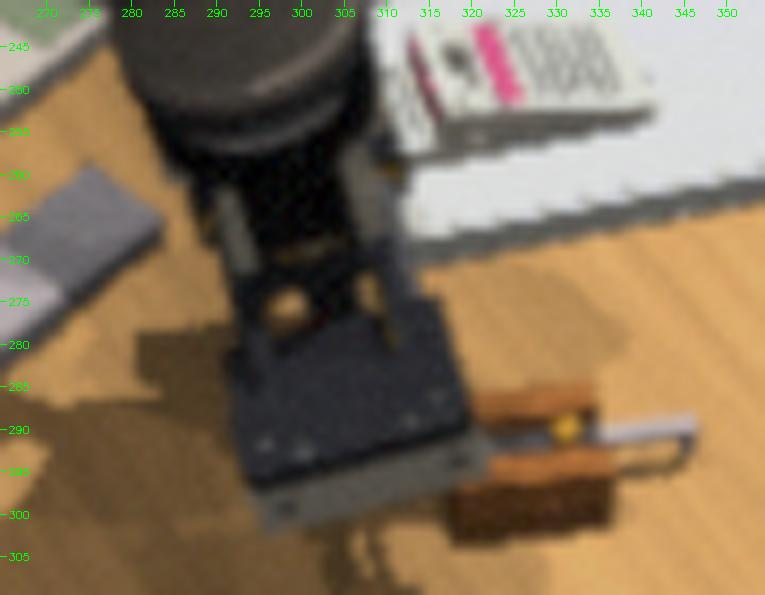

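View pics/z4.png

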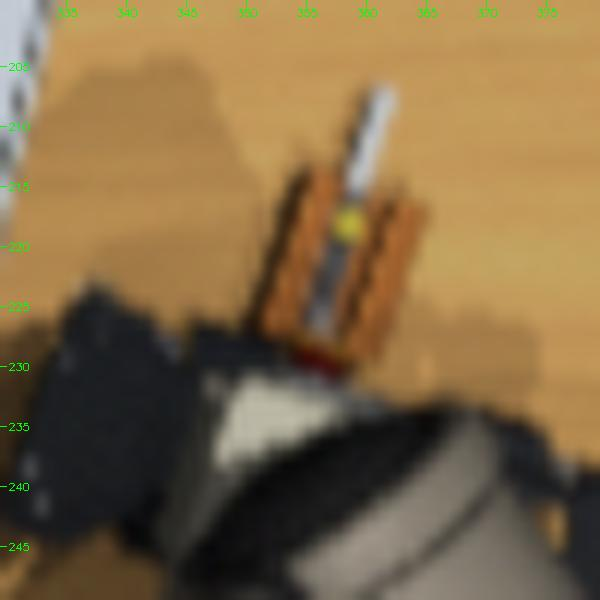

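```bash
python3 -m creep '[{"tx":0.1,"ty":0.05,"tz":-0.05,"wx":0,"wy":0,"wz":0,"gripper":0.2},{"tx":0.1,"ty":0.05,"tz":-0.05,"wx":0,"wy":0,"wz":0,"gripper":0.4},{"tx":0.1,"ty":0.05,"tz":-0.05,"wx":0,"wy":0,"wz":0,"gripper":0.5},{"tx":0.1,"ty":0.05,"tz":-0.05,"wx":0,"wy":0,"wz":0,"gripper":0.6},{"tx":0.1,"ty":0.05,"tz":-0.05,"wx":0,"wy":0,"wz":0,"gripper":1},{"tx":0.1,"ty":0.05,"tz":-0.05,"wx":0,"wy":0,"wz":0,"gripper":1},{"tx":0.1,"ty":0.05,"tz":-0.05,"wx":0,"wy":0,"wz":0,"gripper":1}]'
python3 -m creep '[{"tx":0,"ty":0,"tz":0,"wx":0,"wy":0,"wz":0,"gripper":1},{"tx":0,"ty":0,"tz":0,"wx":0,"wy":0,"wz":0,"gripper":1}]'
python3 - <<'E'
from scan import *
f=np.load('plan.npz'); print(delta(f['tcp'],f['Rn']))
o=get_obs(); print(o['contact_force'],o['moment'])
np.savez('grasp2.npz',p=o['tool_pos'],rpy=o['tcp_rot'])
p,R=pose(); print('up',R.T@[0,0,1]);print(delta(p+[0,0,110],R))
E
```

```text
time: 7.88
tool_pos: [419.6, -302.1, 51.8]
tcp_rot: [1.566, 1.356, -0.34]
contact_force: [-1.1, 1.6, 1.6]
grip_width: 15.5
time: 8.05
tool_pos: [419.6, -302.1, 51.8]
tcp_rot: [1.566, 1.356, -0.34]
contact_force: [-1.2, 0.2, 2.5]
grip_width: 16.0
(array([ 0.18, -0.02, -0.05]), array([ 0.0005,  0.0008, -0.0055]))
[-1.24906078  0.20618339  2.45215195] [0.15573553 0.08175355 0.13510752]
up [-9.76995363e-01  2.13258544e-01  9.24475747e-04]
(array([-1.075e+01,  2.350e+00,  1.000e-02]), array([0., 0., 0.]))
```

```bash
python3 -m creep '[{"tx":-0.5,"ty":0.11,"tz":0,"wx":0,"wy":0,"wz":0,"gripper":1},{"tx":-1.6,"ty":0.35,"tz":0,"wx":0,"wy":0,"wz":0,"gripper":1},{"tx":-3.5,"ty":0.76,"tz":0,"wx":0,"wy":0,"wz":0,"gripper":1},{"tx":-6,"ty":1.31,"tz":0.01,"wx":0,"wy":0,"wz":0,"gripper":1},{"tx":-8.5,"ty":1.86,"tz":0.01,"wx":0,"wy":0,"wz":0,"gripper":1},{"tx":-10,"ty":2.19,"tz":0.01,"wx":0,"wy":0,"wz":0,"gripper":1},{"tx":-10.75,"ty":2.35,"tz":0.01,"wx":0,"wy":0,"wz":0,"gripper":1},{"tx":-10.75,"ty":2.35,"tz":0.01,"wx":0,"wy":0,"wz":0,"gripper":1}]'
python3 - <<'E'
from scan import *
o=get_obs(); print(o['joint_positions'].round(2),o['contact_force'])
yaw=.129; hole=np.array([665.7,212.2]); ax=np.array([np.cos(yaw),np.sin(yaw)])
# tool->grip nominal
p0,R0=pose()
f=np.load('grasp2.npz'); 
# keep rigid pick: rotate about world z by dyaw
rp=f['rpy']; R2=RR(rp); cur=-.336
tgtR=Ro.from_euler('z',yaw-cur).as_matrix()@R2
# offset tip->TCP in pick frame: bend nominal: rest origin shift
g=np.load('plan.npz')['g']; L=75
a=np.array([np.cos(cur),np.sin(cur),0]); tip=g+(39+L)*a-[0,0,48.5]
off=Ro.from_euler('z',yaw-cur).as_matrix()@(f['p']-tip)
for d,z in((-95,90),(-95,45)):
    T=np.r_[hole+d*ax,z]+off; print('target',T, delta(T,tgtR)); print(ik(T,tgtR,[.25,.4,1.95,0,.6,1.7]))
np.savez('off.npz',off=off,R=tgtR)
E
```

```text
time: 8.72
tool_pos: [420.1, -302.7, 163.4]
tcp_rot: [1.559, 1.353, -0.347]
contact_force: [-0.4, -0.0, -0.7]
grip_width: 16.1
[-0.84  0.29  1.82  0.14  0.84  0.99] [-0.35579811 -0.03541418 -0.71138979]
target [462.26654364 185.31869939 121.76575603] (array([  1.34, -12.68, -47.48]), array([-0.4538,  0.1013, -0.0019]))
(array([ 0.24367407,  0.31501706,  1.92383015, -0.03966268,  0.6896843 ,
        1.71294816]), np.float64(1.8474111129762605e-14))
target [462.26654364 185.31869939  76.76575603] (array([  5.73, -13.65, -47.49]), array([-0.4538,  0.1013, -0.0019]))
(array([ 0.24367407,  0.39124613,  1.97357595, -0.04722811,  0.56382709,
        1.72227044]), np.float64(2.842170943040401e-15))
```

```bash
python3 -m creep '[{"tx":0,"ty":-0.6,"tz":-2.4,"wx":-0.02,"wy":0.005,"wz":0,"gripper":1},{"tx":-0.1,"ty":-1.6,"tz":-6,"wx":-0.06,"wy":0.013,"wz":0,"gripper":1},{"tx":-0.1,"ty":-2.6,"tz":-10,"wx":-0.1,"wy":0.022,"wz":0,"gripper":1},{"tx":-0.2,"ty":-3.6,"tz":-14,"wx":-0.14,"wy":0.03,"wz":0,"gripper":1},{"tx":-0.2,"ty":-4.6,"tz":-18,"wx":-0.18,"wy":0.04,"wz":0,"gripper":1},{"tx":-0.3,"ty":-5.6,"tz":-22,"wx":-0.21,"wy":0.047,"wz":0,"gripper":1},{"tx":-0.3,"ty":-6.6,"tz":-26,"wx":-0.25,"wy":0.055,"wz":-0.001,"gripper":1},{"tx":-0.4,"ty":-7.6,"tz":-30,"wx":-0.28,"wy":0.062,"wz":-0.001,"gripper":1}]'
python3 - <<'E'
from scan import *
f=np.load('off.npz'); yaw=.129; hole=np.array([665.7,212.2]); ax=np.array([np.cos(yaw),np.sin(yaw)])
print(get_obs()['joint_positions'].round(2))
for z in(110,60): print(delta(np.r_[hole-95*ax,z]+f['off'],f['R']))
E
```

```text
time: 9.38
tool_pos: [446.3, 7.8, 147.7]
tcp_rot: [1.573, 1.36, -0.045]
contact_force: [0.9, 0.0, -1.0]
grip_width: 15.9
[-0.17  0.19  2.02  0.04  0.73  1.42]
(array([  0.75,   0.61, -17.81]), array([-0.173 ,  0.036 ,  0.0038]))
(array([  5.64,  -0.44, -17.8 ]), array([-0.173 ,  0.036 ,  0.0038]))
```

```bash
python3 -m creep '[{"tx":0.3,"ty":0.2,"tz":-3.5,"wx":-0.04,"wy":0.008,"wz":0,"gripper":1},{"tx":0.7,"ty":0.3,"tz":-7,"wx":-0.07,"wy":0.015,"wz":0.002,"gripper":1},{"tx":1.2,"ty":0.3,"tz":-10.5,"wx":-0.1,"wy":0.02,"wz":0.002,"gripper":1},{"tx":2,"ty":0.2,"tz":-13.5,"wx":-0.13,"wy":0.027,"wz":0.003,"gripper":1},{"tx":3,"ty":0,"tz":-16,"wx":-0.16,"wy":0.033,"wz":0.004,"gripper":1},{"tx":4,"ty":-0.1,"tz":-17.3,"wx":-0.17,"wy":0.035,"wz":0.004,"gripper":1},{"tx":4.5,"ty":-0.2,"tz":-17.6,"wx":-0.173,"wy":0.036,"wz":0.004,"gripper":1},{"tx":4.5,"ty":-0.2,"tz":-17.6,"wx":-0.173,"wy":0.036,"wz":0.004,"gripper":1}]'
python3 -m creep '[{"tx":0,"ty":0,"tz":0,"wx":0,"wy":0,"wz":0,"gripper":1},{"tx":0,"ty":0,"tz":0,"wx":0,"wy":0,"wz":0,"gripper":1},{"tx":0,"ty":0,"tz":0,"wx":0,"wy":0,"wz":0,"gripper":1}]'
python3 - <<'E'
from scan import *
f=np.load('off.npz'); yaw=.129; hole=np.array([665.7,212.2]); ax=np.array([np.cos(yaw),np.sin(yaw)])
print(get_obs()['joint_positions'].round(2))
p,R=pose(); pt=p-f['off']; tipw=pt
for z in(60,30): print(delta(np.r_[hole-95*ax,z]+f['off'],f['R']))
t=save('top','top10');s=save('side','side10')
print('bendlevel tip est',tipw,proj(t,tipw),proj(s,tipw))
zoom('side10',230,150,110,75,7,'z3',5);zoom('top10',195,145,65,65,9,'z4',5)
E
```

```text
time: 10.05
tool_pos: [462.0, 181.5, 102.4]
tcp_rot: [1.56, 1.358, 0.119]
contact_force: [0.1, -0.9, -0.8]
grip_width: 16.1
time: 10.3
tool_pos: [463.9, 180.4, 105.2]
tcp_rot: [1.563, 1.353, 0.119]
contact_force: [-0.4, 0.3, -0.6]
grip_width: 15.9
[ 0.23  0.34  1.95 -0.04  0.64  1.71]
(array([ 1.29, -0.39, -0.51]), array([-0.0029,  0.0014, -0.0032]))
(array([ 4.22, -1.04, -0.52]), array([-0.0029,  0.0014, -0.0032]))
bendlevel tip est [573.17028398 195.04855424  73.42391654] [220.92353182 197.30660041] [274.45015477 172.81265575]
```

View pics/z3.png

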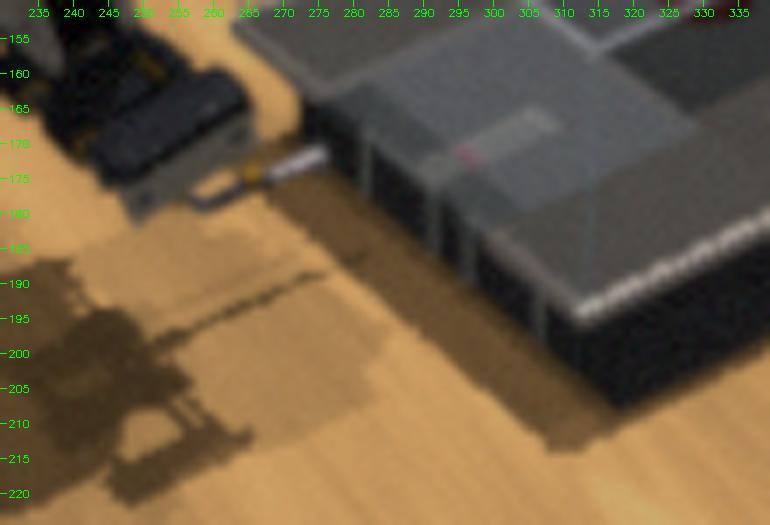

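View pics/z4.png

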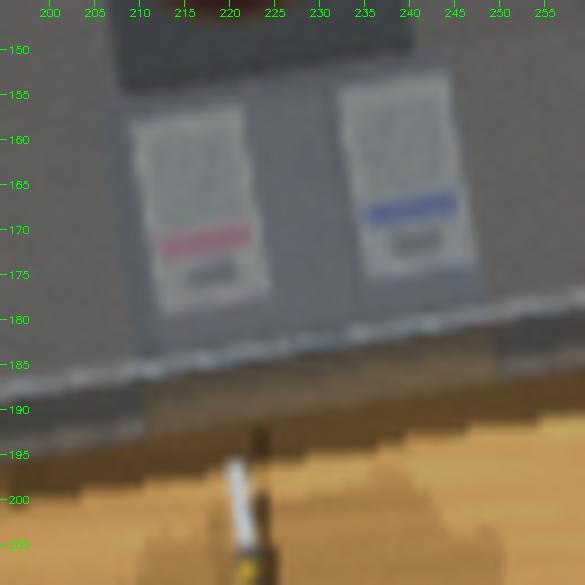

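```bash
python3 - <<'E'
from scan import *
from scipy.optimize import least_squares
t=load('top10');s=load('side10'); off=np.load('off.npz')['off']
def tri(a,b):
    r=least_squares(lambda P:np.concatenate([proj(t,P)-a,proj(s,P)-b]),[550,190,60]); return r.x,r.fun
p=get_obs()['tool_pos']; print(p)
P,f=tri((220.6,195.7),(276.4,171.6)); print('rod front end',P,f.round(2))
tip=p-off; print('predicted tip at bend z',tip)
yaw=.129;ax=np.array([np.cos(yaw),np.sin(yaw),0]);ay=np.array([-np.sin(yaw),np.cos(yaw),0]); d=P-tip; print('fwd',d@ax,'left',d@ay,'up',d[2])
print('yellow', tri((221.8,208.2),(265.3,174.3)))
# hole: px
for uv in [(218.0,175.0)]: print('hole from top px',onplane(t,np.array(uv[0]),np.array(uv[1]),16))
print(onplane(t,np.array([220.6]),np.array([195.7]),tip[2]+5)) 
E
```

```text
[463.99127184 180.55643342 105.29142534]
rod front end [580.01196178 195.32316542  76.02710308] [ 0.13 -0.29 -0.3   0.02]
predicted tip at bend z [573.21408016 195.216695    73.5256693 ]
fwd 6.755094861233497 left -0.7689108330630294 up 2.5014337737226526
yellow (array([533.07763867, 190.39063947,  85.01895379]), array([ 0.16818517, -0.39184671, -0.40617227,  0.02452073]))
hole from top px [665.54734225 212.16227235  16.        ]
[[578.69289658 195.49572038  78.5256693 ]]
```

```bash
cat > tip.py <<'E'
from scan import *
yaw=.129;ax=np.array([np.cos(yaw),np.sin(yaw),0]);ay=np.array([-np.sin(yaw),np.cos(yaw),0])
off=np.load('off.npz')['off']-3.7*ax+.5*ay
hole=np.array([665.6,212.2,0]); Rt=np.load('off.npz')['R']
def status():
    p,R=pose(); tip=p-off; d=tip-hole; print('tip rel hole fwd %.1f left %.1f bendz %.1f'%(d@ax,d@ay,tip[2]),get_obs()['contact_force'].round(1)); return tip
def to(fwd,left,z): return delta(hole+fwd*ax+left*ay+[0,0,z]+off,Rt)
E
python3 - <<'E'
from tip import *
status(); print(to(-88,0,32)); print(to(0,0,32)); p,R=pose(); print(R.T@ax,R.T@ay,R.T@[0,0,1])
E
```

```text
tip rel hole fwd -90.1 left -5.5 bendz 73.5 [-0.4 -0.6 -0.7]
(array([ 4.1 , -0.7 , -0.55]), array([-0.0027,  0.0013, -0.0035]))
(array([ 6.01,  7.9 , -0.58]), array([-0.0027,  0.0013, -0.0035]))
[ 0.21667269  0.97624096 -0.00255783] [-0.00215827 -0.00214105 -0.99999538] [-0.97624192  0.21667721  0.00164308]
```

```bash
python3 -m creep '[{"tx":0.7,"ty":-0.1,"tz":-0.2,"wx":0,"wy":0,"wz":0,"gripper":1},{"tx":1.8,"ty":-0.3,"tz":-0.4,"wx":0,"wy":0,"wz":0,"gripper":1},{"tx":3,"ty":-0.5,"tz":-0.55,"wx":-0.002,"wy":0.001,"wz":-0.003,"gripper":1},{"tx":3.8,"ty":-0.65,"tz":-0.55,"wx":-0.003,"wy":0.001,"wz":-0.003,"gripper":1},{"tx":4.1,"ty":-0.7,"tz":-0.55,"wx":-0.003,"wy":0.001,"wz":-0.003,"gripper":1},{"tx":4.1,"ty":-0.7,"tz":-0.55,"wx":-0.003,"wy":0.001,"wz":-0.003,"gripper":1},{"tx":4.1,"ty":-0.7,"tz":-0.55,"wx":-0.003,"wy":0.001,"wz":-0.003,"gripper":1}]'
python3 - <<'E'
from tip import *
status(); print(to(-88,0,32)); print(to(-40,0,32))
t=save('top','top11');s=save('side','side11')
zoom('side11',230,150,110,75,7,'z3',5);zoom('top11',195,145,65,65,9,'z4',5)
E
```

```text
time: 10.98
tool_pos: [465.1, 186.8, 63.3]
tcp_rot: [1.564, 1.356, 0.124]
contact_force: [-0.1, 0.1, -0.1]
grip_width: 15.9
tip rel hole fwd -88.2 left 0.6 bendz 31.5 [-0.1  0.1 -0.1]
(array([-0.04,  0.03,  0.06]), array([0.0014, 0.0001, 0.0004]))
(array([0.98, 4.72, 0.07]), array([0.0014, 0.0001, 0.0004]))
```

View pics/z3.png

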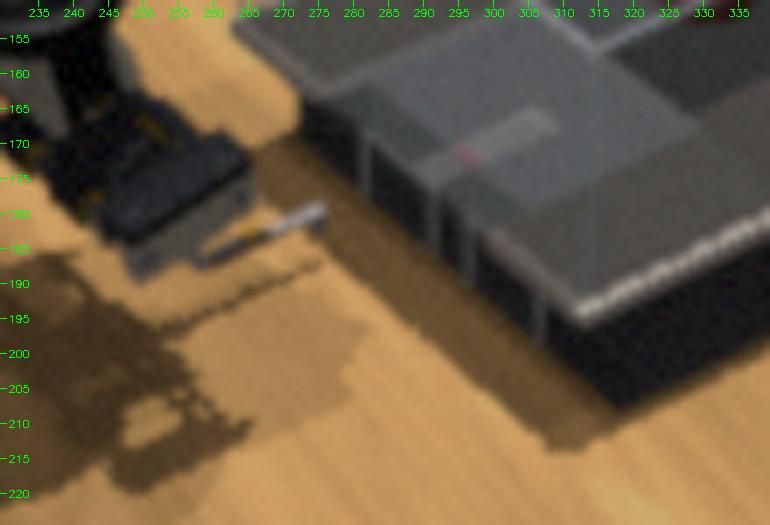

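View pics/z4.png

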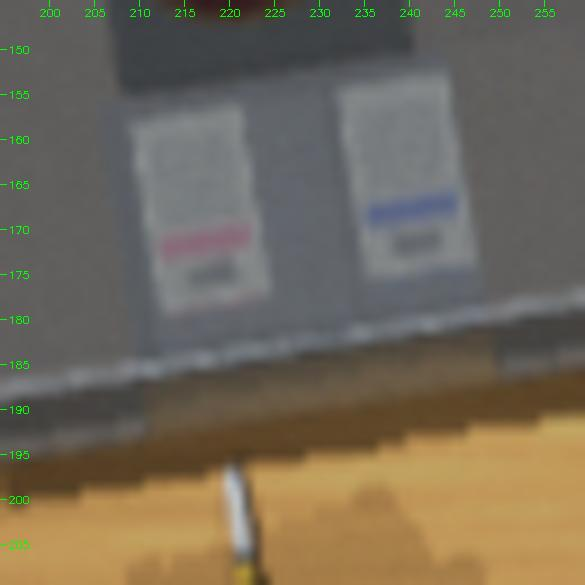

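```bash
python3 - <<'E'
from tip import *
from scipy.optimize import least_squares
t=load('top11');s=load('side11')
def tri(a,b):
    r=least_squares(lambda P:np.concatenate([proj(t,P)-a,proj(s,P)-b]),[550,190,60]); return r.x,r.fun
tip=status()
P,f=tri((220.2,196.3),(276.1,178.9)); d=P-tip; print(P,f.round(2),d@ax,d@ay,d[2])
# predictions of tip front top and bottom
for dz in(5,-9):
  q=tip+2.5*ax+[0,0,dz]; print(dz,proj(t,q),proj(s,q))
print('axis line in px from hole',proj(t,hole+[0,0,16]))
E
python3 -m creep '[{"tx":0.1,"ty":0.5,"tz":0,"wx":0,"wy":0,"wz":0,"gripper":1},{"tx":0.4,"ty":1.9,"tz":0.05,"wx":0.001,"wy":0,"wz":0,"gripper":1},{"tx":0.7,"ty":3.2,"tz":0.05,"wx":0.001,"wy":0,"wz":0,"gripper":1},{"tx":0.9,"ty":4.2,"tz":0.05,"wx":0.001,"wy":0,"wz":0,"gripper":1},{"tx":1,"ty":4.7,"tz":0.05,"wx":0.001,"wy":0,"wz":0,"gripper":1},{"tx":1,"ty":4.7,"tz":0.05,"wx":0.001,"wy":0,"wz":0,"gripper":1},{"tx":1,"ty":4.7,"tz":0.05,"wx":0.001,"wy":0,"wz":0,"gripper":1}]'
python3 - <<'E'
from tip import *
tip=status(); print(to(0,0,32))
t=save('top','top12');s=save('side','side12')
zoom('side12',240,150,90,60,8,'z3',5);zoom('top12',200,160,45,45,13,'z4',5)
q=tip+2.5*ax+[0,0,5]; print(proj(t,q),proj(s,q))
E
```

```text
tip rel hole fwd -87.9 left 0.7 bendz 32.0 [-0.   0.4 -0.6]
[581.48865256 201.84118643  37.62486778] [ 0.11 -0.26 -0.27  0.02] 3.1676684030077764 -0.1723227728120851 5.637760469333195
5 [220.31541673 196.2388473 ] [275.65900498 179.10065413]
-9 [220.79092919 196.58523379] [275.7379027  182.10215966]
axis line in px from hole [217.9900056  174.98671161]
time: 11.67
tool_pos: [512.4, 192.6, 63.4]
tcp_rot: [1.565, 1.357, 0.125]
contact_force: [-0.8, -1.1, -1.3]
grip_width: 15.8
tip rel hole fwd -40.5 left 0.3 bendz 31.7 [-0.8 -1.1 -1.3]
(array([0.83, 3.97, 0.03]), array([0.0006, 0.0001, 0.0008]))
[218.63089501 183.99782939] [286.28957697 174.44105638]
```

View pics/z3.png

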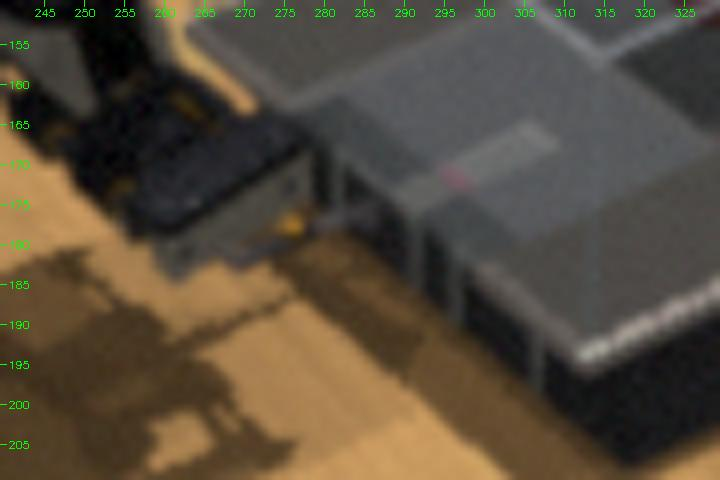

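View pics/z4.png

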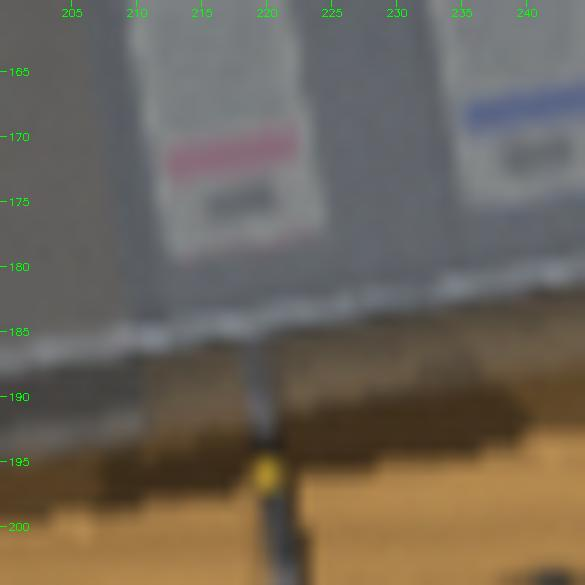

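```bash
python3 -m creep '[{"tx":0.1,"ty":0.5,"tz":0,"wx":0,"wy":0,"wz":0,"gripper":1},{"tx":0.35,"ty":1.6,"tz":0.03,"wx":0,"wy":0,"wz":0,"gripper":1},{"tx":0.6,"ty":2.8,"tz":0.03,"wx":0,"wy":0,"wz":0,"gripper":1},{"tx":0.75,"ty":3.6,"tz":0.03,"wx":0,"wy":0,"wz":0,"gripper":1},{"tx":0.85,"ty":4,"tz":0.03,"wx":0,"wy":0,"wz":0,"gripper":1},{"tx":0.85,"ty":4,"tz":0.03,"wx":0,"wy":0,"wz":0,"gripper":1},{"tx":0.85,"ty":4,"tz":0.03,"wx":0,"wy":0,"wz":0,"gripper":1}]'
python3 - <<'E'
from tip import *
tip=status(); print(to(0,0,32),to(0,0,20))
t=save('top','top13');s=save('side','side13')
zoom('side13',240,150,90,60,8,'z3',5);zoom('top13',200,160,45,45,13,'z4',5)
q=tip+2.5*ax+[0,0,5]; print(proj(t,q),proj(s,q))
E
```

```text
time: 12.35
tool_pos: [552.8, 197.6, 63.4]
tcp_rot: [1.565, 1.357, 0.124]
contact_force: [-0.0, -0.7, -0.7]
grip_width: 15.9
tip rel hole fwd 0.1 left 0.0 bendz 31.6 [-0.  -0.7 -0.7]
(array([-0.04, -0.  ,  0.  ]), array([0.0006, 0.0002, 0.0013])) (array([ 1.13, -0.26, -0.  ]), array([0.0006, 0.0002, 0.0013]))
[217.15372427 173.53187478] [295.20194705 170.45978268]
```

View pics/z3.png

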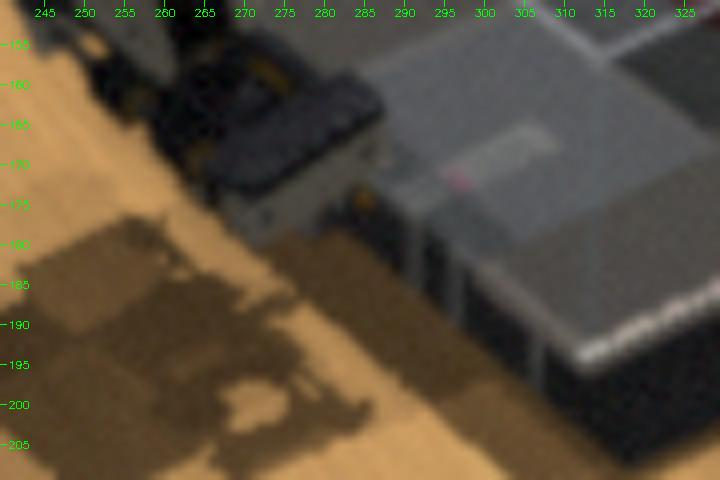

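View pics/z4.png

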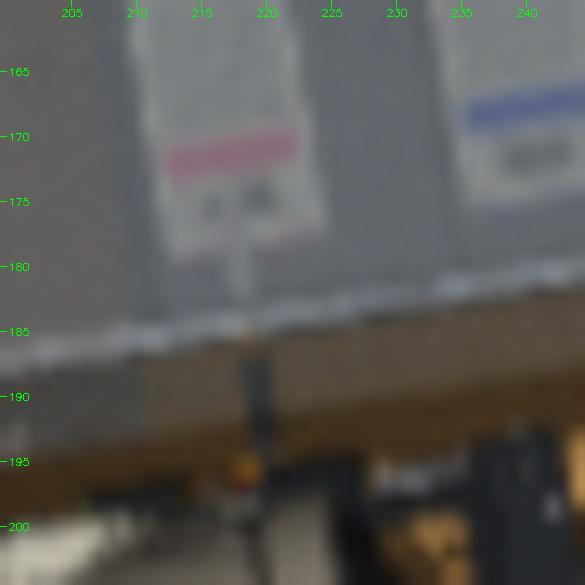

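```bash
python3 -m creep '[{"tx":0.15,"ty":-0.03,"tz":0,"wx":0,"wy":0,"wz":0,"gripper":1},{"tx":0.35,"ty":-0.08,"tz":0,"wx":0,"wy":0,"wz":0,"gripper":1},{"tx":0.55,"ty":-0.12,"tz":0,"wx":0,"wy":0,"wz":0,"gripper":1},{"tx":0.7,"ty":-0.15,"tz":0,"wx":0,"wy":0,"wz":0,"gripper":1},{"tx":0.75,"ty":-0.16,"tz":0,"wx":0,"wy":0,"wz":0,"gripper":1}]'
python3 -m creep '[{"tx":0.12,"ty":-0.03,"tz":0,"wx":0,"wy":0,"wz":0,"gripper":1},{"tx":0.25,"ty":-0.06,"tz":0,"wx":0,"wy":0,"wz":0,"gripper":1},{"tx":0.38,"ty":-0.09,"tz":0,"wx":0,"wy":0,"wz":0,"gripper":1},{"tx":0.45,"ty":-0.1,"tz":0,"wx":0,"wy":0,"wz":0,"gripper":1},{"tx":0.45,"ty":-0.1,"tz":0,"wx":0,"wy":0,"wz":0,"gripper":1}]'
python3 - <<'E'
from tip import *
tip=status(); o=get_obs(); print(o['moment'].round(3))
t=save('top','top14')
zoom('top14',200,160,45,45,13,'z4',5)
E
```

```text
time: 12.87
tool_pos: [553.0, 197.6, 55.6]
tcp_rot: [1.565, 1.357, 0.124]
contact_force: [-0.9, -0.4, 0.2]
grip_width: 15.8
time: 13.28
tool_pos: [553.2, 197.6, 51.2]
tcp_rot: [1.565, 1.357, 0.125]
contact_force: [0.4, -0.5, -0.6]
grip_width: 15.9
tip rel hole fwd 0.5 left 0.0 bendz 19.4 [ 0.4 -0.5 -0.6]
[-0.005  0.16  -0.018]
```

View pics/z4.png

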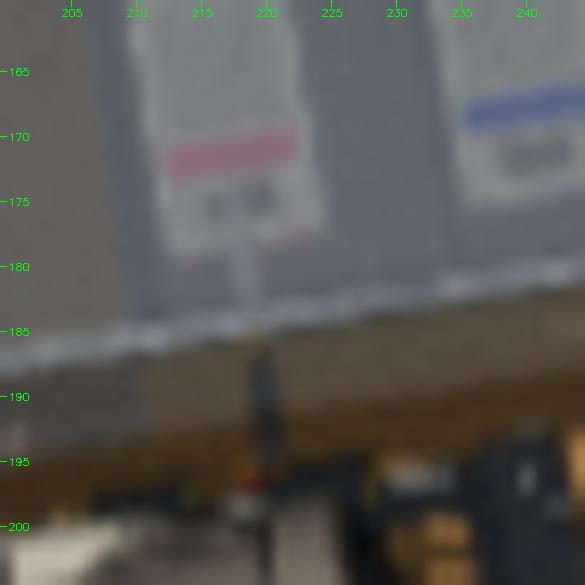

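```bash
python3 -m creep '[{"tx":0.1,"ty":-0.02,"tz":0,"wx":0,"wy":0,"wz":0,"gripper":1},{"tx":0.05,"ty":-0.2,"tz":0,"wx":0,"wy":0,"wz":0,"gripper":1},{"tx":-0.02,"ty":-0.5,"tz":0,"wx":0,"wy":0,"wz":0,"gripper":1},{"tx":-0.12,"ty":-1,"tz":0,"wx":0,"wy":0,"wz":0,"gripper":1},{"tx":-0.23,"ty":-1.5,"tz":0,"wx":0,"wy":0,"wz":0,"gripper":1},{"tx":-0.34,"ty":-2,"tz":0,"wx":0,"wy":0,"wz":0,"gripper":1},{"tx":-0.34,"ty":-2,"tz":0,"wx":0,"wy":0,"wz":0,"gripper":1}]'
python3 - <<'E'
from tip import *
tip=status(); o=get_obs(); print(o['moment'].round(3))
t=save('top','top15')
zoom('top15',200,150,50,50,12,'z4',5)
E
```

```text
time: 13.92
tool_pos: [531.7, 194.9, 50.3]
tcp_rot: [1.565, 1.358, 0.124]
contact_force: [0.6, -0.9, -0.6]
grip_width: 15.7
tip rel hole fwd -21.1 left 0.1 bendz 18.6 [ 0.6 -0.9 -0.6]
[0.019 0.252 0.01 ]
```

View pics/z4.png

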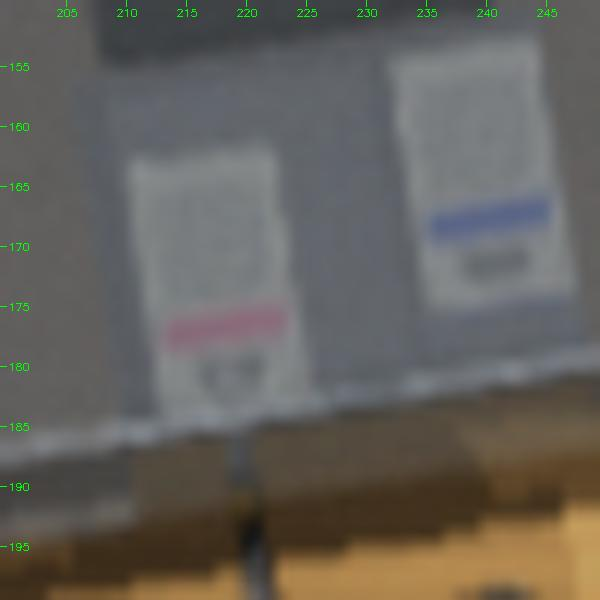

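```bash
python3 -m creep '[{"tx":-0.11,"ty":-0.5,"tz":0,"wx":0,"wy":0,"wz":0,"gripper":1},{"tx":-0.33,"ty":-1.5,"tz":0,"wx":0,"wy":0,"wz":0,"gripper":1},{"tx":-0.56,"ty":-2.5,"tz":0,"wx":0,"wy":0,"wz":0,"gripper":1},{"tx":-0.78,"ty":-3.5,"tz":0,"wx":0,"wy":0,"wz":0,"gripper":1},{"tx":-1,"ty":-4.5,"tz":0,"wx":0,"wy":0,"wz":0,"gripper":1},{"tx":-1.2,"ty":-5.4,"tz":0,"wx":0,"wy":0,"wz":0,"gripper":1},{"tx":-1.32,"ty":-5.95,"tz":0,"wx":0,"wy":0,"wz":0,"gripper":1},{"tx":-1.32,"ty":-5.95,"tz":0,"wx":0,"wy":0,"wz":0,"gripper":1}]'
python3 - <<'E'
from tip import *
tip=status(); o=get_obs(); print(o['moment'].round(3)); p,R=pose(); print(R.T@ax)
t=save('top','top16');s=save('side','side16')
zoom('top16',195,150,65,65,9,'z4',5);zoom('side16',230,150,90,60,8,'z3',5)
E
```

```text
time: 14.63
tool_pos: [471.4, 187.0, 50.6]
tcp_rot: [1.565, 1.358, 0.124]
contact_force: [-0.1, -0.2, -0.2]
grip_width: 15.8
tip rel hole fwd -81.9 left -0.0 bendz 18.8 [-0.1 -0.2 -0.2]
[-0.003  0.18   0.017]
[0.21158032 0.97735991 0.00117298]
```

View pics/z4.png

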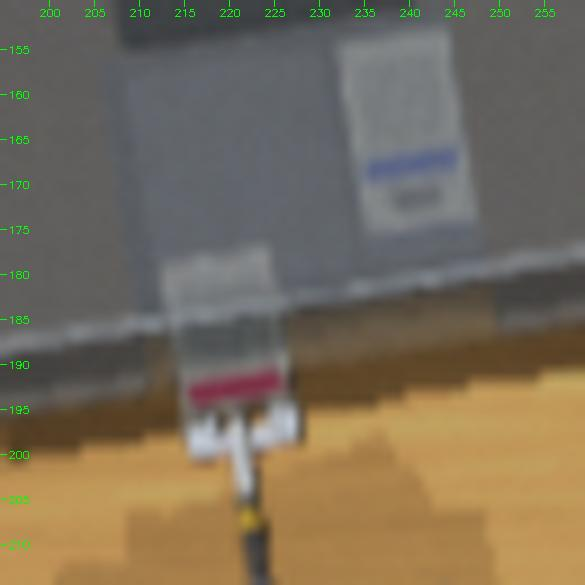

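View pics/z3.png

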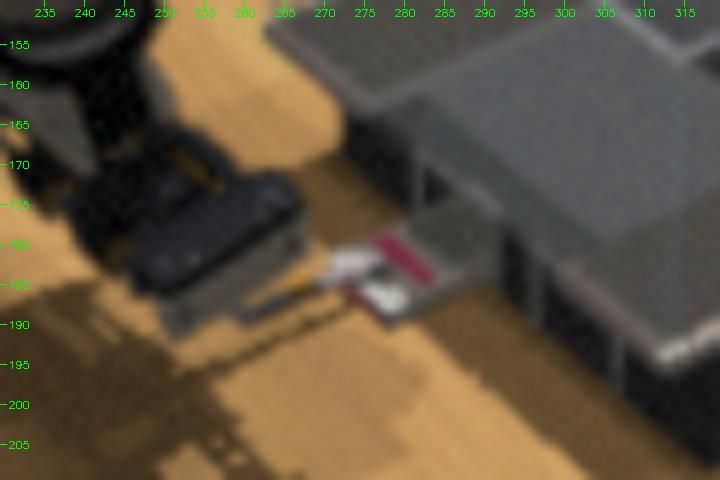

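```bash
python3 -m creep '[{"tx":0.1,"ty":-0.3,"tz":0,"wx":0,"wy":0,"wz":0,"gripper":1},{"tx":0.15,"ty":-0.9,"tz":0,"wx":0,"wy":0,"wz":0,"gripper":1},{"tx":-0.05,"ty":-2,"tz":0,"wx":0,"wy":0,"wz":0,"gripper":1},{"tx":-0.34,"ty":-3.2,"tz":0,"wx":0,"wy":0,"wz":0,"gripper":1},{"tx":-0.6,"ty":-4.4,"tz":0,"wx":0,"wy":0,"wz":0,"gripper":1},{"tx":-0.86,"ty":-5.6,"tz":0,"wx":0,"wy":0,"wz":0,"gripper":1},{"tx":-1.1,"ty":-6.7,"tz":0,"wx":0,"wy":0,"wz":0,"gripper":1},{"tx":-1.29,"ty":-7.6,"tz":0,"wx":0,"wy":0,"wz":0,"gripper":1}]'
python3 -m creep '[{"tx":-0.11,"ty":-0.5,"tz":0,"wx":0,"wy":0,"wz":0,"gripper":1},{"tx":-0.17,"ty":-0.8,"tz":0,"wx":0,"wy":0,"wz":0,"gripper":1},{"tx":-0.17,"ty":-0.8,"tz":0,"wx":0,"wy":0,"wz":0,"gripper":1},{"tx":-0.17,"ty":-0.8,"tz":0,"wx":0,"wy":0,"wz":0,"gripper":1}]'
python3 - <<'E'
from tip import *
tip=status(); o=get_obs(); print(o['moment'].round(3),o['joint_positions'].round(2)); p,R=pose(); print(R.T@ax,R.T@[0,0,1])
t=save('top','top17');s=save('side','side17')
zoom('top17',190,165,70,60,9,'z4',5);zoom('side17',210,150,100,75,7.5,'z3',5)
E
```

```text
time: 15.4
tool_pos: [395.4, 177.0, 47.0]
tcp_rot: [1.565, 1.357, 0.125]
contact_force: [-0.5, 0.1, 0.1]
grip_width: 15.9
time: 15.73
tool_pos: [388.7, 176.2, 47.2]
tcp_rot: [1.566, 1.356, 0.125]
contact_force: [0.1, 0.2, -0.5]
grip_width: 16.0
tip rel hole fwd -165.3 left -0.1 bendz 15.4 [ 0.1  0.2 -0.5]
[-0.032  0.17   0.007] [ 0.27  0.36  2.18 -0.08  0.39  1.78]
[2.13378247e-01 9.76969207e-01 9.45106686e-04] [-0.97696931  0.21337725  0.00105553]
```

View pics/z4.png

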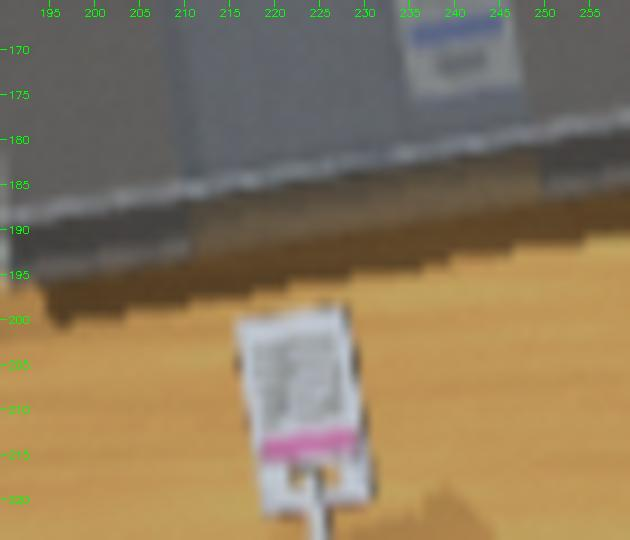

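View pics/z3.png

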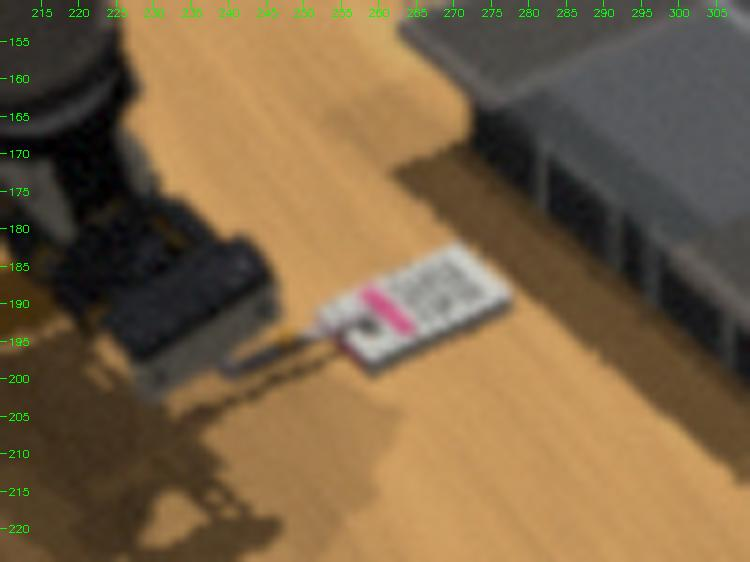

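```bash
python3 -m creep '[{"tx":0.05,"ty":0.24,"tz":0,"wx":0,"wy":0,"wz":0,"gripper":1},{"tx":0.05,"ty":0.24,"tz":0,"wx":0,"wy":0,"wz":0,"gripper":1},{"tx":-0.45,"ty":0.35,"tz":0,"wx":0,"wy":0,"wz":0,"gripper":1},{"tx":-1.4,"ty":0.56,"tz":0,"wx":0,"wy":0,"wz":0,"gripper":1},{"tx":-3,"ty":0.9,"tz":0,"wx":0,"wy":0,"wz":0,"gripper":1},{"tx":-5.5,"ty":1.45,"tz":0,"wx":0,"wy":0,"wz":0,"gripper":1},{"tx":-8,"ty":2,"tz":0,"wx":0,"wy":0,"wz":0,"gripper":1},{"tx":-10,"ty":2.4,"tz":0,"wx":0,"wy":0,"wz":0,"gripper":1}]'
python3 - <<'E'
from tip import *
status(); g=np.load('grasp2.npz'); R2=RR(g['rpy'])
for dz in (110,): T=g['p']+[0,0,dz]; print(delta(T,R2),T)
print(get_obs()['joint_positions'].round(2))
t=save('top','top18'); zoom('top18',190,165,70,60,9,'z4',5)
E
```

```text
time: 16.5
tool_pos: [390.6, 176.6, 152.0]
tcp_rot: [1.567, 1.355, 0.126]
contact_force: [-0.2, 0.5, -0.7]
grip_width: 15.9
tip rel hole fwd -163.3 left 0.1 bendz 120.2 [-0.2  0.5 -0.7]
(array([-1.64, -3.06, 47.85]), array([ 0.4549, -0.0997, -0.0013])) [ 419.55343548 -302.13214662  161.76550246]
[ 0.27  0.15  2.05 -0.05  0.73  1.74]
```

View pics/z4.png

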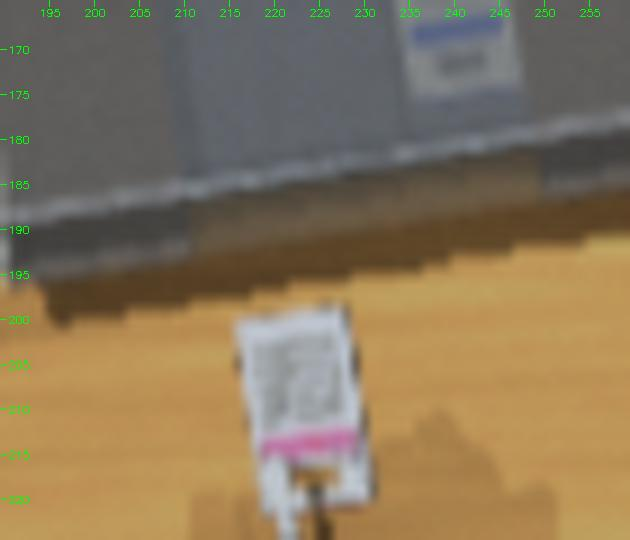

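Cassette is free at about (224,209); now carry the pick back to above its rest.

```bash
python3 -m creep '[{"tx":-0.3,"ty":-0.1,"tz":2.5,"wx":0.02,"wy":-0.005,"wz":0,"gripper":1},{"tx":-0.5,"ty":-0.3,"tz":6,"wx":0.06,"wy":-0.013,"wz":0,"gripper":1},{"tx":-0.7,"ty":-0.5,"tz":10,"wx":0.1,"wy":-0.02,"wz":0,"gripper":1},{"tx":-0.9,"ty":-0.8,"tz":14,"wx":0.14,"wy":-0.03,"wz":0,"gripper":1},{"tx":-1,"ty":-1.1,"tz":18,"wx":0.18,"wy":-0.04,"wz":0,"gripper":1},{"tx":-1.1,"ty":-1.4,"tz":22,"wx":0.21,"wy":-0.047,"wz":0,"gripper":1},{"tx":-1.2,"ty":-1.6,"tz":26,"wx":0.25,"wy":-0.055,"wz":-0.001,"gripper":1},{"tx":-1.3,"ty":-1.9,"tz":30,"wx":0.28,"wy":-0.062,"wz":-0.001,"gripper":1}]'
python3 - <<'E'
from tip import *
g=np.load('grasp2.npz'); R2=RR(g['rpy'])
T=g['p']+[0,0,110]; print(delta(T,R2))
E
```

```text
time: 17.22
tool_pos: [407.8, -125.8, 159.2]
tcp_rot: [1.56, 1.356, -0.169]
contact_force: [0.9, 1.8, -0.5]
grip_width: 15.9
(array([ 0.63,  3.92, 17.23]), array([ 0.1728, -0.0364,  0.    ]))
```

```bash
python3 -m creep '[{"tx":0.1,"ty":0.8,"tz":3.5,"wx":0.035,"wy":-0.007,"wz":0,"gripper":1},{"tx":0.2,"ty":1.5,"tz":7,"wx":0.07,"wy":-0.015,"wz":0,"gripper":1},{"tx":0.3,"ty":2.3,"tz":10.5,"wx":0.1,"wy":-0.022,"wz":0,"gripper":1},{"tx":0.4,"ty":3,"tz":13.5,"wx":0.135,"wy":-0.029,"wz":0,"gripper":1},{"tx":0.5,"ty":3.6,"tz":15.8,"wx":0.16,"wy":-0.034,"wz":0,"gripper":1},{"tx":0.6,"ty":3.9,"tz":17,"wx":0.172,"wy":-0.036,"wz":0,"gripper":1},{"tx":0.6,"ty":3.9,"tz":17.2,"wx":0.173,"wy":-0.036,"wz":0,"gripper":1},{"tx":0.6,"ty":3.9,"tz":17.2,"wx":0.173,"wy":-0.036,"wz":0,"gripper":1}]'
python3 -m creep '[{"tx":0,"ty":0,"tz":0,"wx":0,"wy":0,"wz":0,"gripper":1},{"tx":0,"ty":0,"tz":0,"wx":0,"wy":0,"wz":0,"gripper":1},{"tx":0,"ty":0,"tz":0,"wx":0,"wy":0,"wz":0,"gripper":1}]'
python3 - <<'E'
from tip import *
g=np.load('grasp2.npz'); R2=RR(g['rpy'])
for dz in(110,25): print(delta(g['p']+[0,0,dz],R2))
E
```

```text
time: 17.88
tool_pos: [419.7, -299.2, 161.2]
tcp_rot: [1.572, 1.358, -0.332]
contact_force: [-0.1, -0.3, -1.4]
grip_width: 15.5
time: 18.13
tool_pos: [420.2, -298.5, 161.8]
tcp_rot: [1.569, 1.357, -0.334]
contact_force: [0.7, 0.5, -0.9]
grip_width: 16.2
(array([0.02, 0.05, 0.37]), array([ 0.0036, -0.0013,  0.0008]))
(array([ 8.32, -1.75,  0.37]), array([ 0.0036, -0.0013,  0.0008]))
```

```bash
python3 -m creep '[{"tx":1,"ty":-0.2,"tz":0.2,"wx":0.002,"wy":-0.001,"wz":0,"gripper":1},{"tx":3,"ty":-0.6,"tz":0.37,"wx":0.004,"wy":-0.001,"wz":0,"gripper":1},{"tx":5,"ty":-1.1,"tz":0.37,"wx":0.004,"wy":-0.001,"wz":0,"gripper":1},{"tx":6.8,"ty":-1.5,"tz":0.37,"wx":0.004,"wy":-0.001,"wz":0,"gripper":1},{"tx":7.9,"ty":-1.85,"tz":0.37,"wx":0.004,"wy":-0.001,"wz":0,"gripper":1},{"tx":8.25,"ty":-1.95,"tz":0.37,"wx":0.004,"wy":-0.001,"wz":0,"gripper":1},{"tx":8.25,"ty":-1.95,"tz":0.37,"wx":0.004,"wy":-0.001,"wz":0,"gripper":1},{"tx":8.25,"ty":-1.95,"tz":0.37,"wx":0.004,"wy":-0.001,"wz":0,"gripper":1}]'
python3 - <<'E'
from tip import *
g=np.load('grasp2.npz'); R2=RR(g['rpy']); px=np.array([np.cos(.336),-np.sin(.336),0])
for dz in(25,0): print(delta(g['p']-2*px+[0,0,dz],R2))
save('side','side19');zoom('side19',265,240,90,70,8.5,'z3',5)
save('top','top19');zoom('top19',330,195,50,50,12,'z4',5)
E
```

```text
time: 18.8
tool_pos: [417.9, -302.7, 77.5]
tcp_rot: [1.566, 1.356, -0.342]
contact_force: [0.3, -0.2, -1.0]
grip_width: 16.0
(array([ 0.06, -0.08, -0.11]), array([-0.0014,  0.0004, -0.    ]))
(array([ 2.5 , -0.61, -0.11]), array([-0.0014,  0.0004, -0.    ]))
```

View pics/z3.png

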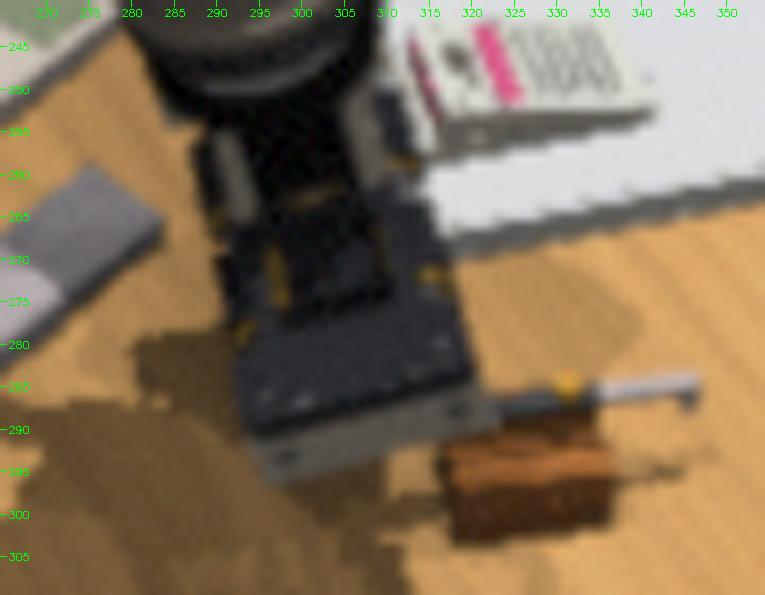

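View pics/z4.png

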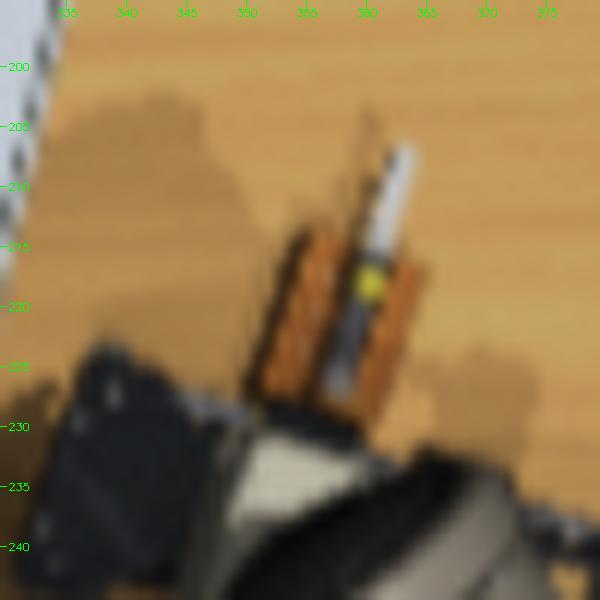

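```bash
python3 -m creep '[{"tx":0.4,"ty":-0.15,"tz":-0.1,"wx":0,"wy":0,"wz":0,"gripper":1},{"tx":0.9,"ty":-0.26,"tz":-0.1,"wx":0,"wy":0,"wz":0,"gripper":1},{"tx":1.3,"ty":-0.35,"tz":-0.1,"wx":0,"wy":0,"wz":0,"gripper":1},{"tx":1.7,"ty":-0.43,"tz":-0.1,"wx":0,"wy":0,"wz":0,"gripper":1},{"tx":2.1,"ty":-0.52,"tz":-0.1,"wx":0,"wy":0,"wz":0,"gripper":1},{"tx":2.35,"ty":-0.57,"tz":-0.1,"wx":0,"wy":0,"wz":0,"gripper":1},{"tx":2.45,"ty":-0.6,"tz":-0.1,"wx":0,"wy":0,"wz":0,"gripper":1},{"tx":2.45,"ty":-0.6,"tz":-0.1,"wx":0,"wy":0,"wz":0,"gripper":1}]'
python3 - <<'E'
from tip import *
g=np.load('grasp2.npz'); R2=RR(g['rpy']); px=np.array([np.cos(.336),-np.sin(.336),0])
print(delta(g['p']-2*px,R2))
save('side','side20');zoom('side20',300,270,55,45,13,'z3',5)
save('top','top20');zoom('top20',330,195,50,50,12,'z4',5)
E
```

```text
time: 19.57
tool_pos: [417.2, -301.7, 51.8]
tcp_rot: [1.568, 1.356, -0.341]
contact_force: [0.1, 0.9, 1.4]
grip_width: 15.6
(array([ 0.01,  0.03, -0.03]), array([-0.0021,  0.0002,  0.0005]))
```

View pics/z3.png

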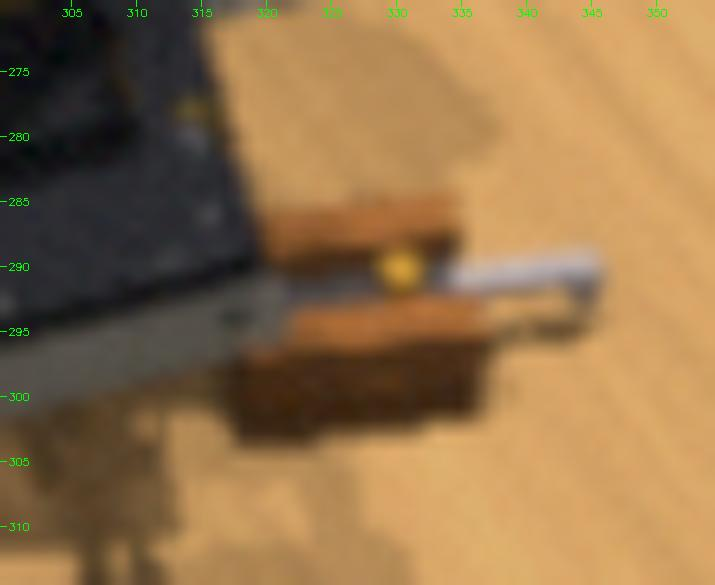

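View pics/z4.png

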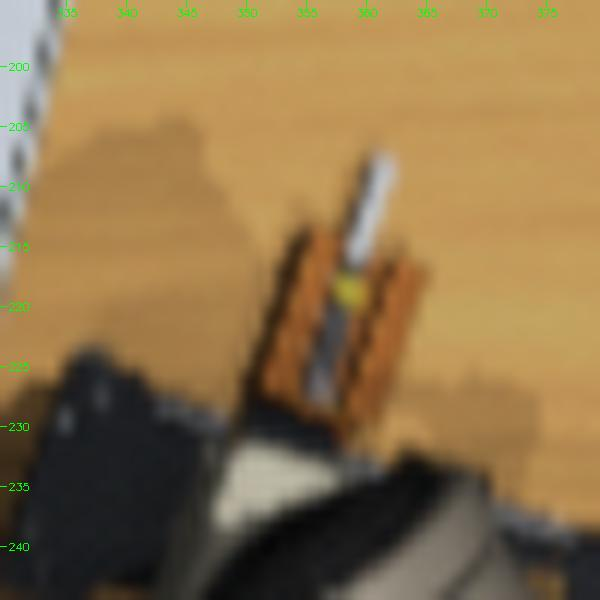

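```bash
python3 -m creep '[{"tx":0,"ty":0,"tz":0,"wx":0,"wy":0,"wz":0,"gripper":0.5},{"tx":0,"ty":0,"tz":0,"wx":0,"wy":0,"wz":0,"gripper":0.2},{"tx":0,"ty":0,"tz":0,"wx":0,"wy":0,"wz":0,"gripper":0},{"tx":0,"ty":0,"tz":0,"wx":0,"wy":0,"wz":0,"gripper":-0.3},{"tx":0,"ty":0,"tz":0,"wx":0,"wy":0,"wz":0,"gripper":-0.3},{"tx":-1,"ty":0,"tz":0,"wx":0,"wy":0,"wz":0,"gripper":-0.3},{"tx":-3.5,"ty":0,"tz":0,"wx":0,"wy":0,"wz":0,"gripper":-0.3},{"tx":-7,"ty":0,"tz":0,"wx":0,"wy":0,"wz":0,"gripper":-0.3}]'
python3 - <<'E'
from h import *
save('side','side21');zoom('side21',260,240,100,70,7.8,'z3',5)
save('top','top21');zoom('top21',330,195,50,50,12,'z4',5)
E
```

```text
time: 20.33
tool_pos: [401.9, -295.5, 119.3]
tcp_rot: [1.579, 1.361, -0.33]
contact_force: [1.2, 0.3, 1.3]
grip_width: 59.3
```

View pics/z3.png

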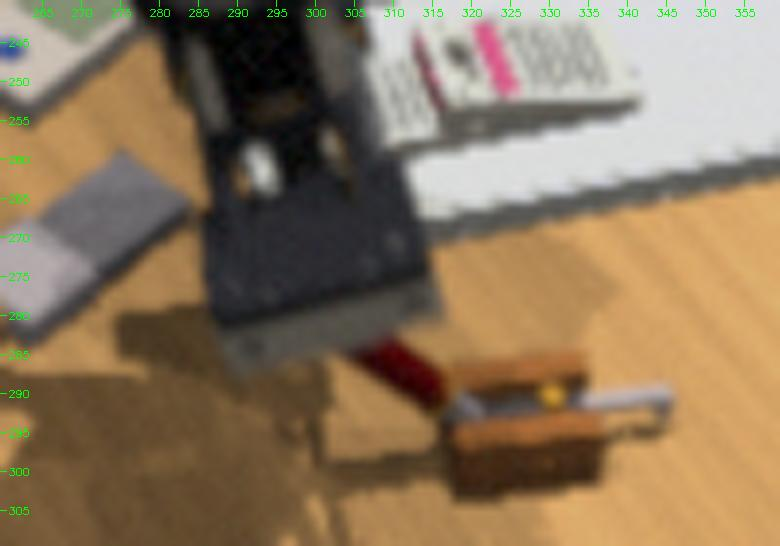

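View pics/z4.png

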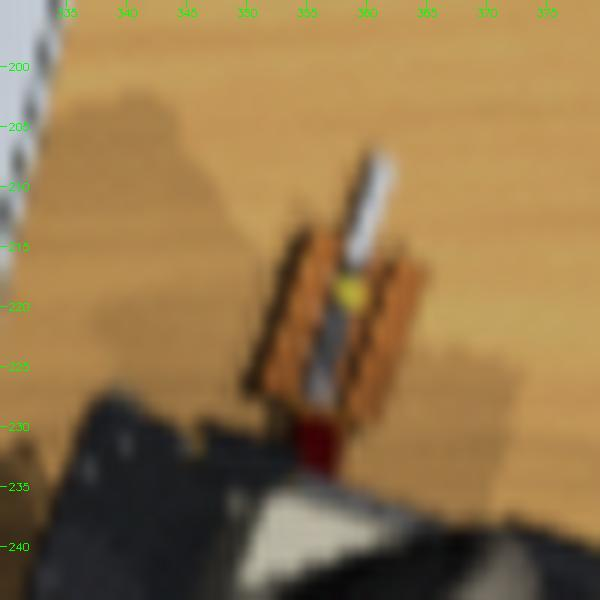

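```bash
python3 - <<'E'
from h import *
zoom('top18',288,150,60,85,7,'z4',5);zoom('side1',280,222,105,55,7.4,'z3',5);zoom('side21',235,170,60,40,13,'z5',5)
E
```

```text
(no output)
```

View pics/z3.png

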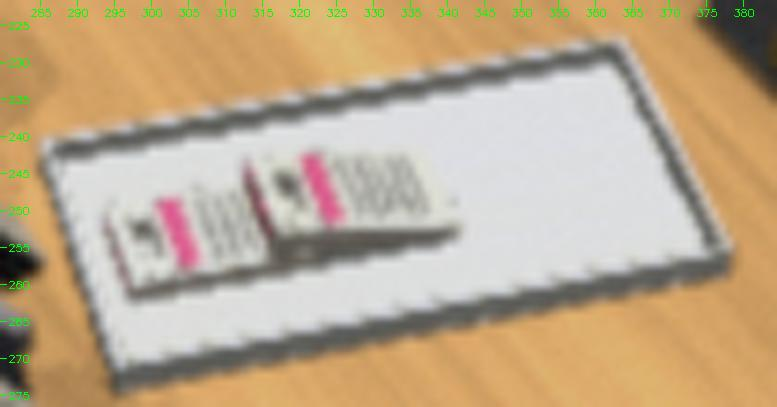

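View pics/z4.png

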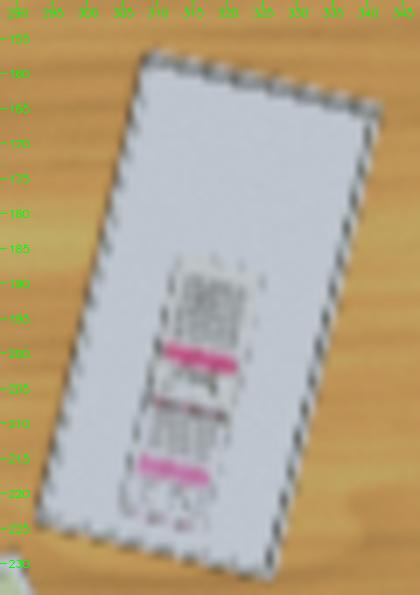

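View pics/z5.png

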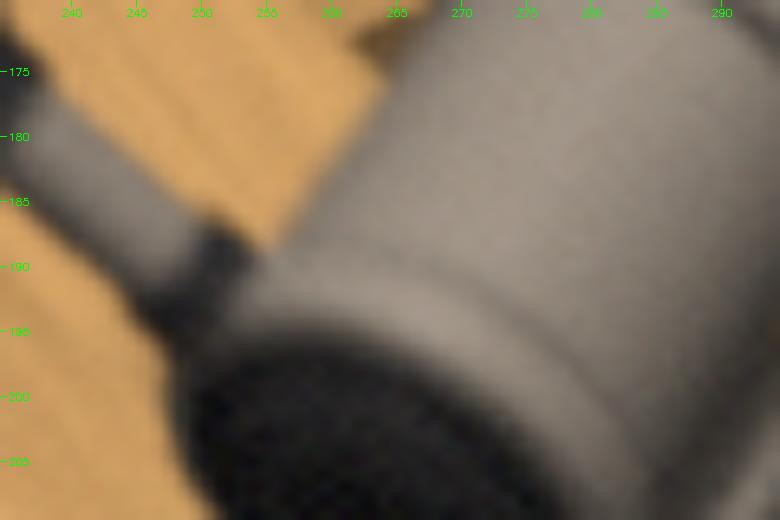

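```bash
cat > fit.py <<'E'
from h import *
from scipy.optimize import least_squares
def W(p,P,sl=0,zc=None):
    # cassette/tray model: P in body, slope sl (down toward +x), zc centre height
    P=np.asarray(P,float)
    R=Ro.from_euler('z',p[2]).as_matrix()@Ro.from_euler('y',sl).as_matrix()
    return np.array([p[0],p[1],zc or 0])+R@P
def fit(L,p0,sl=0,zc=0,show=True,n=''):
    r=least_squares(lambda p:np.concatenate([proj(c,W(p,P,sl,zc))-uv for P,c,uv in L]),p0,loss='soft_l1')
    if show: print(n,r.x.round(3),[(np.array(proj(c,W(r.x,P,sl,zc)))-uv).round(1).tolist() for P,c,uv in L])
    return r.x
E
python3 - <<'E'
from fit import *
t=load('top18');s=load('side1');s17=load('side17')
q={'rl':(42,24,6),'rr':(42,-24,6),'fr':(-42,-24,6),'fl':(-42,24,6)}
ct=[(q['rl'],t,(216.3,200.3)),(q['rr'],t,(227.7,198.4)),(q['fr'],t,(230.8,219.7)),(q['fl'],t,(219.2,221.7))]
c=fit(ct,[520,190,.12],0,6,n='cas top'); 
cs=[(q['fr'],s17,(259.6,198.3)),(q['rr'],s17,(277.7,188.8)),(q['fl'],s17,(252.3,190.6)),(q['rl'],s17,(261,182.3))]
fit(cs,[520,190,.12],0,6,n='cas side')
strip=onplane(t,np.array(224.8),np.array(213.5),12); d=strip[:2]-c[:2]; so=d@[np.cos(c[2]),np.sin(c[2])]; print('strip off',so, d@[-np.sin(c[2]),np.cos(c[2])])
T={'fl':(135,67.5,18),'fr':(135,-67.5,18),'nr':(-135,-67.5,18),'nl':(-135,67.5,18)}
tt=[(T['fl'],t,(307.6,157.2)),(T['fr'],t,(341.6,164.8)),(T['nr'],t,(326.2,232)),(T['nl'],t,(292.7,224.5))]
ts=[(T['fl'],s,(363,227)),(T['nl'],s,(285.7,240)),(T['nr'],s,(295.5,271.7)),((-135,-67.5,0),s,(295.5,275.3)),(T['fr'],s,(378.5,254.3)),((135,-67.5,0),s,(378.5,258.8))]
a=fit(tt,[600,-180,-.25],n='tray top');b=fit(ts,[600,-180,-.25],n='tray side');m=fit(tt+ts,[600,-180,-.25],n='tray both')
sl=np.radians(11.5)
S=(so,0,6)
for nm,uv,sl_,zc,top in (('first',(312.3,216.8),0,10,1),('last',(316.1,201),sl,18.25,1)):
    # center from strip centre, top view
    r=least_squares(lambda p:proj(t,W([p[0],p[1],m[2]],S,sl_,zc))-uv,[540,-160]); print(nm,'top',r.x)
for nm,uv,sl_,zc in (('first',(303.5,253.5),0,10),('last',(323.2,247.3),sl,18.25)):
    r=least_squares(lambda p:proj(s,W([p[0],p[1],m[2]],S,sl_,zc))-uv,[540,-160]); print(nm,'side',r.x)
E
```

```text
cas top [5.29626e+02 1.93792e+02 1.28000e-01] [[-0.5, -0.1], [0.4, -0.0], [0.4, 0.1], [-0.3, 0.0]]
cas side [5.29653e+02 1.93901e+02 2.37000e-01] [[0.1, 0.0], [-0.3, -0.7], [-1.2, 1.3], [7.8, -0.3]]
strip off -14.113635672485282 -3.013543450548969
tray top [ 5.80518e+02 -1.68745e+02 -2.50000e-01] [[0.1, -0.4], [-0.0, -0.2], [0.3, 0.5], [-0.4, 0.1]]
tray side [ 5.83962e+02 -1.70940e+02 -2.51000e-01] [[0.6, -1.0], [-0.9, 0.6], [0.1, -0.3], [0.1, -0.1], [0.4, 0.6], [-0.3, -0.0]]
tray both [ 5.82889e+02 -1.70231e+02 -2.49000e-01] [[0.4, -1.0], [0.3, -0.9], [0.7, -0.2], [-0.0, -0.5], [0.1, -1.1], [-1.3, 0.6], [-0.2, -0.3], [-0.3, -0.0], [-0.1, 0.5], [-0.7, -0.1]]
first top [ 508.41926914 -151.46397635]
last top [ 566.80191035 -166.54467526]
first side [ 508.99684815 -152.3431746 ]
last side [ 570.10149032 -167.71697658]
```

```bash
cat > cas.py <<'E'
from scan import *
C=np.array([529.6,193.8]); CY=.128
def tgt(z): return np.r_[C,z],pickR(CY,0,-1)
E
python3 - <<'E'
from cas import *
for z in(150,60,2.5):
    p,R=tgt(z); print(delta(p,R)); print(ik(p,R,[.2,.5,1.6,0,1,1.6]))
print(pose(),get_obs()['joint_positions'].round(2))
E
```

```text
(array([ -3.67,  -3.8 , -50.58]), array([-0.4635,  0.0566, -0.2165]))
(array([2.15013206e-01, 4.82423196e-01, 1.52652389e+00, 4.76168938e-12,
       1.13264557e+00, 1.65780953e+00]), np.float64(6.11948721739207e-10))
(array([  5.11,  -5.78, -50.63]), array([-0.4635,  0.0566, -0.2165]))
(array([ 2.15013206e-01,  5.92533587e-01,  1.62067974e+00, -1.38542754e-17,
        9.28379330e-01,  1.65780953e+00]), np.float64(1.1368683772161604e-14))
(array([ 10.72,  -7.04, -50.65]), array([-0.4635,  0.0566, -0.2165]))
(array([ 2.15013206e-01,  6.77541006e-01,  1.65913908e+00, -3.76668437e-15,
        8.04912563e-01,  1.65780953e+00]), np.float64(3.474671997467436e-13))
(array([ 404.41587626, -298.47890047,  125.14031357]), array([[ 0.20579369,  0.92070837, -0.33157963],
       [-0.07754558, -0.32242391, -0.94341375],
       [-0.97551814,  0.21986113,  0.00504406]])) [-0.86  0.32  1.91  0.16  0.72  0.94]
```

```bash
python3 -m creep '[{"tx":-2.5,"ty":0.3,"tz":-1,"wx":-0.02,"wy":0,"wz":-0.01,"gripper":-0.5},{"tx":-4.5,"ty":0.3,"tz":-4.5,"wx":-0.06,"wy":0.007,"wz":-0.02,"gripper":-0.5},{"tx":-4.5,"ty":-0.4,"tz":-8.5,"wx":-0.1,"wy":0.012,"wz":-0.04,"gripper":-0.5},{"tx":-4.5,"ty":-0.8,"tz":-12.5,"wx":-0.14,"wy":0.017,"wz":-0.06,"gripper":-0.5},{"tx":-4.5,"ty":-1.2,"tz":-16.5,"wx":-0.18,"wy":0.022,"wz":-0.08,"gripper":-0.5},{"tx":-4.4,"ty":-1.6,"tz":-20.5,"wx":-0.21,"wy":0.026,"wz":-0.1,"gripper":-0.5},{"tx":-4.4,"ty":-2,"tz":-24.5,"wx":-0.25,"wy":0.03,"wz":-0.12,"gripper":-0.5},{"tx":-4.3,"ty":-2.4,"tz":-28.5,"wx":-0.28,"wy":0.034,"wz":-0.13,"gripper":-0.5}]'
python3 - <<'E'
from cas import *
for z in(120,60): print(delta(*tgt(z)))
E
```

```text
time: 21.1
tool_pos: [467.1, -15.1, 157.2]
tcp_rot: [1.462, 1.488, -0.162]
contact_force: [0.6, -0.7, 1.0]
grip_width: 69.0
(array([  3.94,   4.8 , -21.23]), array([-0.1818,  0.0164, -0.0811]))
(array([  9.92,   4.3 , -21.28]), array([-0.1818,  0.0164, -0.0811]))
```

```bash
python3 -m creep '[{"tx":0.3,"ty":0.8,"tz":-3.8,"wx":-0.035,"wy":0.003,"wz":-0.015,"gripper":-0.5},{"tx":0.8,"ty":1.6,"tz":-7.6,"wx":-0.07,"wy":0.006,"wz":-0.03,"gripper":-0.5},{"tx":1.6,"ty":2.5,"tz":-11.4,"wx":-0.1,"wy":0.009,"wz":-0.045,"gripper":-0.5},{"tx":2.6,"ty":3.3,"tz":-15,"wx":-0.135,"wy":0.012,"wz":-0.06,"gripper":-0.5},{"tx":3.8,"ty":4,"tz":-18.3,"wx":-0.16,"wy":0.015,"wz":-0.072,"gripper":-0.5},{"tx":5.2,"ty":4.5,"tz":-20.5,"wx":-0.18,"wy":0.016,"wz":-0.081,"gripper":-0.5},{"tx":6.5,"ty":4.5,"tz":-21.3,"wx":-0.18,"wy":0.016,"wz":-0.081,"gripper":-0.5},{"tx":7,"ty":4.5,"tz":-21.3,"wx":-0.18,"wy":0.016,"wz":-0.081,"gripper":-0.5}]'
python3 -m creep '[{"tx":0,"ty":0,"tz":0,"wx":0,"wy":0,"wz":0,"gripper":-0.5},{"tx":0,"ty":0,"tz":0,"wx":0,"wy":0,"wz":0,"gripper":-0.5},{"tx":0,"ty":0,"tz":0,"wx":0,"wy":0,"wz":0,"gripper":-0.5}]'
python3 - <<'E'
from cas import *
for z in(60,2.5): print(delta(*tgt(z)))
t=save('top','top22');s=save('side','side22')
zoom('top22',190,175,70,60,9,'z4',5);zoom('side22',210,130,110,80,7,'z3',5)
E
```

```text
time: 21.77
tool_pos: [528.1, 193.6, 86.7]
tcp_rot: [-1.543, 1.568, -2.987]
contact_force: [-0.7, -0.4, -0.2]
grip_width: 69.2
time: 22.02
tool_pos: [529.4, 191.0, 89.8]
tcp_rot: [1.551, 1.57, 0.103]
contact_force: [0.2, 0.7, 0.8]
grip_width: 69.3
(array([ 2.98,  0.05, -0.28]), array([-0.0053,  0.    , -0.0011]))
(array([ 8.73,  0.04, -0.28]), array([-0.0053,  0.    , -0.0011]))
```

View pics/z4.png

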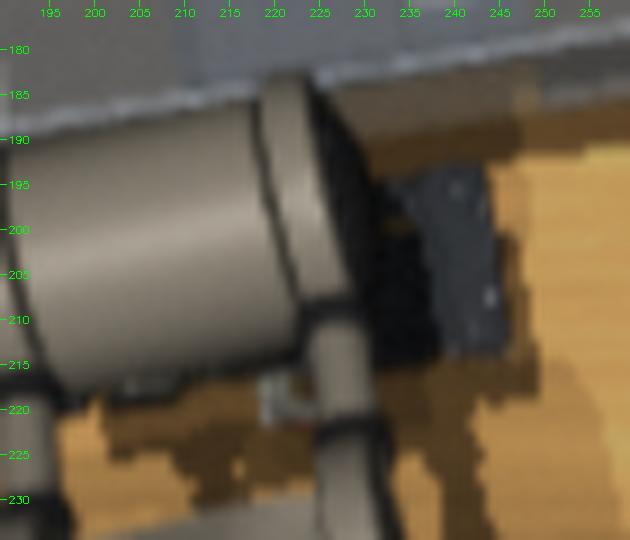

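View pics/z3.png

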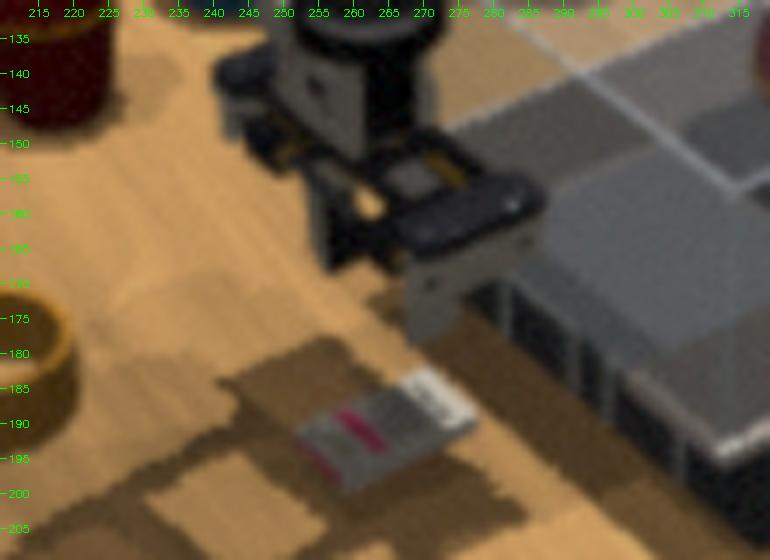

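```bash
python3 -m creep '[{"tx":1,"ty":0,"tz":-0.28,"wx":-0.005,"wy":0,"wz":0,"gripper":-0.5},{"tx":3,"ty":0.04,"tz":-0.28,"wx":-0.005,"wy":0,"wz":0,"gripper":-0.5},{"tx":5,"ty":0.04,"tz":-0.28,"wx":-0.005,"wy":0,"wz":0,"gripper":-0.5},{"tx":6.6,"ty":0.04,"tz":-0.28,"wx":-0.005,"wy":0,"wz":0,"gripper":-0.5},{"tx":7.6,"ty":0.04,"tz":-0.28,"wx":-0.005,"wy":0,"wz":0,"gripper":-0.5},{"tx":8,"ty":0.04,"tz":-0.28,"wx":-0.005,"wy":0,"wz":0,"gripper":-0.5},{"tx":8,"ty":0.04,"tz":-0.28,"wx":-0.005,"wy":0,"wz":0,"gripper":-0.5},{"tx":8,"ty":0.04,"tz":-0.28,"wx":-0.005,"wy":0,"wz":0,"gripper":-0.5}]'
python3 - <<'E'
from cas import *
for z in(2.5,): print(delta(*tgt(z)))
s=save('side','side23')
zoom('side23',220,140,90,70,8.5,'z3',5)
E
```

```text
time: 22.78
tool_pos: [529.7, 195.2, 9.4]
tcp_rot: [1.774, 1.57, 0.333]
contact_force: [0.7, -0.5, -0.5]
grip_width: 69.1
(array([ 0.69, -0.03,  0.14]), array([ 0.0015, -0.0002, -0.0009]))
```

View pics/z3.png

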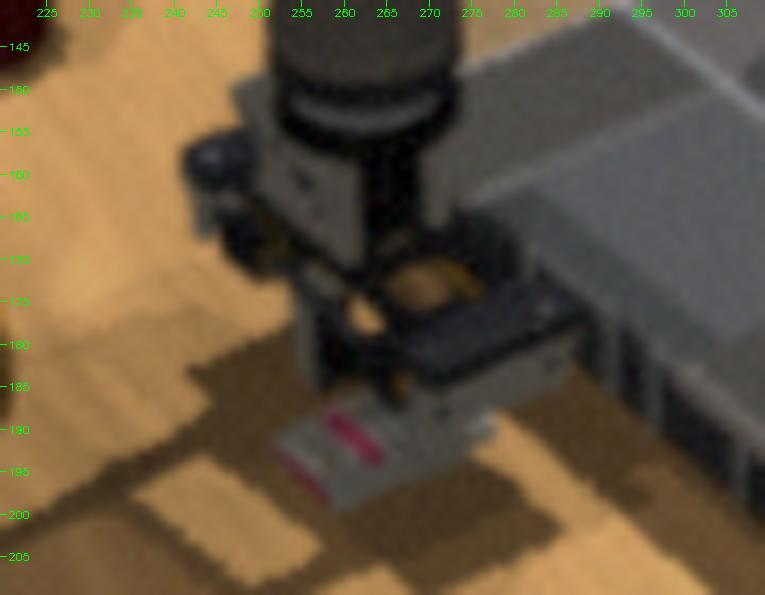

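```bash
python3 -m creep '[{"tx":0.25,"ty":0,"tz":0.1,"wx":0,"wy":0,"wz":0,"gripper":-0.5},{"tx":0.45,"ty":0,"tz":0.1,"wx":0,"wy":0,"wz":0,"gripper":-0.5},{"tx":0.6,"ty":0,"tz":0.1,"wx":0,"wy":0,"wz":0,"gripper":-0.4},{"tx":0.6,"ty":0,"tz":0.1,"wx":0,"wy":0,"wz":0,"gripper":-0.25},{"tx":0.6,"ty":0,"tz":0.1,"wx":0,"wy":0,"wz":0,"gripper":-0.15},{"tx":0.6,"ty":0,"tz":0.1,"wx":0,"wy":0,"wz":0,"gripper":0},{"tx":0.6,"ty":0,"tz":0.1,"wx":0,"wy":0,"wz":0,"gripper":0.3},{"tx":0.6,"ty":0,"tz":0.1,"wx":0,"wy":0,"wz":0,"gripper":0.3}]'
python3 - <<'E'
from cas import *
for z in(2.5,): print(delta(*tgt(z)))
print(get_obs()['contact_force'],get_obs()['grip_width'])
s=save('side','side24')
zoom('side24',220,140,90,70,8.5,'z3',5)
E
```

```text
time: 23.5
tool_pos: [529.5, 194.2, 3.0]
tcp_rot: [2.22, 1.571, 0.779]
contact_force: [0.5, -0.9, 0.3]
grip_width: 47.4
(array([0.05, 0.01, 0.04]), array([ 0.0016, -0.0001, -0.0002]))
[ 0.45284076 -0.87426983  0.30693539] 47.39877705933514
```

View pics/z3.png

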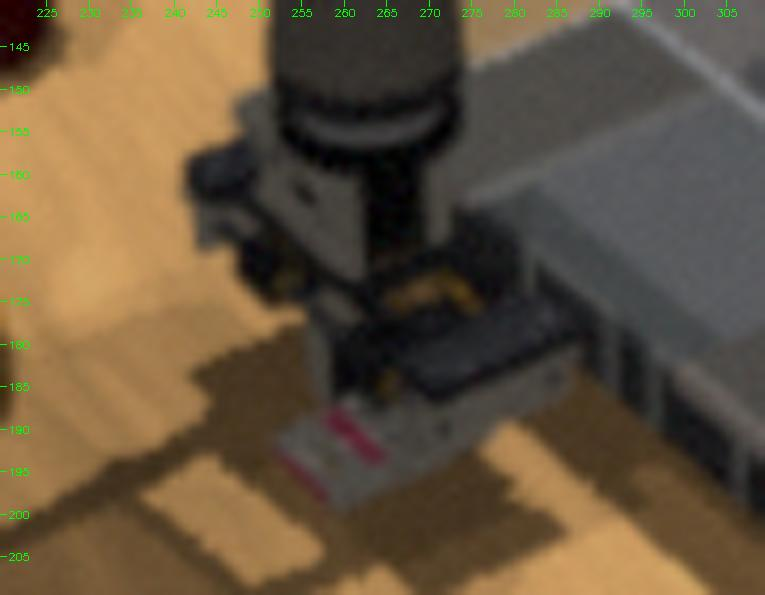

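```bash
cat > place.py <<'E'
from scan import *
TY=-.25; sl=np.radians(11.5)
Rp=Ro.from_euler('z',TY).as_matrix()@Ro.from_euler('y',sl).as_matrix()@pickR(0,0,-1)
tx_=np.array([np.cos(TY),np.sin(TY),0]); ty_=np.array([-np.sin(TY),np.cos(TY),0])
G=np.array([626.0,-181.9,18.25])
def tgt(dz,dx=0,dy=0): return G+dx*tx_+dy*ty_+[0,0,dz]+3*Rp[:,0],Rp
def st():
    p,R=pose(); c=p-3*R[:,0]; d=c-G; sl_=np.degrees(np.arcsin((R@pickR(0,0,-1).T)[2,0]*-1)); print('rel: x %.1f y %.1f z %.1f'%(d@tx_,d@ty_,d[2]),'slope',sl_.round(2),get_obs()['contact_force'].round(1),get_obs()['grip_width'].round(1))
E
python3 -m creep '[{"tx":0,"ty":0,"tz":0,"wx":0,"wy":0,"wz":0,"gripper":1},{"tx":0,"ty":0,"tz":0,"wx":0,"wy":0,"wz":0,"gripper":1},{"tx":-0.5,"ty":0,"tz":0,"wx":0,"wy":0,"wz":0,"gripper":1},{"tx":-2,"ty":0,"tz":0,"wx":0,"wy":0,"wz":0,"gripper":1},{"tx":-4.5,"ty":0,"tz":0,"wx":0,"wy":0,"wz":0,"gripper":1},{"tx":-8,"ty":0,"tz":0,"wx":0,"wy":0,"wz":0,"gripper":1},{"tx":-11,"ty":0,"tz":0,"wx":0,"wy":0,"wz":0,"gripper":1},{"tx":-12,"ty":0,"tz":0,"wx":0,"wy":0,"wz":0,"gripper":1}]'
python3 - <<'E'
from place import *
for dz in(100,0):
    p,R=tgt(dz); print(p.round(1),delta(p,R),ik(p,R,[-.3,.5,1.6,0,1.1,1.3]))
st()
E
```

```text
time: 24.22
tool_pos: [531.5, 194.7, 127.8]
tcp_rot: [1.673, 1.563, 0.232]
contact_force: [0.6, 0.7, -0.7]
grip_width: 47.7
[ 625.4 -181.8  115.3] (array([ 1.25,  4.44, 38.54]), array([ 0.3786,  0.0359, -0.2055])) (array([-0.38692525,  0.79026482,  1.06706202, -0.02732147,  1.48318199,
        1.43897795]), np.float64(5.456968210637569e-13))
[ 625.4 -181.8   15.3] (array([11.25,  4.36, 38.55]), array([ 0.3786,  0.0359, -0.2055])) (array([-0.38692525,  0.89084983,  1.15189629, -0.02826331,  1.29783389,
        1.44420793]), np.float64(2.2737367544323207e-14))Traceback (most recent call last):
  File "<stdin>", line 4, in <module>
  File "place.py", line 8, in st
    p,R=pose(); c=p-3*R[:,0]; d=c-G; sl_=np.degrees(np.arcsin((R@pickR(0,0,-1).T)[2,0]*-1)); print('rel: x %.1f y %.1f z %.1f'%(d@tx_,d@ty_,d[2]),'slope',sl_.round(2),get_obs()['contact_force'].round(1),get_obs()['grip_width'].round(1))
                                                                                                                                                                                                           ^^^^^^^^^^^^^^^^^^^^^^^^^^^^^
AttributeError: 'float' object has no attribute 'round'
```

```bash
sed -i "s/get_obs()\['grip_width'\].round(1)/get_obs()['grip_width']/" place.py; python3 - <<'E'
from place import *
st(); print(delta(np.array([520,-120,125.]),Rp)); p,R=pose(); print(R.T@np.array([1,0,0]),R.T@np.array([0,1,0])); print(ik(np.array([520,-120,125.]),Rp,[-.3,.5,1.6,0,1.1,1.3]))
E
```

```text
rel: x -184.7 y 341.5 z 112.5 slope -0.43 [ 0.6  0.7 -0.7] 47.69505805581619
(array([ 0.22, -5.21, 31.06]), array([ 0.3786,  0.0359, -0.2055]))
[0.00727935 0.99157981 0.12929228] [ 0.00172028  0.1292831  -0.99160623]
(array([-0.35747049,  0.57161184,  1.46435073, -0.02216338,  1.30527775,
        1.47128403]), np.float64(1.7053025658242404e-14))
```

```bash
python3 -m creep '[{"tx":0,"ty":-1.2,"tz":2,"wx":0.02,"wy":0,"wz":-0.01,"gripper":1},{"tx":0,"ty":-2.4,"tz":5,"wx":0.06,"wy":0.006,"wz":-0.03,"gripper":1},{"tx":0,"ty":-3.3,"tz":9,"wx":0.1,"wy":0.01,"wz":-0.055,"gripper":1},{"tx":0.1,"ty":-3.9,"tz":13,"wx":0.15,"wy":0.014,"wz":-0.08,"gripper":1},{"tx":0.1,"ty":-4.4,"tz":17,"wx":0.2,"wy":0.019,"wz":-0.11,"gripper":1},{"tx":0.2,"ty":-4.8,"tz":21,"wx":0.25,"wy":0.024,"wz":-0.135,"gripper":1},{"tx":0.2,"ty":-5.1,"tz":25,"wx":0.3,"wy":0.028,"wz":-0.16,"gripper":1},{"tx":0.2,"ty":-5.2,"tz":28.5,"wx":0.34,"wy":0.032,"wz":-0.185,"gripper":1}]'
python3 - <<'E'
from place import *
st(); p,R=tgt(70); print(delta(np.array([520,-120,125.]),Rp),delta(p,R))
E
```

```text
time: 24.88
tool_pos: [513.9, -97.6, 120.5]
tcp_rot: [-1.571, 1.382, 2.927]
contact_force: [1.3, -0.2, -1.2]
grip_width: 47.9
rel: x -128.9 y 54.0 z 105.2 slope 10.82 [ 1.3 -0.2 -1.2] 47.88473163340236
(array([-0.64,  0.97,  2.06]), array([ 0.0346,  0.0068, -0.0118])) (array([ 1.07, 13.13,  5.84]), array([ 0.0346,  0.0068, -0.0118]))
```

```bash
python3 -m creep '[{"tx":0,"ty":1,"tz":2.5,"wx":0.02,"wy":0.003,"wz":-0.006,"gripper":1},{"tx":0.2,"ty":3,"tz":4.2,"wx":0.035,"wy":0.007,"wz":-0.012,"gripper":1},{"tx":0.4,"ty":5.5,"tz":5.3,"wx":0.035,"wy":0.007,"wz":-0.012,"gripper":1},{"tx":0.6,"ty":8,"tz":5.8,"wx":0.035,"wy":0.007,"wz":-0.012,"gripper":1},{"tx":0.8,"ty":10.5,"tz":5.8,"wx":0.035,"wy":0.007,"wz":-0.012,"gripper":1},{"tx":1,"ty":12.4,"tz":5.8,"wx":0.035,"wy":0.007,"wz":-0.012,"gripper":1},{"tx":1,"ty":13.1,"tz":5.8,"wx":0.035,"wy":0.007,"wz":-0.012,"gripper":1},{"tx":1,"ty":13.1,"tz":5.8,"wx":0.035,"wy":0.007,"wz":-0.012,"gripper":1}]'
python3 -m creep '[{"tx":0,"ty":0,"tz":0,"wx":0,"wy":0,"wz":0,"gripper":1},{"tx":0,"ty":0,"tz":0,"wx":0,"wy":0,"wz":0,"gripper":1}]'
python3 - <<'E'
from place import *
st(); print(delta(*tgt(30)),delta(*tgt(0)))
t=save('top','top25');s=save('side','side25')
zoom('top25',290,150,70,85,7,'z4',5);zoom('side25',280,200,105,80,7.4,'z3',5)
E
```

```text
time: 25.55
tool_pos: [627.0, -178.6, 84.6]
tcp_rot: [-1.575, 1.37, 2.891]
contact_force: [-0.5, 0.6, -1.4]
grip_width: 47.3
time: 25.72
tool_pos: [625.8, -178.2, 86.5]
tcp_rot: [-1.574, 1.371, 2.892]
contact_force: [-0.0, 0.6, -1.0]
grip_width: 47.6
rel: x -0.5 y 3.5 z 71.2 slope 11.46 [-0.   0.6 -1. ] 47.640546586412576
(array([4.03, 0.87, 0.35]), array([ 0.0029, -0.    , -0.0007])) (array([6.97, 1.46, 0.35]), array([ 0.0029, -0.    , -0.0007]))
```

View pics/z3.png

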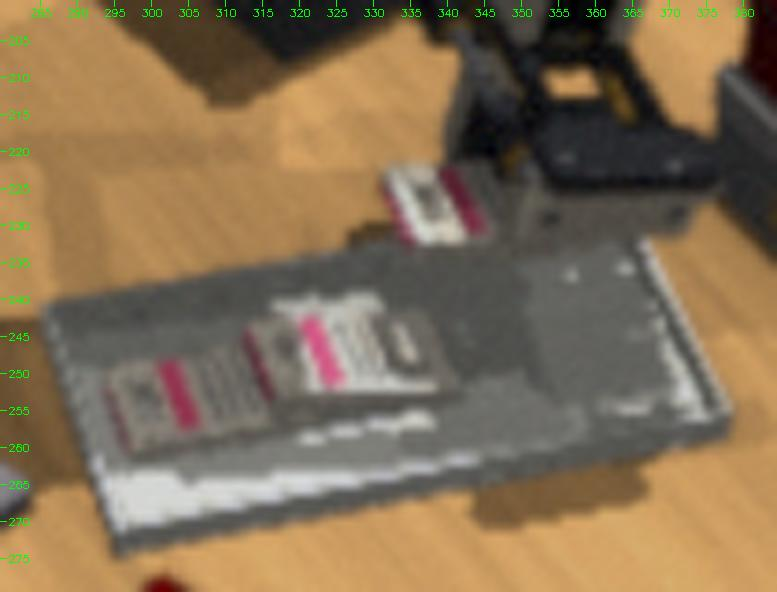

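View pics/z4.png

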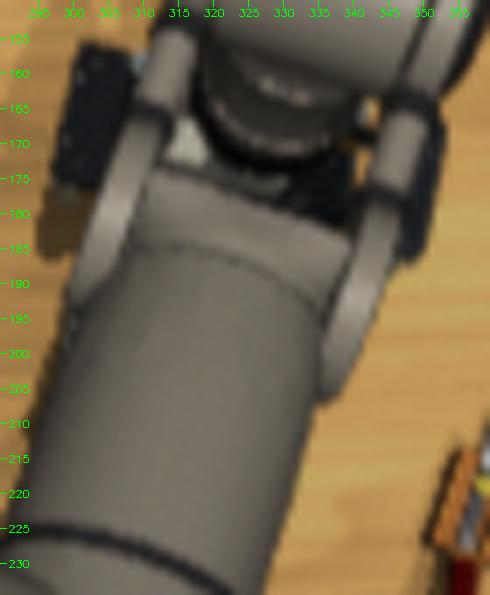

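```bash
python3 - <<'E'
from place import *
from fit import W,fit
s=load('side25'); p,R=pose(); c=p-3*R[:,0]
B=R@pickR(0,0,-1).T
for nm,P in dict(strip=(-14.1,0,6),fl=(-42,24,6),fr=(-42,-24,6),frb=(-42,-24,-6)).items(): print(nm,proj(s,c+B@np.array(P)))
zoom('side25',325,215,30,25,25,'z3',5)
zoom('side1',308,238,40,25,19,'z5',5)
E
```

```text
strip [341.62478928 227.0344174 ]
fl [330.86024524 222.12030532]
fr [335.79499172 232.65166381]
frb [334.82366684 235.5312316 ]
```

View pics/z3.png

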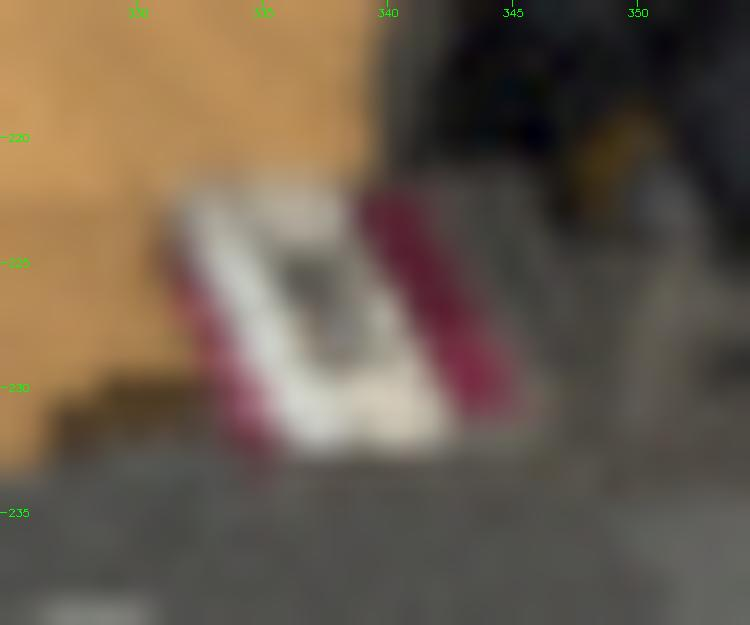

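View pics/z5.png

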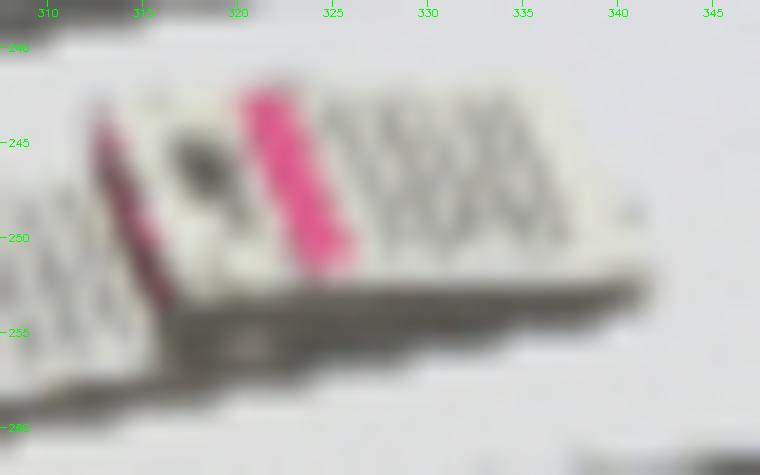

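```bash
python3 -m creep '[{"tx":0.8,"ty":0.2,"tz":0.2,"wx":0.003,"wy":0,"wz":0,"gripper":1},{"tx":2.4,"ty":0.55,"tz":0.35,"wx":0.003,"wy":0,"wz":0,"gripper":1},{"tx":4,"ty":0.9,"tz":0.35,"wx":0.003,"wy":0,"wz":0,"gripper":1},{"tx":5.2,"ty":1.13,"tz":0.35,"wx":0.003,"wy":0,"wz":0,"gripper":1},{"tx":5.9,"ty":1.27,"tz":0.35,"wx":0.003,"wy":0,"wz":0,"gripper":1},{"tx":6.1,"ty":1.31,"tz":0.35,"wx":0.003,"wy":0,"wz":0,"gripper":1},{"tx":6.1,"ty":1.31,"tz":0.35,"wx":0.003,"wy":0,"wz":0,"gripper":1},{"tx":6.1,"ty":1.31,"tz":0.35,"wx":0.003,"wy":0,"wz":0,"gripper":1}]'
python3 - <<'E'
from place import *
st(); print(delta(*tgt(0,.5)))
s=save('side','side26')
zoom('side26',285,215,100,60,7.8,'z3',5)
p,R=pose(); c=p-3*R[:,0]; B=R@pickR(0,0,-1).T
for nm,P in dict(strip=(-14.1,0,6),fl=(-42,24,6),fr=(-42,-24,6)).items(): print(nm,proj(s,c+B@np.array(P)))
E
```

```text
time: 26.48
tool_pos: [626.9, -182.2, 25.0]
tcp_rot: [-1.569, 1.373, 2.893]
contact_force: [0.3, 0.5, -0.8]
grip_width: 47.8
rel: x 1.5 y -0.1 z 9.7 slope 11.33 [ 0.3  0.5 -0.8] 47.82725088195075
(array([ 0.97,  0.09, -0.01]), array([-0.0001,  0.0003, -0.003 ]))
strip [341.24814558 241.70822942]
fl [330.76049312 236.8324837 ]
fr [335.52583791 247.41839638]
```

View pics/z3.png

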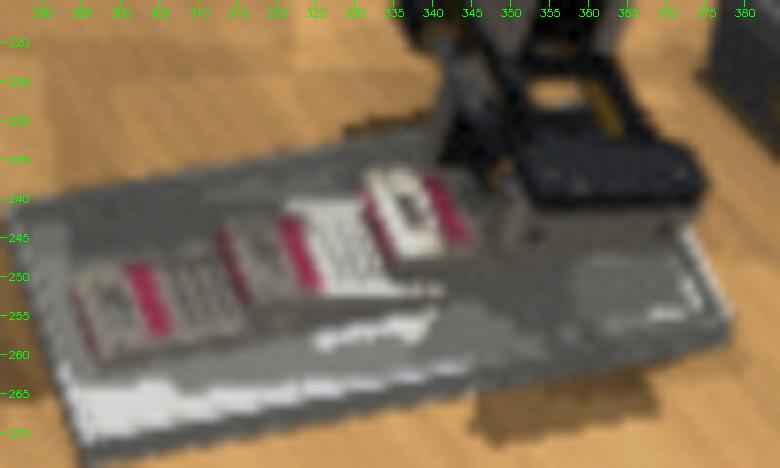

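```bash
python3 -m creep '[{"tx":0.2,"ty":0,"tz":0,"wx":0,"wy":0,"wz":-0.002,"gripper":1},{"tx":0.45,"ty":0.04,"tz":0,"wx":0,"wy":0,"wz":-0.003,"gripper":1},{"tx":0.65,"ty":0.06,"tz":0,"wx":0,"wy":0,"wz":-0.003,"gripper":1},{"tx":0.8,"ty":0.08,"tz":0,"wx":0,"wy":0,"wz":-0.003,"gripper":1},{"tx":0.85,"ty":0.09,"tz":0,"wx":0,"wy":0,"wz":-0.003,"gripper":1},{"tx":0.85,"ty":0.09,"tz":0,"wx":0,"wy":0,"wz":-0.003,"gripper":1}]'
python3 - <<'E'
from place import *
st(); print(delta(*tgt(0,.5)))
s=save('side','side27')
zoom('side27',285,215,100,60,7.8,'z3',5)
E
```

```text
time: 27.03
tool_pos: [625.6, -181.8, 15.7]
tcp_rot: [-1.57, 1.369, 2.892]
contact_force: [0.6, 0.2, -1.6]
grip_width: 47.2
rel: x 0.2 y -0.0 z 0.4 slope 11.58 [ 0.6  0.2 -1.6] 47.15962001436118
(array([ 0.03,  0.04, -0.  ]), array([-0.0001,  0.0001,  0.0014]))
```

View pics/z3.png

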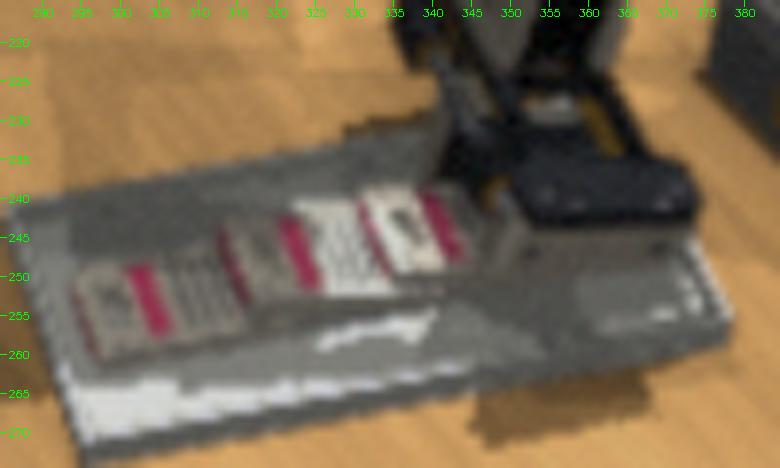

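```bash
python3 -m creep '[{"tx":0.04,"ty":0.02,"tz":0,"wx":0,"wy":0,"wz":0,"gripper":1},{"tx":0.08,"ty":0.04,"tz":0,"wx":0,"wy":0,"wz":0,"gripper":1},{"tx":0.08,"ty":0.04,"tz":0,"wx":0,"wy":0,"wz":0,"gripper":1},{"tx":0.08,"ty":0.04,"tz":0,"wx":0,"wy":0,"wz":0,"gripper":1}]'
python3 - <<'E'
from place import *
st(); print(get_obs()['moment'])
E
```

```text
time: 27.42
tool_pos: [626.0, -181.9, 15.4]
tcp_rot: [-1.57, 1.369, 2.892]
contact_force: [-0.5, 0.9, 2.5]
grip_width: 47.5
rel: x 0.6 y -0.0 z 0.1 slope 11.55 [-0.5  0.9  2.5] 47.49835252823653
[0.10679275 0.22573047 0.08910632]
```

```bash
python3 -m creep '[{"tx":0,"ty":0,"tz":0,"wx":0,"wy":0,"wz":0,"gripper":-0.05},{"tx":0,"ty":0,"tz":0,"wx":0,"wy":0,"wz":0,"gripper":-0.1},{"tx":0,"ty":0,"tz":0,"wx":0,"wy":0,"wz":0,"gripper":-0.15},{"tx":0,"ty":0,"tz":0,"wx":0,"wy":0,"wz":0,"gripper":-0.25},{"tx":0,"ty":0,"tz":0,"wx":0,"wy":0,"wz":0,"gripper":-0.3},{"tx":0,"ty":0,"tz":0,"wx":0,"wy":0,"wz":0,"gripper":-0.3}]'
python3 - <<'E'
from place import *
st(); p,R=pose(); print(R.T@[0,0,1])
s=save('side','side28')
zoom('side28',285,215,100,60,7.8,'z3',5)
E
```

```text
time: 27.92
tool_pos: [625.9, -181.9, 14.8]
tcp_rot: [-1.57, 1.369, 2.892]
contact_force: [0.4, 0.4, 0.6]
grip_width: 59.1
rel: x 0.5 y -0.0 z -0.5 slope 11.56 [0.4 0.4 0.6] 59.13172146689913
[-9.79699391e-01 -2.00472167e-01  1.12058575e-04]
```

View pics/z3.png

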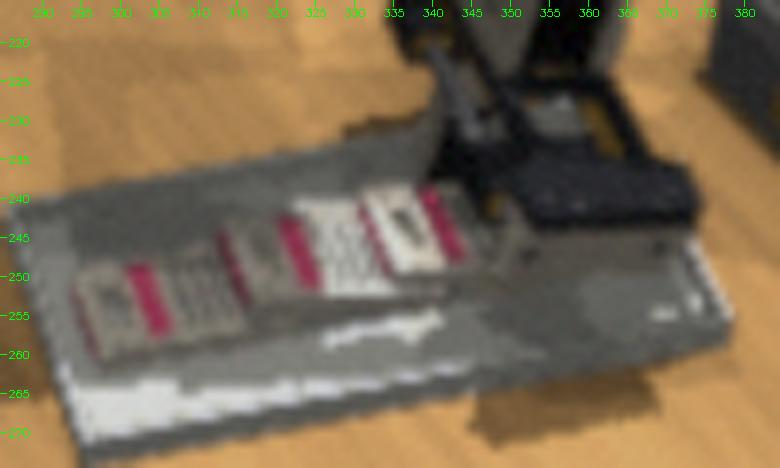

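Released and still. Lift straight up, then swing back out of the cameras' way.

```bash
python3 -m creep '[{"tx":-0.5,"ty":-0.1,"tz":0,"wx":0,"wy":0,"wz":0,"gripper":-0.3},{"tx":-1.5,"ty":-0.3,"tz":0,"wx":0,"wy":0,"wz":0,"gripper":-0.3},{"tx":-3.5,"ty":-0.7,"tz":0,"wx":0,"wy":0,"wz":0,"gripper":-0.3},{"tx":-6.5,"ty":-1.3,"tz":0,"wx":0,"wy":0,"wz":0,"gripper":-0.3},{"tx":-10,"ty":-2,"tz":0,"wx":0,"wy":0,"wz":0,"gripper":-0.3},{"tx":-14,"ty":-2.8,"tz":0,"wx":0,"wy":0,"wz":0,"gripper":-0.3},{"tx":-17,"ty":-3.5,"tz":0,"wx":0,"wy":0,"wz":0,"gripper":-0.3}]'
python3 - <<'E'
from place import *
p,R=pose(); print(p,delta(np.array([330,-480,220.]),R))
E
```

```text
time: 28.55
tool_pos: [626.2, -182.0, 193.1]
tcp_rot: [-1.568, 1.373, 2.895]
contact_force: [0.8, -0.2, -0.0]
grip_width: 60.0
[ 626.21833912 -182.04531006  193.12713892] (array([  1.58, -21.43,  36.2 ]), array([0., 0., 0.]))
```

```bash
python3 -m creep '[{"tx":-1,"ty":-2.1,"tz":3,"wx":0,"wy":0,"wz":0,"gripper":-0.3},{"tx":-1,"ty":-4,"tz":6.5,"wx":0,"wy":0,"wz":0,"gripper":-0.3},{"tx":-1,"ty":-6.1,"tz":10,"wx":0,"wy":0,"wz":0,"gripper":-0.3},{"tx":-1,"ty":-8,"tz":13.5,"wx":0,"wy":0,"wz":0,"gripper":-0.3},{"tx":-1,"ty":-10,"tz":17,"wx":0,"wy":0,"wz":0,"gripper":-0.3},{"tx":-1,"ty":-12,"tz":20.5,"wx":0,"wy":0,"wz":0,"gripper":-0.3},{"tx":-1,"ty":-14,"tz":24,"wx":0,"wy":0,"wz":0,"gripper":-0.3},{"tx":-1,"ty":-16,"tz":27,"wx":0,"wy":0,"wz":0,"gripper":-0.3}]'
python3 -m creep '[{"tx":0,"ty":-1.5,"tz":3,"wx":0,"wy":0,"wz":0,"gripper":-0.3},{"tx":0,"ty":-3.5,"tz":6,"wx":0,"wy":0,"wz":0,"gripper":-0.3},{"tx":0,"ty":-5,"tz":8,"wx":0,"wy":0,"wz":0,"gripper":-0.3},{"tx":0,"ty":-5.4,"tz":9,"wx":0,"wy":0,"wz":0,"gripper":-0.3},{"tx":0,"ty":-5.4,"tz":9,"wx":0,"wy":0,"wz":0,"gripper":-0.3},{"tx":0,"ty":-5.4,"tz":9,"wx":0,"wy":0,"wz":0,"gripper":-0.3}]'
python3 - <<'E'
from h import *
save('top','top30');save('side','side30')
zoom('top30',285,150,100,85,7,'z4',5);zoom('side30',285,215,100,60,7.8,'z3',5)
E
```

```text
time: 29.22
tool_pos: [407.2, -406.9, 231.9]
tcp_rot: [-1.564, 1.37, 2.898]
contact_force: [-0.2, -0.5, 0.1]
grip_width: 59.5
time: 29.72
tool_pos: [335.8, -479.0, 241.6]
tcp_rot: [-1.571, 1.37, 2.89]
contact_force: [0.2, 0.2, -1.2]
grip_width: 59.8
```

View pics/z3.png

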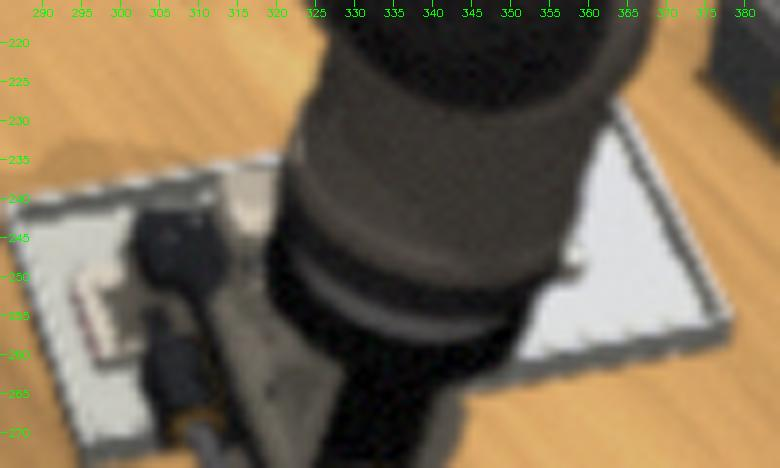

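View pics/z4.png

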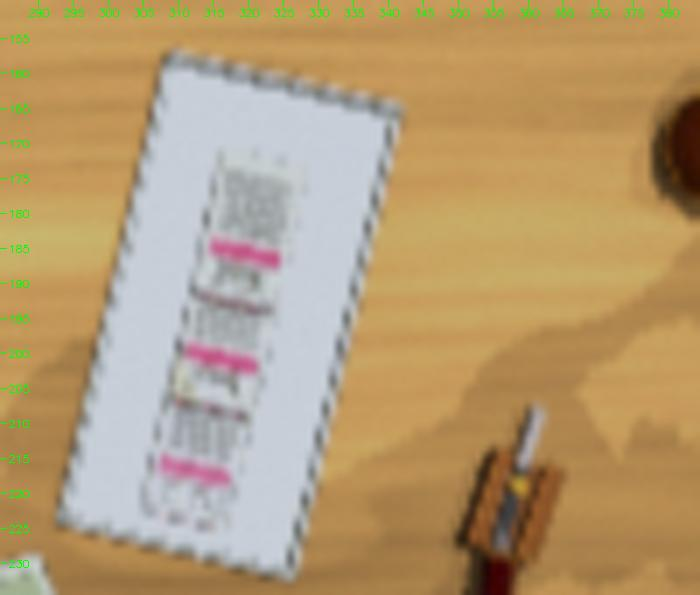

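View pics/top30.png

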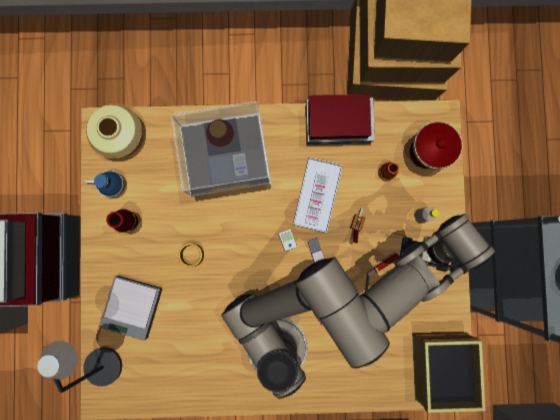

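```bash
python3 - <<'E'
from h import *
p,R=pose(); print(delta(np.array([215,-480,235.]),R))
E
python3 -m creep '[{"tx":2,"ty":-2,"tz":-0.5,"wx":0,"wy":0,"wz":0,"gripper":-0.3},{"tx":2,"ty":-5,"tz":-1.5,"wx":0,"wy":0,"wz":0,"gripper":-0.3},{"tx":2.5,"ty":-8,"tz":-2.3,"wx":0,"wy":0,"wz":0,"gripper":-0.3},{"tx":2.8,"ty":-10.5,"tz":-2.8,"wx":0,"wy":0,"wz":0,"gripper":-0.3},{"tx":2.8,"ty":-11.4,"tz":-3,"wx":0,"wy":0,"wz":0,"gripper":-0.3},{"tx":2.8,"ty":-11.4,"tz":-3,"wx":0,"wy":0,"wz":0,"gripper":-0.3}]'
python3 - <<'E'
from h import *
save('top','top31');save('side','side31')
zoom('side31',285,215,100,60,7.8,'z3',5);zoom('side31',220,260,140,110,5.5,'z4',10); zoom('top31',170,95,110,110,6,'z5',10)
E
```

```text
(array([  2.97, -11.38,   3.17]), array([0., 0., 0.]))
time: 30.32
tool_pos: [229.2, -420.0, 237.6]
tcp_rot: [-1.567, 1.37, 2.895]
contact_force: [0.6, -0.5, 0.2]
grip_width: 59.6
```

View pics/z3.png

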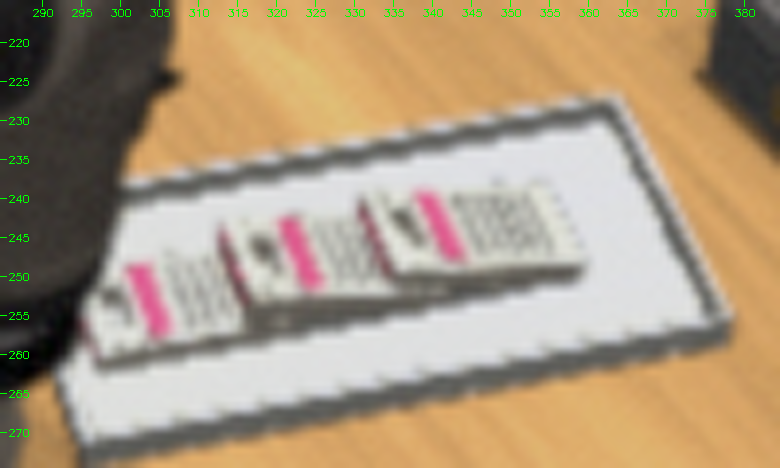

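View pics/z4.png

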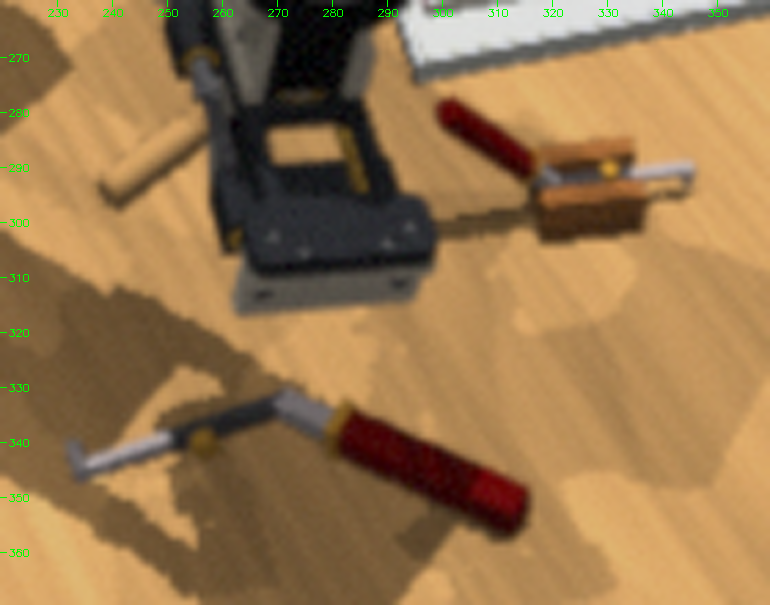

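View pics/z5.png

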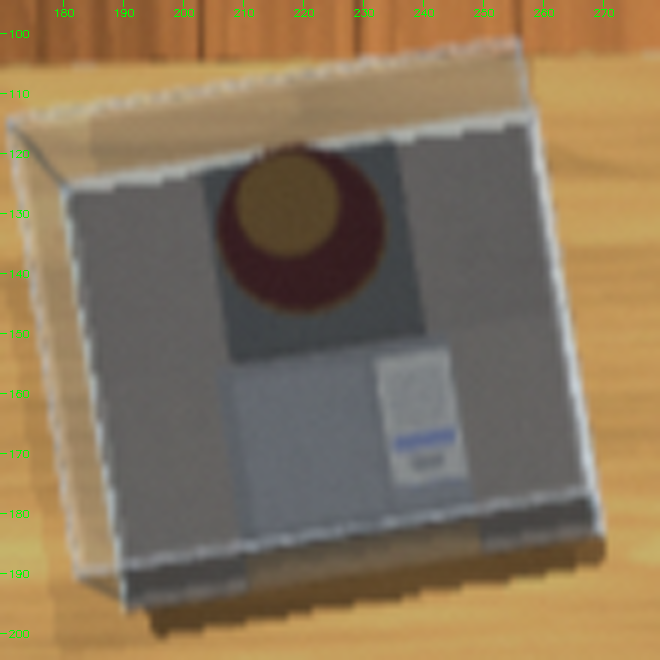

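```bash
python3 -m creep '[{"tx":0,"ty":0,"tz":0,"wx":0,"wy":0,"wz":0,"gripper":-0.3},{"tx":0,"ty":0,"tz":0,"wx":0,"wy":0,"wz":0,"gripper":-0.3},{"tx":0,"ty":0,"tz":0,"wx":0,"wy":0,"wz":0,"gripper":-0.3}]'; python3 -c "
from plant import *
print(close_job())"
```

```text
time: 30.67
tool_pos: [230.0, -421.4, 236.2]
tcp_rot: [-1.573, 1.369, 2.891]
contact_force: [-1.2, 0.3, -0.4]
grip_width: 59.8
the job is handed in; nothing more can be done
None
```

I drew the pink cassette out of the left bay with the small dark-red pick and put the pick back on its rest. I then laid the cassette as the third in the tray row and handed the job in at about 31 s.

**Tray row:** In the last top view the pink strips lie in line, at pixels (312,217), (316,201) and (320,186), and the new step matches the 60 mm one. The last side view shows the new front end on the previous tail, sloping like the one before it.

**Other checks:** The pick lies in its groove and the blue cassette is where it was. The bystanders visible in the last views look unmoved. Force readings between moves never went above about 3 N.

**What went wrong:** My first grip on the pick would not have reached into the bay, so I put the pick back and took it again at a steeper angle. On that set-down the hand overshot by about 4 mm and pushed the pick a few millimetres in its groove and in the grip. The final set-down was slow and matched the original place to within about 2 mm in the pictures.

**Measurement disagreement:** The two cameras differed by about 3 mm on the row's position along the tray. I used the mean, and the held cassette's place in the side view agreed with it.

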